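# Close the hardware canisters from the lid stack

### The arm

A 7-joint arm with a two-finger parallel gripper is mounted at the origin on a cart in front of the work surface, level with it; the furniture and walls round the work are solid. World frame = base frame: x ahead of the robot, y to its left, z up, the work surface at z = 0. Lengths are in mm, angles in rad, forces in N, time in s.
With the tool pointing down it reaches from about 425 to 875 mm from the base axis. Payload 4.7 kg.
Tool frame: the origin (TCP) lies at the very end of the fingers, on their centre line; the grasp point (between the pads) lies 19 mm behind it; y points along the fingers, x is the direction in which the jaws open and shut, and the axes are right-handed (so a half turn about y gives the same grasp; the last joint's range is limited). The gripper opens to 87 mm and grips with 3 to 60 N. Pads are 19 mm wide; open, the fingers measure 117 mm over their backs; the gripper's body (75 mm by 190 mm) begins 51 mm behind the grasp point.
Start: joints at [-1.198, 0.321, -0.07, 1.45, 0.023, 1.371, -0.057], TCP at [228.276, 608.618, 222.587] pointing down, gripper open.
Joint ranges: [-2.86, 2.86], [-0.3, 2.09], [-1.38, 1.24], [0.06, 2.45], [-1.56, 4.7], [0.09, 2.05], [-2.69, 2.69]. Speed limits (rad/s): [2.57, 2.57, 3.14, 3.14, 3.14, 3.14, 3.14].

### API

Orientations are given as a rotation vector (axis times angle).
In Python, from station import robot, vision gives the robot as it stands.
- The arm moves only by the tool drive_tool, never from a script. Its arguments are lists of equal length, an entry for each row: "slide": the shift along the tool's x, y, z in m, a list of three; "turn": the turn about the tool's y in rad; "hand": the closure, from 0 (fully open) to 1 (shut). In form: {"slide": [[tx, ty, tz], ...], "turn": [turn, ...], "hand": [hand, ...]}. A call has 1 to 10 rows; each row shifts and turns the commanded pose from where the row before left it, along the tool's axes as they then stand; what a row does not reach is not made up. A row lasts 1/12 s, in which the tool goes at most 41.7 mm and 7.16 degrees, less where a joint would pass 70% of its speed; a pose out of reach is approached as far as the arm can. A call is refused whole if a number of a shift passes 0.0417 or a number of a turn 0.125, either way. A call with a gripper value outside its range is refused whole. The fingers move at their own pace and stop on an object; "newtons" is the grip in N (left out, the last holds). Time passes only in rows, so rows that do not move let the fingers close. It gives the time, the measured TCP pose, the force and the opening at its end, in the units of the state.
- robot.sense(): the state, without advancing time (a new reading comes with each control period).
- vision.snapshot(name): name is "scene" or "top" or "wrist"; returns the picture (384x512x3 uint8, red, green, blue); there is no depth.
- vision.camera_model(name): a dict with "fov_y" (degrees; the focal length in pixels is half the picture's height over the tangent of half this angle, whatever the lens; pixels are square), "cx", "cy" (the principal point, pixels), "eye" and "attitude" of the camera in the world. Camera axes: x right, y down, z forward; pixel columns grow to the right and rows downward; lengths in mm; the calibration is good to about 2 mm. A picture is of the moment at which its call begins: read the wrist's pose just before it. camera_model takes no time and is no camera call; for the wrist camera it gives the pose at the moment of the call.
- robot.sign_off(): hands the job in, once; it reports no verdict.
The state is a dict: "time_s": time; "q": joint angles; "joint_vel": joint speeds; "joint_torque": joint torques, N m; "tool_pos": TCP position; "ee_rot": TCP orientation; "wrist_force": force on the tool from outside, world axes, zero at the start; "moment": the same for the moment, N m; "gripper_width": opening from 0.0 (shut) to 1.0 (fully open).
Only numpy, scipy, OpenCV 4.12 (cv2) and the standard library are available. Lean on these libraries where they do the work, as an engineer would, in place of code of your own. Each camera call takes 0.05 s, during which the arm holds its last target.

### The job

Sanding is about to start, so the four open hardware canisters have to be closed against the dust: their wooden lids are stacked on an offcut of board, smallest on top. Take the stack apart and close each canister with the lid that fits it, plug in the mouth and disc lying flat on the rim. Leave the canisters standing where they are, leave the filler jar and the tape measure alone, and keep the arm clear of the long beam lamp that hangs about 65 cm above the front of the bench.

Things in the scene. Friction and masses are not known exactly. Their poses are not given: they have to be found in the camera images.
- lid_65_center (a point): the largest lid, pale turned wood, no knob: a round disc 65 mm wide and 14 mm thick over a tapered plug 10 mm deep (52 mm wide at the disc, 44 mm at its lower end); 24 mm high in all. Starts at the bottom of the stack, on a thin offcut of board 8 mm thick (48 x 89 mm). The point is on its axis half-way up, 2 mm above the disc's underside; z points out of its flat top.
- canister_65: the largest canister, loose, open, metal, 60 mm high, body 71 mm wide, filled with wooden dowel pins; rim 63 mm wide outside, mouth 56 mm, tapering to 48 mm 12 mm down; neck below the rim 55 mm. It takes the 65 mm lid: when home, the disc lies on the rim and the lid's point is 62 mm above the canister's underside. Origin: centre of its underside; z up.
- lid_57_center (a point): the second largest lid, pale turned wood, no knob: a round disc 57 mm wide and 14 mm thick over a tapered plug 10 mm deep (44 mm wide at the disc, 36 mm at its lower end); 24 mm high in all. Starts at the second from the bottom, on the 65 mm lid. The point is on its axis half-way up, 2 mm above the disc's underside; z points out of its flat top.
- canister_57: the second largest canister, loose, open, metal, 56 mm high, body 63 mm wide, filled with steel bolts; rim 55 mm wide outside, mouth 48 mm, tapering to 40 mm 12 mm down; neck below the rim 47 mm. It takes the 57 mm lid: when home, the disc lies on the rim and the lid's point is 58 mm above the canister's underside. Origin: centre of its underside; z up.
- lid_49_center (a point): the second smallest lid, pale turned wood, no knob: a round disc 49 mm wide and 14 mm thick over a tapered plug 10 mm deep (36 mm wide at the disc, 28 mm at its lower end); 24 mm high in all. Starts at the third from the bottom, on the 57 mm lid. The point is on its axis half-way up, 2 mm above the disc's underside; z points out of its flat top.
- canister_49: the second smallest canister, loose, open, metal, 52 mm high, body 55 mm wide, filled with round wooden plugs; rim 47 mm wide outside, mouth 40 mm, tapering to 32 mm 12 mm down; neck below the rim 39 mm. It takes the 49 mm lid: when home, the disc lies on the rim and the lid's point is 54 mm above the canister's underside. Origin: centre of its underside; z up.
- lid_41_center (a point): the smallest lid, pale turned wood, no knob: a round disc 41 mm wide and 14 mm thick over a tapered plug 10 mm deep (28 mm wide at the disc, 20 mm at its lower end); 24 mm high in all. Starts at the top of the stack, on the 49 mm lid. The point is on its axis half-way up, 2 mm above the disc's underside; z points out of its flat top.
- canister_41: the smallest canister, loose, open, metal, 48 mm high, body 47 mm wide, filled with brass screws; rim 39 mm wide outside, mouth 32 mm, tapering to 24 mm 12 mm down; neck below the rim 31 mm. It takes the 41 mm lid: when home, the disc lies on the rim and the lid's point is 50 mm above the canister's underside. Origin: centre of its underside; z up.
- filler_jar: bystander: a closed squat cream jar with a dark brown screw lid, 66 mm in diameter and 57 mm high, loose; origin at the centre of its underside. To be left alone.
- tape_measure: bystander: a pocket tape measure standing on edge, 32 x 74 x 61 mm, loose; origin at the centre of its underside. To be left alone.
Things that resemble listed ones, but are neither listed nor needed, are in the scene too. Leave any blue or turquoise look-alike of the canister_49 alone.

How it is judged (in metres and radians):
At the end, for the whole second after the job is handed in: Each canister stands upright (within 0.08 rad) within 40 mm of where it stood and carries its own lid: lid axis within 6 mm of the canister's, disc on the rim (height within 3.5 mm low or 3 mm high), lid level within 0.1 rad, released and at rest (horizontal distance between lid_65_center and canister_65 below 0.006 m and z of lid_65_center in the frame of canister_65 between 0.0585 and 0.065 m and angle between each of lid_65_center, lid_57_center, lid_49_center, lid_41_center's own z axis and vertical below 0.1 rad and angle between each of canister_65, canister_57, canister_49, canister_41's own z axis and vertical below 0.08 rad and linear speed of each of lid_65, lid_57, lid_49, lid_41 below 0.02 m/s and distance of each of canister_65, canister_57, canister_49, canister_41 from where it was at the start of the episode below 0.04 m and horizontal distance between lid_57_center and canister_57 below 0.006 m and z of lid_57_center in the frame of canister_57 between 0.0545 and 0.061 m and horizontal distance between lid_49_center and canister_49 below 0.006 m and z of lid_49_center in the frame of canister_49 between 0.0505 and 0.057 m and horizontal distance between lid_41_center and canister_41 below 0.006 m and z of lid_41_center in the frame of canister_41 between 0.0465 and 0.053 m); the robot touches nothing.
It fails at once if a canister is tipped or knocked over (angle between any of canister_65, canister_57, canister_49, canister_41's own z axis and vertical above 0.35 rad).
It fails at once if the filler jar is shoved or knocked over (distance of filler_jar from where it was at the start of the episode above 0.03 m).
It fails at once if the tape measure is shoved or knocked over (distance of tape_measure from where it was at the start of the episode above 0.03 m).
It also fails if it takes over 109 s, if anything falls off the work surface, if the arm or the gripper's body presses on something with over 40 N, if the wrist force passes 120 N, or if a joint passes its speed limit or range.

## Working session

There is one attempt and no reset: what is moved stays moved. The work goes in short steps, Python scripts to look and compute and a tool call to move; the robot and the scene stay as the last step left them, time stands still between calls to the robot, and variables do not carry over. Pictures are saved under pics/ and viewed, and the job is handed in when it is done.

Besides the shell and the picture viewer there is one more tool, called after ">>>" by a JSON object that holds its "op" and its "data". drive_tool: Moves the arm, as the interface text tells. Its arguments: {"type":"object","properties":{"slide":{"type":"array","items":{"type":"array","items":{"type":"number"}}},"turn":{"type":"array","items":{"type":"number"}},"hand":{"type":"array","items":{"type":"number"}},"newtons":{"type":"number"}},"required":["slide","turn","hand"]}

```bash
ls; mkdir -p pics
python3 - <<'E'
from station import robot, vision
import cv2
print(robot.sense())
for n in ["scene","top","wrist"]:
    print(n,vision.camera_model(n))
    im=vision.snapshot(n)
    cv2.imwrite(f"pics/{n}0.png",im[:,:,::-1])
E
```

```text
pics
{'time_s': 0.0, 'q': array([-1.19790849,  0.32182179, -0.07006555,  1.45169334,  0.0225856 ,
        1.37078667, -0.05691834]), 'joint_vel': array([ 1.99009791e-04,  5.12908857e-06,  6.37442464e-04, -2.22979535e-03,
       -3.77798913e-04,  4.58164593e-04,  3.66862148e-04]), 'joint_torque': array([-1.72096229e-04, -4.91294003e+01, -4.03813524e-01, -3.12519228e+01,
       -6.37795287e-02,  4.39798983e-02,  1.59478177e-04]), 'tool_pos': array([228.09751423, 608.06599229, 221.45293487]), 'ee_rot': array([-1.35904418, -0.93986216,  0.94238475]), 'wrist_force': array([-0.14209216,  0.14542695,  0.23104457]), 'moment': array([-0.04589943,  0.03655989,  0.03325475]), 'gripper_width': 0.9998085894876294}
scene {'fov_y': 46.74606394393544, 'cx': 258.39279436235387, 'cy': 183.26792119600202, 'eye': array([-173.90105923, -740.08345473,  840.90557751]), 'attitude': array([-2.09058247,  1.07140242, -0.48388599])}
top {'fov_y': 43.35053622120223, 'cx': 251.9430857130197, 'cy': 191.79807310925543, 'eye': array([ 295.00473425, -240.10090313, 1344.11408013]), 'attitude': array([-2.14111814,  2.13034541, -0.20498316])}
wrist {'fov_y': 65.27164925126078, 'cx': 257.5592774788762, 'cy': 195.3463671717055, 'eye': array([157.90515791, 636.20808783, 383.49760341]), 'attitude': array([2.38760737, 1.65565536, 0.22737252])}
```

View pics/scene0.png

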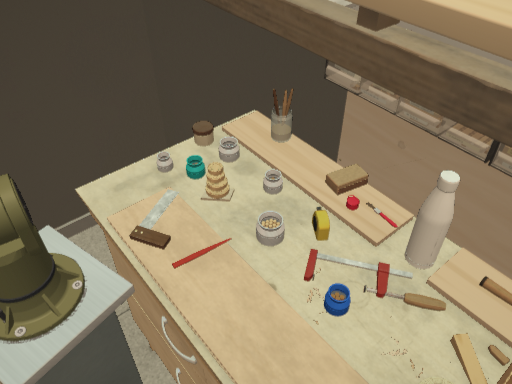

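View pics/top0.png

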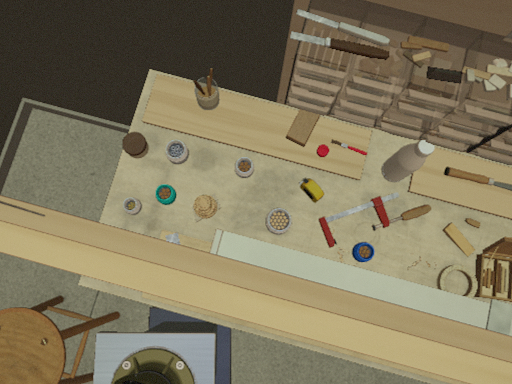

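View pics/wrist0.png

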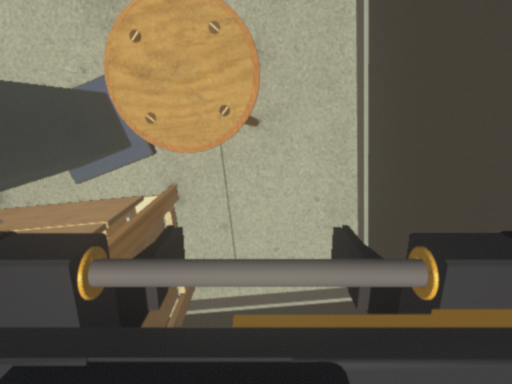

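```bash
cat > h.py <<'E'
import numpy as np, cv2
from scipy.spatial.transform import Rotation as R
from station import robot, vision
def cam(n):
    m=vision.camera_model(n); m['f']=192/np.tan(np.radians(m['fov_y']/2)); m['R']=R.from_rotvec(m['attitude']).as_matrix(); return m
def cast(m,u,v,z):
    d=m['R']@np.array([(u-m['cx'])/m['f'],(v-m['cy'])/m['f'],1]); return m['eye']+d*(z-m['eye'][2])/d[2]
def proj(m,p):
    c=m['R'].T@(np.asarray(p,float)-m['eye']); return m['cx']+m['f']*c[0]/c[2], m['cy']+m['f']*c[1]/c[2]
E
python3 - <<'E'
from h import *
s=robot.sense(); print(R.from_rotvec(s['ee_rot']).as_matrix().round(3))
t=cam('top'); c=cam('scene')
print('base',proj(t,[0,0,0]))
for n,u,v,z in [('c65',278,221,60),('c57',177,152,56),('c49?',244,167,52),('c41?',132,205,48),('stack',205,201,104),('turq',166,194,52),('jar',135,145,57),('tape',312,189,60),('blue',363,252,52)]:
    p=cast(t,u,v,z); print(n,p.round(),'scene',np.round(proj(c,p)))
for uv in [(0,205),(0,245),(512,335),(512,380),(217,233),(490,322),(300,255),(250,310)]: print(uv,cast(t,*uv,650).round())
a=cv2.imread('pics/top0.png')[110:270,100:320]; cv2.imwrite('pics/tc.png',cv2.resize(a,None,fx=3.6,fy=3.6,interpolation=cv2.INTER_CUBIC))
a=cv2.imread('pics/scene0.png')[110:260,130:345]; cv2.imwrite('pics/sc.png',cv2.resize(a,None,fx=3.7,fy=3.7,interpolation=cv2.INTER_CUBIC))
E
```

```text
[[ 0.351 -0.    -0.936]
 [ 0.936 -0.001  0.351]
 [-0.001 -1.    -0.   ]]
base (np.float64(152.24515948325597), np.float64(391.8255668942559))
c65 [ 445. -329.   60.] scene [268. 220.]
c57 [634. -53.  56.] scene [228. 143.]
c49? [ 595. -237.   52.] scene [272. 175.]
c41? [488.  65.  48.] scene [164. 156.]
stack [ 491. -136.  104.] scene [218. 166.]
turq [518. -26.  52.] scene [195. 161.]
jar [653.  63.  57.] scene [203. 127.]
tape [ 533. -421.   60.] scene [320. 215.]
blue [ 364. -556.   52.] scene [335. 291.]
(0, 205) [397. 113. 650.]
(0, 245) [340. 107. 650.]
(512, 335) [ 218. -614.  650.]
(512, 380) [ 158. -609.  650.]
(217, 233) [ 358. -200.  650.]
(490, 322) [ 235. -585.  650.]
(300, 255) [ 328. -319.  650.]
(250, 310) [ 251. -248.  650.]
```

View pics/tc.png

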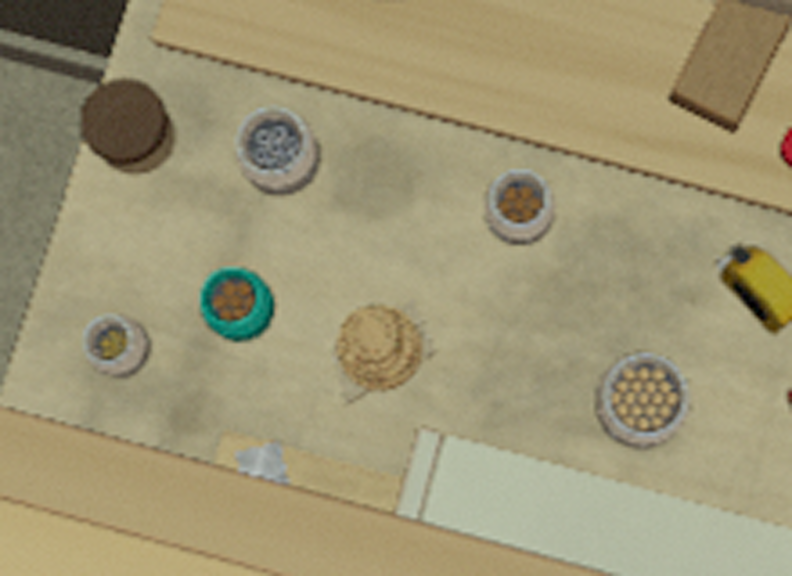

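View pics/sc.png

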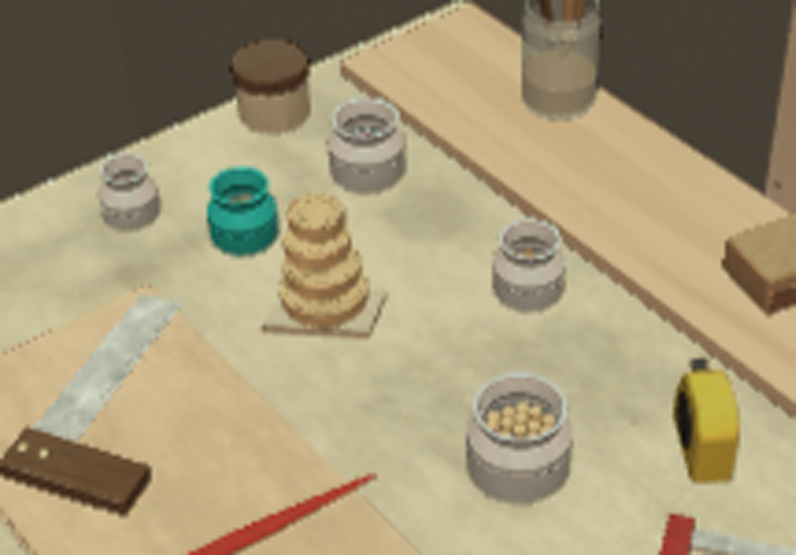

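Run:
```python
from h import *
c=cam('scene');t=cam('top')
for x,y in [(400,110),(340,110),(358,-200),(250,-250),(218,-614),(158,-609),(300,0),(300,-600)]:
  print(x,y,[(z,np.round(proj(c,[x,y,z]))) for z in (600,650,700,800)])
a=cv2.imread('pics/top0.png')[180:384,:]; cv2.imwrite('pics/tb.png',cv2.resize(a,None,fx=1.56,fy=1.56,interpolation=cv2.INTER_CUBIC))
a=cv2.imread('pics/scene0.png')[:150,150:]; cv2.imwrite('pics/sb.png',cv2.resize(a,None,fx=2.2,fy=2.2,interpolation=cv2.INTER_CUBIC))
```

```text
400 110 [(600, array([ 78., -50.])), (650, array([ 71., -79.])), (700, array([  63., -110.])), (800, array([  46., -181.]))]
340 110 [(600, array([ 51., -43.])), (650, array([ 43., -73.])), (700, array([  34., -106.])), (800, array([  13., -180.]))]
358 -200 [(600, array([178., -13.])), (650, array([174., -47.])), (700, array([170., -85.])), (800, array([ 160., -172.]))]
250 -250 [(600, array([151.,  14.])), (650, array([145., -23.])), (700, array([139., -65.])), (800, array([ 123., -165.]))]
218 -614 [(600, array([381., 104.])), (650, array([391.,  58.])), (700, array([403.,   5.])), (800, array([ 433., -136.]))]
158 -609 [(600, array([350., 130.])), (650, array([358.,  82.])), (700, array([367.,  26.])), (800, array([ 393., -127.]))]
300 0 [(600, array([ 70., -27.])), (650, array([ 62., -59.])), (700, array([ 52., -94.])), (800, array([  31., -176.]))]
300 -600 [(600, array([399.,  69.])), (650, array([409.,  27.])), (700, array([421., -23.])), (800, array([ 450., -147.]))]
```

View pics/tb.png

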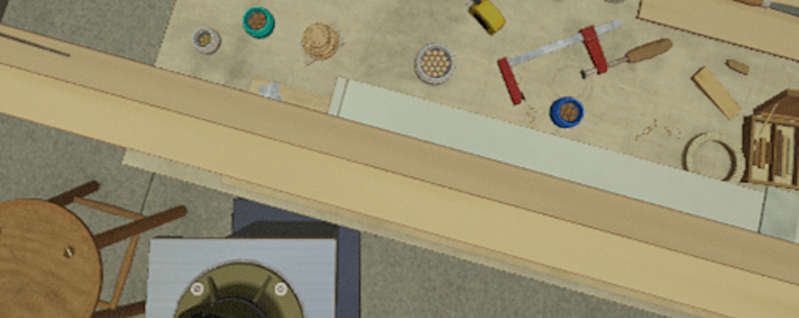

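View pics/sb.png

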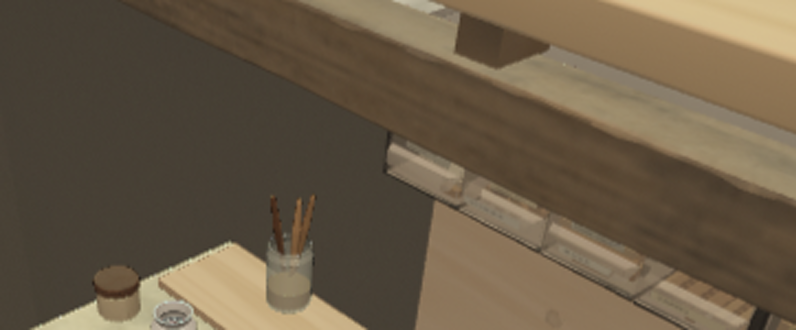

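Run:
```python
from h import *
c=cam('scene');t=cam('top')
def plane(m,p,q):
    d=[m['R']@np.array([(u-m['cx'])/m['f'],(v-m['cy'])/m['f'],1]) for u,v in(p,q)]
    n=np.cross(*d); n/=np.linalg.norm(n); return n,n@m['eye']
def inter(A,B,y):
    M=np.array([A[0],B[0],[0,1,0]]); return np.linalg.solve(M,[A[1],B[1],y])
near=plane(t,(0,256),(442,384)); 
for e in [((427,0),(514,23)),((323,0),(514,61))]:
    P=plane(c,*e); print('plank near',[inter(near,P,y).round() for y in(0,-300,-600)])
P=plane(c,(205,0),(513,141))
# lower beam bottom near edge, at assumed heights
for z in (600,650,700): print(z,cast(c,205,0,z).round(),cast(c,513,141,z).round())
P=((218,0),(513,93))
for z in (650,700,750): print('lowbeam top near',z,cast(c,218,0,z).round(),cast(c,513,93,z).round())
for z in (650,700,750,800): print('far', z,cast(t,0,196,z).round(),cast(t,512,331,z).round(), 'plankfar/lower', cast(t,0,224,z).round(), cast(t,512,367,z).round(), 'near',cast(t,0,256,z).round(),cast(t,442,384,z).round())
```

```text
plank near [array([300.,   0., 706.]), array([ 219., -300.,  722.]), array([ 137., -600.,  738.])]
plank near [array([299.,   0., 688.]), array([ 217., -300.,  704.]), array([ 135., -600.,  719.])]
600 [ 337. -275.  600.] [ 230. -738.  600.]
650 [ 231. -371.  650.] [ 146. -739.  650.]
700 [ 125. -468.  700.] [  62. -739.  700.]
lowbeam top near 650 [ 240. -384.  650.] [ 218. -723.  650.]
lowbeam top near 700 [ 132. -477.  700.] [ 115. -727.  700.]
lowbeam top near 750 [  23. -571.  750.] [  13. -732.  750.]
far 650 [410. 114. 650.] [ 223. -615.  650.] plankfar/lower [370. 110. 650.] [ 175. -611.  650.] near [324. 106. 650.] [ 153. -512.  650.]
far 700 [402.  89. 700.] [ 229. -588.  700.] plankfar/lower [364.  85. 700.] [ 184. -584.  700.] near [322.  81. 700.] [ 163. -492.  700.]
far 750 [394.  63. 750.] [ 234. -561.  750.] plankfar/lower [359.  60. 750.] [ 193. -557.  750.] near [320.  56. 750.] [ 173. -473.  750.]
far 800 [385.  38. 800.] [ 239. -534.  800.] plankfar/lower [354.  35. 800.] [ 201. -530.  800.] near [318.  31. 800.] [ 184. -453.  800.]
```

>>> {"op": "drive_tool", "data": {"slide": [[0,0.0417,0],[0,0.0417,0],[0,0,0]], "turn": [0,0,0], "hand": [0,0,0]}}

```text
time_s: 0.4
tool_pos: [226.4, 602.8, 130.0]
ee_rot: [-1.367, -0.932, 0.953]
wrist_force: [-0.3, -1.7, -1.0]
gripper_width: 1.002
```

```bash
python3 -c "
from h import *
s=robot.sense();print(s['q'].round(4).tolist(),s['tool_pos'])"
```

```text
[-1.1967, 0.3763, -0.071, 1.5656, 0.0276, 1.2162, -0.0605] [226.36243468 602.82605822 130.02757519]
```

>>> {"op": "drive_tool", "data": {"slide": [[-0.0417,0,0],[-0.0417,0,0],[-0.0417,0,0],[0,0,0]], "turn": [0,0,0,0], "hand": [0,0,0,0]}}

```text
time_s: 0.73
tool_pos: [181.3, 482.6, 137.7]
ee_rot: [-1.365, -0.935, 0.949]
wrist_force: [0.1, -1.8, 0.0]
gripper_width: 0.999
```

```bash
python3 -c "
from h import *
s=robot.sense();print(s['q'].round(4).tolist(),s['tool_pos'])"
```

```text
[-1.1825, 0.1098, -0.0857, 1.8789, 0.0105, 1.1643, -0.0597] [181.33022953 482.59995842 137.65733465]
```

Run:
```python
from h import *
for n in ["scene","top"]:
    cv2.imwrite(f"pics/{n}1.png",vision.snapshot(n)[:,:,::-1])
c=cam('scene')
for z in (0,200,300,400): print(z,proj(c,[0,0,z]))
```

```text
0 (np.float64(31.946151829868455), np.float64(293.7138454651221))
200 (np.float64(-3.0766534901999307), np.float64(233.2175354780536))
300 (np.float64(-25.035100835869514), np.float64(195.28782010207942))
400 (np.float64(-51.05493129850083), np.float64(150.3427131898032))
```

View pics/scene1.png

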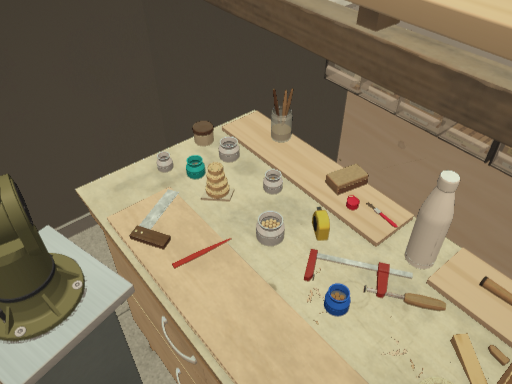

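View pics/top1.png

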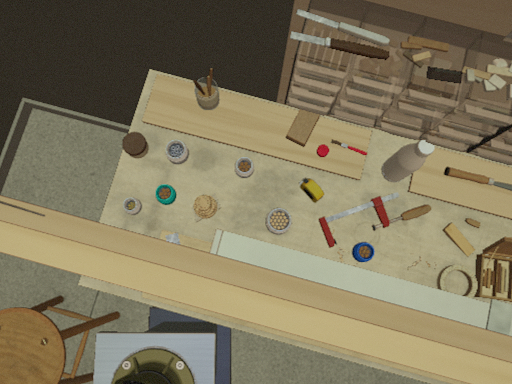

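Run:
```python
import cv2
a=cv2.imread('pics/scene1.png')[150:350,0:140]; cv2.imwrite('pics/sa.png',cv2.resize(a,None,fx=3,fy=3,interpolation=cv2.INTER_CUBIC))
a=cv2.imread('pics/top1.png')[290:384,60:260]; cv2.imwrite('pics/ta.png',cv2.resize(a,None,fx=4,fy=4,interpolation=cv2.INTER_CUBIC))
```

```text
(no output)
```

View pics/sa.png

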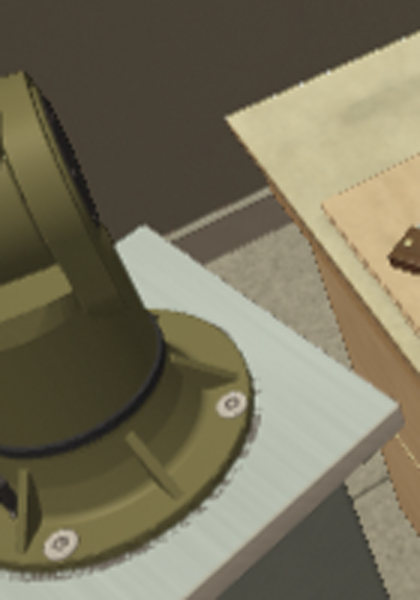

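View pics/ta.png

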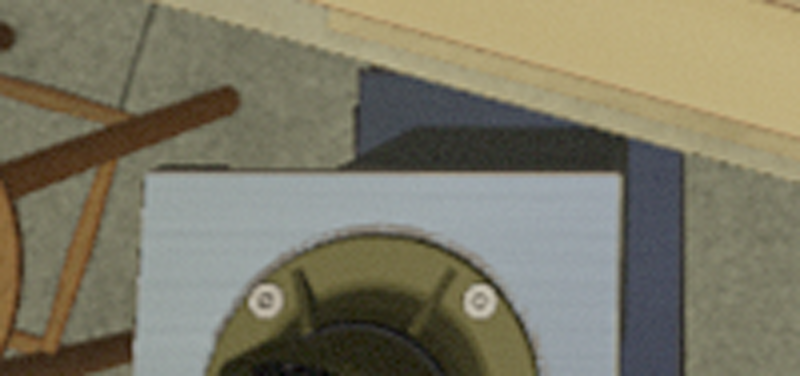

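Run:
```python
from h import *
c=cam('scene')
n=np.array([.936,-.351,0]);e=np.array([.351,.936,0])
px=np.array([(30,75),(45,85),(60,105),(70,125),(80,150),(90,178),(97,205),(100,225)])/3+[0,150]
for s in (40,60,80,100):
    Q=[]
    for u,v in px:
        d=c['R']@np.array([(u-c['cx'])/c['f'],(v-c['cy'])/c['f'],1]); k=(s-n@c['eye'])/(n@d); p=c['eye']+k*d; Q.append((e@p,p[2]))
    Q=np.array(Q); A=np.c_[Q,np.ones(len(Q))]; sol=np.linalg.lstsq(A,(Q**2).sum(1),rcond=None)[0]
    cx,cy=sol[:2]/2; print(s,'center',cx.round(),cy.round(),'rad',np.sqrt(sol[2]+cx**2+cy**2).round()); print(Q.round().tolist())
```

```text
40 center 767.0 -243.0 rad 230.0
[[552.0, -67.0], [785.0, -250.0], [950.0, -407.0], [967.0, -458.0], [902.0, -456.0], [796.0, -423.0], [637.0, -336.0], [492.0, -242.0]]
60 center 233.0 137.0 rad 149.0
[[94.0, 251.0], [245.0, 133.0], [352.0, 31.0], [363.0, -2.0], [321.0, -1.0], [252.0, 21.0], [149.0, 77.0], [55.0, 138.0]]
80 center -300.0 518.0 rad 68.0
[[-364.0, 570.0], [-295.0, 516.0], [-246.0, 469.0], [-241.0, 453.0], [-260.0, 454.0], [-292.0, 464.0], [-339.0, 490.0], [-382.0, 518.0]]
100 center -834.0 898.0 rad 12.0
[[-823.0, 889.0], [-835.0, 898.0], [-844.0, 907.0], [-844.0, 909.0], [-841.0, 909.0], [-835.0, 907.0], [-827.0, 903.0], [-819.0, 898.0]]
```

Run:
```python
from h import *
c=cam('scene'); n=np.array([.936,-.351,0]);e=np.array([.351,.936,0])
px=np.array([(25,73),(50,90),(80,150),(100,225),(160,330),(165,350),(0,0+0)])/3+[0,150]
for off in(0,-60):
  for u,v in px:
    d=c['R']@np.array([(u-c['cx'])/c['f'],(v-c['cy'])/c['f'],1]); k=(off-e@c['eye'])/(e@d); p=c['eye']+k*d; print(off,np.round((u,v)),'lat',(n@p).round(),'z',p[2].round())
```

```text
0 [  8. 174.] lat 62.0 z 319.0
0 [ 17. 180.] lat 70.0 z 302.0
0 [ 27. 200.] lat 71.0 z 251.0
0 [ 33. 225.] lat 63.0 z 186.0
0 [ 53. 260.] lat 68.0 z 71.0
0 [ 55. 267.] lat 65.0 z 50.0
0 [  0. 150.] lat 67.0 z 372.0
-60 [  8. 174.] lat 65.0 z 361.0
-60 [ 17. 180.] lat 72.0 z 345.0
-60 [ 27. 200.] lat 73.0 z 298.0
-60 [ 33. 225.] lat 65.0 z 238.0
-60 [ 53. 260.] lat 70.0 z 133.0
-60 [ 55. 267.] lat 67.0 z 113.0
-60 [  0. 150.] lat 69.0 z 410.0
```

>>> {"op": "drive_tool", "data": {"slide": [[0,0,-0.041],[0,0,-0.041],[0,0,-0.041],[0,0,-0.041],[0,0,0],[0,0,0]], "turn": [0.08,0.08,0.08,0.08,0,0], "hand": [0,0,0,0,0,0]}}

```text
time_s: 1.33
tool_pos: [333.5, 416.2, 140.9]
ee_rot: [-1.457, -0.694, 0.689]
wrist_force: [-1.0, 0.3, 0.3]
gripper_width: 0.996
```

Run:
```python
from h import *
s=robot.sense();print(s['q'].round(4).tolist(),s['tool_pos'].round(1).tolist(),s['ee_rot'].round(4).tolist(),s['joint_vel'].round(3).tolist())
m=vision.camera_model('wrist');print(m['eye'],m['attitude'])
cv2.imwrite('pics/w2.png',vision.snapshot('wrist')[:,:,::-1])
```

```text
[-1.0122, 0.1283, 0.0717, 1.8516, -0.0092, 1.1591, -0.0515] [333.5, 416.2, 140.9] [-1.4571, -0.6939, 0.6891] [-0.041, -0.003, -0.071, 0.011, -0.027, -0.003, 0.003]
[274.83734125 464.66872886 302.83023689] [2.6094064  1.2379548  0.17567539]
```

View pics/w2.png

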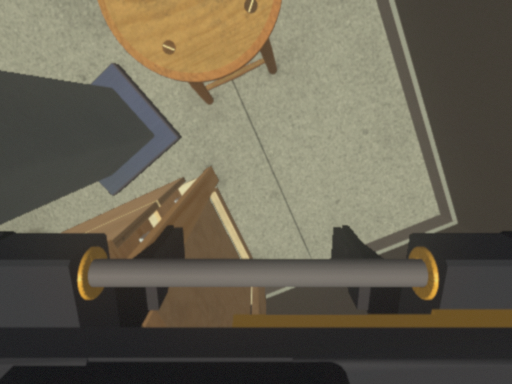

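```bash
cat > fk.py <<'E'
import numpy as np
from scipy.optimize import least_squares
from scipy.spatial.transform import Rotation as R
S=[([-1.19790849,0.32182179,-0.07006555,1.45169334,0.0225856,1.37078667,-0.05691834],[228.1,608.07,221.45]),
([-1.1967,0.3763,-0.071,1.5656,0.0276,1.2162,-0.0605],[226.36,602.83,130.03]),
([-1.1825,0.1098,-0.0857,1.8789,0.0105,1.1643,-0.0597],[181.33,482.6,137.66]),
([-1.0122,0.1283,0.0717,1.8516,-0.0092,1.1591,-0.0515],[333.5,416.2,140.9])]
def rz(t): return R.from_rotvec([0,0,t]).as_matrix()
def ry(t): return R.from_rotvec([0,t,0]).as_matrix()
def fk(q,P,sg=(-1,1,-1,1,-1,1,-1)):
    a,b,c,d,eo=P
    q=[s*x for s,x in zip(sg,q)]
    M=rz(q[0])@ry(q[1]); sh=np.array([0,0,d]); el=sh+M@[eo,0,a]
    M=M@rz(q[2])@ry(q[3]); wr=el+M@[-eo,0,b]
    M=M@rz(q[4])@ry(q[5]); tc=wr+M@[0,0,c]
    return sh,el,wr,tc,M@rz(q[6])
E
python3 - <<'E'
from fk import *
def f(P): return np.concatenate([fk(q,[P[0],P[1],P[2],P[3],P[4]])[3]-p for q,p in S])
s=least_squares(f,[470,505,390,255,0]); print(s.x,s.fun.round(1))
s=least_squares(lambda P:f([P[0],P[1],P[2],255,0]),[470,505,390]); print(s.x,s.fun.round(1))
for q,p in S:print(fk(q,[470,505,390,255,0])[4].round(2).tolist())
E
```

```text
[503.19020249 470.8352548  896.8773185  710.20405196  26.50998468] [-22.2   7.2  -7.6 -21.8   7.6  -4.  -23.    4.8   6.3 -21.5  19.2   5.3]
[489.83687654 507.18739292 397.65727959] [-24.2   9.9  -1.1 -23.7  10.9  -0.5 -25.7   5.9   0.9 -23.8  12.8   0.7]
[[-0.35, -0.94, -0.0], [-0.94, 0.35, -0.0], [0.0, -0.0, -1.0]]
[[-0.35, -0.94, -0.0], [-0.94, 0.35, -0.01], [0.02, -0.0, -1.0]]
[[-0.35, -0.94, -0.0], [-0.94, 0.35, -0.01], [0.01, -0.0, -1.0]]
[[-0.63, -0.77, 0.0], [-0.77, 0.63, 0.0], [-0.0, -0.0, -1.0]]
```

```bash
cat >> fk.py <<'E'
# refined params: a,b,c,d + lateral offset at shoulder l1 (upper arm), l2 (forearm)
def fk2(q,P):
    a,b,c,d,l1,l2=P
    q=[s*x for s,x in zip((-1,1,-1,1,-1,1,-1),q)]
    M1=rz(q[0])@ry(q[1]); sh=np.array([0,0,d]); el=sh+M1@[0,l1,a]
    M2=M1@rz(q[2])@ry(q[3]); wr=el+M2@[0,l2,b]
    M3=M2@rz(q[4])@ry(q[5]); tc=wr+M3@[0,0,c]
    return sh,el,wr,tc,M3@rz(q[6])
P0=[489.8,507.2,397.6,255,0,0]
def jac(q,P,eps=1e-5):
    q=np.array(q,float);_,_,_,t0,R0=fk2(q,P);J=np.zeros((6,7))
    for i in range(7):
        qq=q.copy();qq[i]+=eps;_,_,_,t,Rr=fk2(qq,P)
        J[:3,i]=(t-t0)/eps/1000;J[3:,i]=R.from_matrix(Rr@R0.T).as_rotvec()/eps
    return J
E
python3 - <<'E'
from fk import *
def f(P): 
    P=[P[0],P[1],P[2],255,P[3],P[4]]
    return np.concatenate([fk2(q,P)[3]-p for q,p in S])
s=least_squares(f,[470,505,390,0,0]); print(s.x,s.fun.round(1))
P=[s.x[0],s.x[1],s.x[2],255,s.x[3],s.x[4]]
# sim min norm from S3 to S4
for w in (np.ones(7),1/np.array([2.57,2.57,3.14,3.14,3.14,3.14,3.14])**2):
  for a,b in ((0,1),(1,2),(2,3)):
    q=np.array(S[a][0]);_,_,_,t0,R0=fk2(q,P);_,_,_,t1,R1=fk2(S[b][0],P)
    dr=R.from_matrix(R1@R0.T).as_rotvec();N=40
    az0,az1=np.arctan2(t0[1],t0[0]),np.arctan2(t1[1],t1[0]);r0,r1=np.hypot(*t0[:2]),np.hypot(*t1[:2])
    for k in range(N):
        f_=(k+1)/N;az=az0+f_*(az1-az0);r=r0+f_*(r1-r0)
        tt=np.array([r*np.cos(az),r*np.sin(az),t0[2]+f_*(t1[2]-t0[2])]);Rt=R.from_rotvec(dr*f_).as_matrix()@R0
        _,_,_,t,Rr=fk2(q,P);e=np.r_[(tt-t)/1000,R.from_matrix(Rt@Rr.T).as_rotvec()]
        J=jac(q,P);W=np.diag(w);q=q+W@J.T@np.linalg.solve(J@W@J.T+1e-8*np.eye(6),e)
    print(a,b,q.round(3),np.round(S[b][0],3))
E
```

```text
[467.67047982 513.16976553 374.04936996 -15.51470091 -11.04114938] [ 0.  0. -0.  0. -0.  0. -0. -0. -0. -0.  0.  0.]
0 1 [-1.197  0.376 -0.071  1.566  0.028  1.216 -0.061] [-1.197  0.376 -0.071  1.566  0.028  1.216 -0.06 ]
1 2 [-1.183  0.11  -0.085  1.879  0.01   1.164 -0.06 ] [-1.182  0.11  -0.086  1.879  0.01   1.164 -0.06 ]
2 3 [-1.012  0.128  0.072  1.852 -0.009  1.159 -0.052] [-1.012  0.128  0.072  1.852 -0.009  1.159 -0.052]
0 1 [-1.196  0.376 -0.072  1.566  0.028  1.216 -0.061] [-1.197  0.376 -0.071  1.566  0.028  1.216 -0.06 ]
1 2 [-1.183  0.11  -0.085  1.879  0.01   1.164 -0.06 ] [-1.182  0.11  -0.086  1.879  0.01   1.164 -0.06 ]
2 3 [-0.982  0.129  0.039  1.851 -0.005  1.159 -0.055] [-1.012  0.128  0.072  1.852 -0.009  1.159 -0.052]
```

```bash
cat >> fk.py <<'E'
P=[467.67,513.17,374.05,255,-15.51,-11.04]
LO=np.array([-2.86,-.3,-1.38,.06,-1.56,.09,-2.69]);HI=np.array([2.86,2.09,1.24,2.45,4.7,2.05,2.69])
def goto(q,az1,r1,z1,yaw=None,N=None,log=None):
    "arc path in (az,r,z); yaw = extra turn relative to az (rad, clockwise turn cmd)"
    q=np.array(q,float);_,_,_,t0,R0=fk2(q,P)
    az0=np.arctan2(t0[1],t0[0]);r0=np.hypot(*t0[:2]);z0=t0[2]
    psi0=np.arctan2(R0[1,0],R0[0,0])
    dpsi=(az1-az0) if yaw is None else yaw
    N=N or int(max(abs(az1-az0)*600,abs(r1-r0),abs(z1-z0),abs(dpsi)*300)/15)+2
    for k in range(N):
        f_=(k+1)/N;az=az0+f_*(az1-az0);r=r0+f_*(r1-r0)
        tt=np.array([r*np.cos(az),r*np.sin(az),z0+f_*(z1-z0)]);Rt=rz(dpsi*f_)@R0
        _,_,_,t,Rr=fk2(q,P);e=np.r_[(tt-t)/1000,R.from_matrix(Rt@Rr.T).as_rotvec()]
        J=jac(q,P);q=q+J.T@np.linalg.solve(J@J.T+1e-8*np.eye(6),e)
        if log is not None: log.append(q.copy())
    return q
def lampinfo(q):
    sh,el,wr,tc,_=fk2(q,P)
    out=[]
    for n,off,sl in (('near',300,.272),('far',380,.2565),('strip',418,.2565)):
        # intersect polyline el->wr and sh->el with vertical plane x=off+sl*y
        for (a,b,l) in ((sh,el,'U'),(el,wr,'F')):
            fa=a[0]-off-sl*a[1];fb=b[0]-off-sl*b[1]
            if fa*fb<0: p=a+(b-a)*fa/(fa-fb); out.append((n+l,p.round().astype(int).tolist()))
    return 'el',el.round().astype(int).tolist(),'wr',wr.round().astype(int).tolist(),out
E
python3 - <<'E'
from fk import *
q=S[3][0]
for r,z in ((515,140),(650,140),(650,60),(800,140)):
    print('--',r,z)
    q1=goto(q,np.arctan2(416.2,333.5),r,z)
    for az in (.6,.3,0,-.27): 
        q1=goto(q1,az,r,z);print(az,q1.round(2),lampinfo(q1))
    q1=goto(q1,-.27,509,z);print('in',q1.round(2),lampinfo(q1))
E
```

```text
-- 515 140
0.6 [-0.86  0.09  0.22  1.9  -0.02  1.15 -0.04] ('el', [39, 21, 721], 'wr', [424, 290, 514], [('nearF', [368, 251, 544])])
0.3 [-0.7   0.09  0.36  1.9  -0.03  1.15 -0.03] ('el', [42, 15, 721], 'wr', [491, 152, 514], [('nearF', [328, 102, 589]), ('farF', [413, 128, 550]), ('stripF', [454, 141, 531])])
0 [-0.54  0.09  0.51  1.91 -0.05  1.15 -0.02] ('el', [44, 8, 721], 'wr', [514, 0, 514], [('nearF', [301, 4, 608]), ('farF', [381, 2, 573]), ('stripF', [418, 2, 556])])
-0.27 [-0.39  0.09  0.65  1.91 -0.06  1.15 -0.  ] ('el', [46, 2, 721], 'wr', [495, -137, 514], [('nearF', [281, -70, 613]), ('farF', [356, -94, 578]), ('stripF', [391, -105, 562])])
in [-0.39  0.08  0.64  1.93 -0.05  1.15 -0.01] ('el', [40, 0, 721], 'wr', [490, -135, 514], [('nearF', [280, -72, 610]), ('farF', [356, -95, 576]), ('stripF', [391, -106, 559])])
-- 650 140
0.6 [-0.81  0.37  0.21  1.57 -0.08  1.21  0.01] ('el', [127, 110, 692], 'wr', [535, 366, 514], [('nearF', [372, 264, 585]), ('farF', [462, 321, 546]), ('stripF', [508, 349, 526])])
0.3 [-0.61  0.37  0.34  1.57 -0.13  1.21  0.04] ('el', [150, 85, 6
[... 1766 characters left out ...]
 0.27  1.1  -0.18  1.37  0.05] ('el', [272, 126, 614], 'wr', [763, 236, 514], [('nearF', [338, 141, 601]), ('farF', [421, 160, 584]), ('stripF', [461, 169, 576])])
0 [-0.24  0.7   0.36  1.1  -0.23  1.37  0.08] ('el', [298, 56, 612], 'wr', [799, 0, 514], [('nearF', [315, 54, 608]), ('farF', [392, 45, 593]), ('stripF', [429, 41, 586])])
-0.27 [-0.01  0.71  0.44  1.1  -0.29  1.38  0.11] ('el', [307, -13, 608], 'wr', [770, -213, 514], [('nearU', [297, -12, 597]), ('farF', [370, -40, 595]), ('stripF', [404, -55, 588])])
in [-0.23  0.08  0.47  1.92 -0.04  1.15 -0.03] ('el', [38, -7, 721], 'wr', [490, -135, 514], [('nearF', [279, -76, 610]), ('farF', [355, -97, 576]), ('stripF', [391, -107, 559])])
```

```bash
python3 - <<'E'
from fk import *
q=S[3][0]; az=np.arctan2(416.2,333.5)
for r,z in ((650,200),(800,200),(650,60)):
  for yaw in (-2.5,-1.5,1.5,2.5):
    q1=goto(q,az,r,z,yaw=0); q1=goto(q1,az,r,z,yaw=yaw); 
    el=fk2(q1,P)[1]; print('--',r,z,yaw,q1.round(2),el.round())
    for a in (0,-.27): q1=goto(q1,a,r,z)
    q1=goto(q1,-.27,509,110); print('   stack',q1.round(2),lampinfo(q1))
E
cat > sw.py <<'E'
from fk import *
# redundancy sweep at targets
T=dict(stackhi=(491,-136,140),stacklo=(491,-136,40),c65=(445,-329,80),c65hi=(445,-329,140),c57=(634,-53,80),c49=(595,-237,80),c41=(488,65,70))
for n,t in T.items():
    t=np.array(t,float);best=[]
    for q1 in np.arange(-1.6,2.2,.1):
        # solve IK w/ q1 fixed, tool down, free yaw (q7=0)
        def f(x):
            _,_,_,tc,Rr=fk2(np.r_[q1,x,0],P); return np.r_[(tc-t)/100,Rr[:2,2]*5]
        for q3 in (-.8,.8):
            s=least_squares(f,[.5,q3,1.7,0,1.1])
            if s.cost<1e-6:
                qq=np.r_[q1,s.x,0]; ok=(qq>LO).all() and (qq<HI).all()
                if ok: best.append((fk2(qq,P)[1][2],qq.round(2)))
    best.sort(key=lambda b:b[0])
    print(n)
    for b in best[:60:6]: print('   ',b[0].round(),b[1],lampinfo(b[1]))
E
python3 sw.py
```

```text
-- 650 200 -2.5 [-1.28  0.35  0.44  1.5  -0.15  1.33 -2.44] [ 61. 148. 695.]
   stack [-0.65  0.15  0.94  1.96 -0.14  1.1  -2.43] ('el', [66, 30, 717], 'wr', [492, -135, 484], [('nearF', [285, -55, 597]), ('farF', [359, -84, 557]), ('stripF', [393, -97, 538])])
-- 650 200 -1.5 [-1.17  0.34  0.29  1.49 -0.09  1.33 -1.48] [ 75. 135. 697.]
   stack [-0.52  0.13  0.79  1.96 -0.1   1.09 -1.47] ('el', [60, 17, 719], 'wr', [491, -135, 484], [('nearF', [283, -62, 597]), ('farF', [357, -88, 557]), ('stripF', [392, -100, 538])])
-- 650 200 1.5 [-0.84  0.33 -0.11  1.48  0.04  1.33  1.42] [113. 104. 697.]
   stack [-0.14  0.11  0.38  1.95 -0.05  1.09  1.48] ('el', [52, -8, 720], 'wr', [490, -137, 484], [('nearF', [280, -75, 597]), ('farF', [355, -97, 557]), ('stripF', [390, -107, 538])])
-- 650 200 2.5 [-0.74  0.34 -0.25  1.47  0.08  1.34  2.39] [127.  95. 695.]
   stack [-0.01  0.11  0.24  1.94 -0.03  1.09  2.47] ('el', [52, -15, 720], 'wr', [491, -137, 484], [('nearF', [279, -78, 598]), ('farF', [355, -99, 557]), ('stripF', [390, -109, 538])])
-- 800 200 -2.5 [-1.21  0.71  0.54  1.01 -0.34  1.
[... 10784 characters left out ...]
-0.3   2.    0.05  1.01  0.  ] ('el', [63, -22, 718], 'wr', [489, 63, 444], [('nearF', [307, 27, 561]), ('farF', [391, 44, 507]), ('stripF', [431, 52, 481])])
    719.0 [-0.7   0.13  0.55  2.03 -0.08  1.    0.  ] ('el', [56, 27, 719], 'wr', [488, 64, 443], [('nearF', [313, 49, 555]), ('farF', [394, 56, 503]), ('stripF', [433, 59, 478])])
    719.0 [-0.2   0.12  0.01  2.01 -0.    1.01  0.  ] ('el', [58, -4, 719], 'wr', [487, 67, 447], [('nearF', [310, 38, 559]), ('farF', [393, 51, 507]), ('stripF', [433, 58, 482])])
    719.0 [-0.4   0.12  0.23  2.02 -0.03  1.    0.  ] ('el', [58, 8, 719], 'wr', [488, 63, 444], [('nearF', [311, 40, 557]), ('farF', [393, 51, 505]), ('stripF', [432, 56, 480])])
```

Run:
```python
import cv2
a=cv2.imread('pics/scene0.png')[:110,300:]; a=cv2.convertScaleAbs(a,alpha=1.3); cv2.imwrite('pics/sb2.png',cv2.resize(a,None,fx=3.7,fy=3.7,interpolation=cv2.INTER_CUBIC))
a=cv2.imread('pics/scene0.png')[:110,140:350];a=cv2.convertScaleAbs(a,alpha=1.3); cv2.imwrite('pics/sb3.png',cv2.resize(a,None,fx=3.7,fy=3.7,interpolation=cv2.INTER_CUBIC))
a=cv2.imread('pics/top0.png')[190:384,0:260]; cv2.imwrite('pics/tb2.png',cv2.resize(a,None,fx=3,fy=3,interpolation=cv2.INTER_CUBIC))
a=cv2.imread('pics/top0.png')[230:384,252:512]; cv2.imwrite('pics/tb3.png',cv2.resize(a,None,fx=3,fy=3,interpolation=cv2.INTER_CUBIC))
```

```text
(no output)
```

View pics/sb2.png

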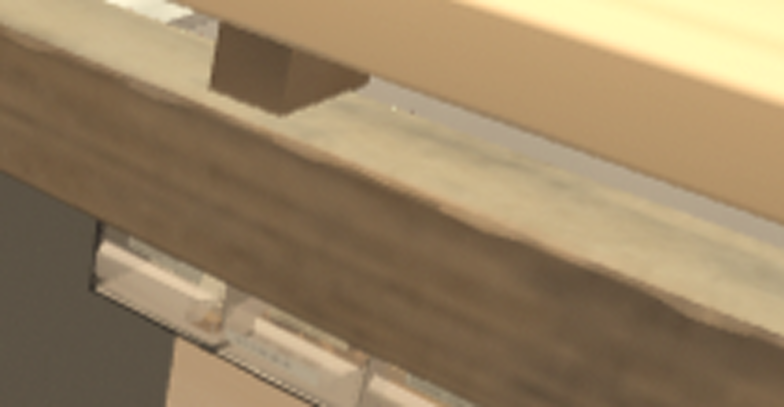

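View pics/sb3.png

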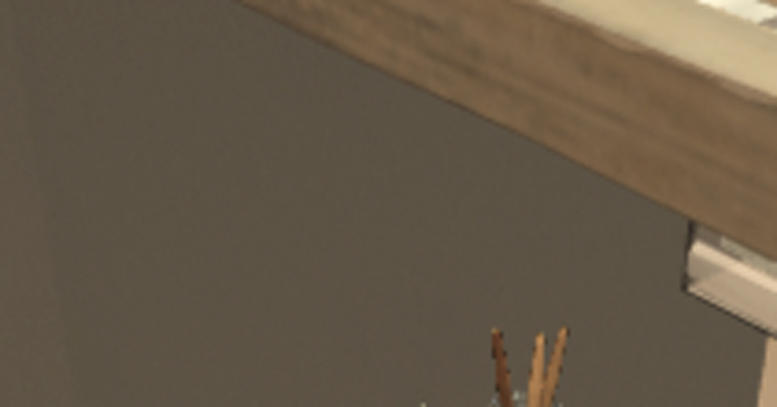

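View pics/tb2.png

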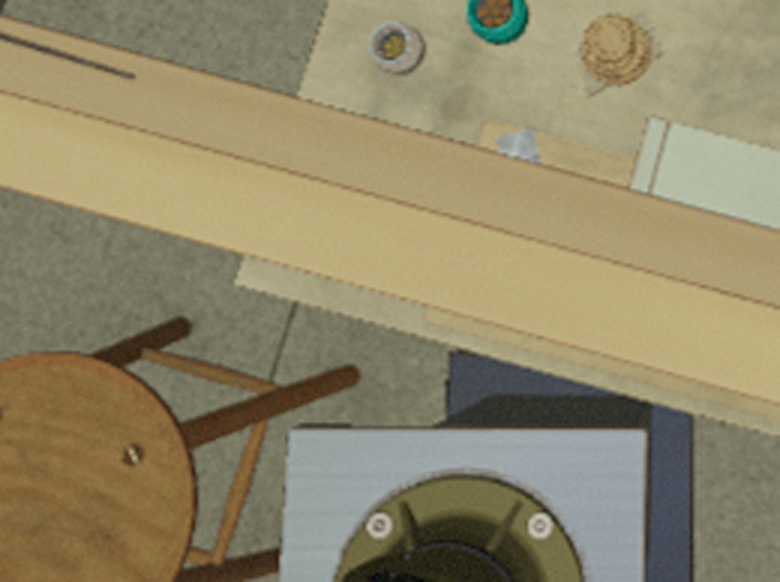

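View pics/tb3.png

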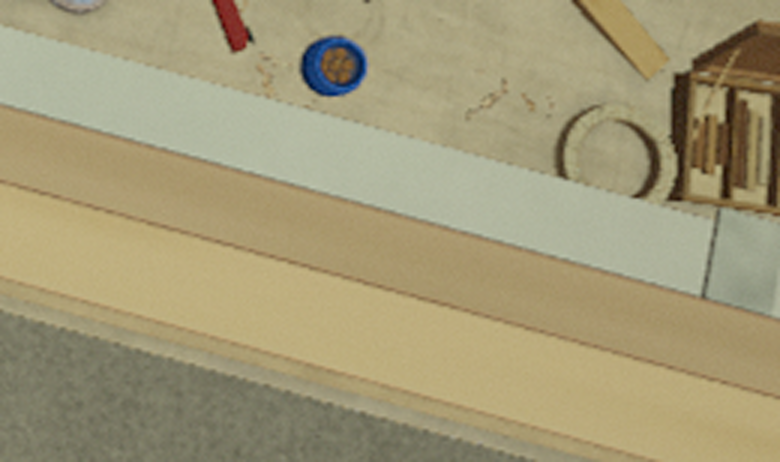

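Run:
```python
from h import *
c=cam('scene');t=cam('top')
print('bench corner scene',cast(c,80,190,0).round(),'top',cast(t,81,277,0).round(), 'top2',cast(t,384,365,0).round())
for n,px in dict(lowtop=[(300,8),(419,55),(511,92)],lowbot=[(205,0),(327,58),(513,141)],planktop=[(427,0),(514,23)],plankbot=[(350,0),(400,20),(514,61)],block=[(358,25),(375,31)]).items():
  for h in (500,550,600,650,700,750,800):
    print(n,h,[(cast(c,*p,h)[:2].round().tolist(),np.round(proj(t,cast(c,*p,h))).tolist()) for p in px])
```

```text
bench corner scene [279. 194.   0.] top [296. 205.   0.] top2 [  68. -614.    0.]
lowtop 500 [([630.0, -271.0], [262.0, 93.0]), ([566.0, -549.0], [414.0, 128.0]), ([527.0, -706.0], [501.0, 149.0])]
lowtop 550 [([512.0, -339.0], [304.0, 148.0]), ([457.0, -577.0], [445.0, 181.0]), ([424.0, -711.0], [525.0, 201.0])]
lowtop 600 [([394.0, -408.0], [353.0, 214.0]), ([349.0, -605.0], [481.0, 244.0]), ([321.0, -716.0], [554.0, 262.0])]
lowtop 650 [([276.0, -477.0], [412.0, 292.0]), ([240.0, -633.0], [524.0, 319.0]), ([219.0, -721.0], [587.0, 335.0])]
lowtop 700 [([158.0, -546.0], [484.0, 388.0]), ([132.0, -661.0], [576.0, 410.0]), ([116.0, -726.0], [629.0, 424.0])]
lowtop 750 [([41.0, -615.0], [575.0, 508.0]), ([23.0, -689.0], [642.0, 525.0]), ([13.0, -731.0], [680.0, 535.0])]
lowtop 800 [([-77.0, -684.0], [692.0, 663.0]), ([-85.0, -717.0], [727.0, 672.0]), ([-90.0, -736.0], [746.0, 677.0])]
lowbot 500 [([550.0, -82.0], [158.0, 135.0]), ([463.0, -427.0], [350.0, 183.0]), ([397.0, -737.0], [526.0, 221.0])]
lowbot 550 [([443.0, -178.0], [208.0, 188.0]), ([370.0, -473.0], [386.0, 233.0]), ([313
[... 1883 characters left out ...]
 [672.0, 506.0])]
plankbot 800 [([-65.0, -691.0], [697.0, 649.0]), ([-70.0, -707.0], [714.0, 654.0]), ([-77.0, -734.0], [741.0, 662.0])]
block 500 [([621.0, -407.0], [336.0, 99.0]), ([614.0, -445.0], [357.0, 102.0])]
block 550 [([504.0, -456.0], [372.0, 153.0]), ([498.0, -489.0], [391.0, 157.0])]
block 600 [([388.0, -505.0], [415.0, 218.0]), ([383.0, -532.0], [432.0, 221.0])]
block 650 [([271.0, -554.0], [466.0, 296.0]), ([267.0, -575.0], [481.0, 299.0])]
block 700 [([155.0, -602.0], [529.0, 391.0]), ([152.0, -618.0], [541.0, 394.0])]
block 750 [([38.0, -651.0], [607.0, 510.0]), ([36.0, -662.0], [616.0, 512.0])]
block 800 [([-79.0, -700.0], [708.0, 664.0]), ([-79.0, -705.0], [713.0, 665.0])]
```

Run:
```python
from fk import *
from h import cam,proj
q0=S[3][0]; az0=np.arctan2(416.2,333.5)
for r,z,yaw in ((650,120,-1.5),(700,100,-1.5),(700,100,-2.),(750,100,-1.5)):
    log=[]
    q=goto(q0,az0,r,z,yaw=0,log=log); q=goto(q,az0,r,z,yaw=yaw,log=log); print('--',r,z,yaw,q.round(2))
    print('  ',fk2(q,P)[1].round(), fk2(q,P)[4][:2,0].round(2))
    for n,(x,y,zz) in dict(c41=(488+100,65,115),stack0=(591,-160,115),stack=(491,-136,112),c41b=(488,65,70),c57=(634,-53,75),c49=(595,-237,75),c65=(445,-329,80)).items():
        q=goto(q,np.arctan2(y,x),np.hypot(x,y),zz,log=log); print('   ',n,q.round(2),lampinfo(q))
    L=np.array(log); print('lim ok',(L>LO).all(),(L<HI).all())
m=cam('wrist'); print(m['R'].round(3))
```

```text
-- 650 120 -1.5 [-1.19  0.39  0.32  1.59 -0.13  1.18 -1.46]
   [ 81. 160. 687.] [-0.82  0.58]
    c41 [-0.71  0.31  0.66  1.75 -0.21  1.14 -1.39] ('el', [120, 82, 700], 'wr', [588, 66, 489], [('nearF', [320, 75, 609]), ('farF', [399, 73, 574]), ('stripF', [436, 71, 557])])
    stack0 [-0.42  0.39  0.79  1.71 -0.3   1.17 -1.32] ('el', [171, 59, 687], 'wr', [591, -159, 489], [('nearF', [298, -7, 627]), ('farF', [369, -44, 594]), ('stripF', [402, -61, 578])])
    stack [-0.57  0.13  0.84  1.96 -0.11  1.1  -1.46] ('el', [61, 21, 718], 'wr', [491, -135, 486], [('nearF', [284, -60, 598]), ('farF', [358, -87, 558]), ('stripF', [393, -99, 539])])
    c41b [-0.79  0.14  0.65  2.03 -0.09  1.   -1.48] ('el', [55, 34, 718], 'wr', [488, 66, 444], [('nearF', [314, 53, 554]), ('farF', [395, 59, 503]), ('stripF', [434, 62, 478])])
    c57 [-0.5   0.47  0.7   1.68 -0.33  1.11 -1.31] ('el', [194, 89, 672], 'wr', [634, -52, 449], [('nearF', [314, 50, 611]), ('farF', [387, 27, 574]), ('stripF', [422, 16, 556])])
    c49 [-0.27  0.51  0.79  1.67 -0.39  1.13 -1.26] ('el', [224, 46, 663], 'wr', [595, -236,
[... 3860 characters left out ...]
), ('farF', [395, 60, 503]), ('stripF', [434, 63, 478])])
    c57 [-0.53  0.48  0.74  1.68 -0.35  1.12 -1.29] ('el', [195, 97, 669], 'wr', [634, -52, 449], [('nearF', [315, 56, 609]), ('farF', [388, 31, 572]), ('stripF', [423, 20, 555])])
    c49 [-0.3   0.52  0.83  1.67 -0.41  1.14 -1.24] ('el', [228, 53, 660], 'wr', [595, -236, 449], [('nearF', [299, -3, 619]), ('farF', [366, -56, 581]), ('stripF', [397, -80, 563])])
    c65 [-0.25  0.36  0.99  1.89 -0.33  1.08 -1.27] ('el', [161, 26, 693], 'wr', [446, -328, 454], [('nearF', [270, -110, 602]), ('farF', [332, -187, 550]), ('stripF', [361, -223, 525])])
lim ok True True
[[ 0.629  0.748  0.212]
 [ 0.777 -0.606 -0.169]
 [ 0.002  0.272 -0.962]]
```

>>> {"op": "drive_tool", "data": {"slide": [[0.04,0,0],[0.04,0.01,0],[0.035,0.01,0],[0,0,0],[0,0,0],[0,0,0],[0,0,0],[0,0,0],[0,0,0],[0,0,0]], "turn": [0,0,0,-0.125,-0.125,-0.125,-0.125,-0.125,-0.125,-0.125], "hand": [0,0,0,0,0,0,0,0,0,0]}}

```text
time_s: 2.22
tool_pos: [400.0, 508.5, 119.9]
ee_rot: [-1.103, -1.36, 1.358]
wrist_force: [-0.6, 0.5, -0.4]
gripper_width: 1.003
```

>>> {"op": "drive_tool", "data": {"slide": [[0,0,0],[0,0,0],[0,0,0],[0,0,0],[0,0,0],[0,0,0]], "turn": [-0.125,-0.125,-0.125,-0.125,-0.125,0], "hand": [0,0,0,0,0,0]}}

```text
time_s: 2.72
tool_pos: [400.2, 508.3, 119.9]
ee_rot: [-0.695, -1.789, 1.786]
wrist_force: [-0.1, -0.4, 0.8]
gripper_width: 1.0
```

```bash
cat > st.py <<'E'
from h import *
from fk import fk2,P,lampinfo,goto
s=robot.sense(); Rt=R.from_rotvec(s['ee_rot']).as_matrix()
print('t',s['time_s'],'q',s['q'].round(3).tolist(),'tcp',s['tool_pos'].round(1).tolist(),'w',round(s['gripper_width'],3),'F',s['wrist_force'].round(1).tolist())
print('tool x',Rt[:,0].round(3),'z',Rt[:,2].round(3)); print(lampinfo(s['q']), 'fkerr',(fk2(s['q'],P)[3]-s['tool_pos']).round(1))
def delta(p): # world delta (mm) -> tool m
    return (Rt.T@(np.asarray(p,float)-s['tool_pos'])/1000).round(4)
E
python3 st.py
```

```text
t 2.7167 q [-0.822, 0.382, -0.154, 1.582, 0.06, 1.181, 1.41] tcp [400.2, 508.3, 119.9] w 1.0 F [-0.1, -0.4, 0.8]
tool x [-0.736  0.677  0.002] z [-0.677 -0.736 -0.001]
('el', [130, 117, 689], 'wr', [400, 508, 494], []) fkerr [ 0.  0. -0.]
```

>>> {"op": "drive_tool", "data": {"slide": [[0,0,0],[0,0,0],[0,0,0],[0,0,0],[0,0,0],[0,0,0],[0,0,0],[0,0,0],[0,0,0],[0,0,0]], "turn": [0.125,0.125,0.125,0.125,0.125,0.125,0.125,0.125,0.125,0.125], "hand": [0,0,0,0,0,0,0,0,0,0]}}

```text
time_s: 3.55
tool_pos: [400.4, 507.7, 119.7]
ee_rot: [-1.383, -0.882, 0.882]
wrist_force: [1.7, 0.9, 0.7]
gripper_width: 1.002
```

>>> {"op": "drive_tool", "data": {"slide": [[0,0,0],[0,0,0],[0,0,0],[0,0,0],[0,0,0],[0,0,0],[0,0,0],[0,0,0],[0,0,0],[0,0,0]], "turn": [0.125,0.125,0.125,0.125,0.125,0.125,0.125,0.125,0.125,0.125], "hand": [0,0,0,0,0,0,0,0,0,0]}}

```text
time_s: 4.38
tool_pos: [400.4, 507.7, 119.7]
ee_rot: [-1.568, 0.091, -0.09]
wrist_force: [-0.3, 0.1, -0.2]
gripper_width: 1.0
```

>>> {"op": "drive_tool", "data": {"slide": [[0,0,0],[0,0,0],[0,0,0],[0,0,0],[0,0,0],[0,0,0],[0,0,0],[0,0,0],[0,0,0],[0,0,0]], "turn": [0.125,0.125,0.125,0.125,0.125,0.125,0.125,0.125,0,0], "hand": [0,0,0,0,0,0,0,0,0,0]}}

```text
time_s: 5.22
tool_pos: [400.6, 507.3, 119.5]
ee_rot: [-1.394, 0.859, -0.859]
wrist_force: [-0.0, -0.4, -0.4]
gripper_width: 1.002
```

```bash
python3 st.py
python3 - <<'E'
from fk import *
from h import robot
q0=robot.sense()['q']
for r in (520,600,650):
  q=q0; print(r)
  for az in (.7,.5,.3): q=goto(q,az,r,115); print(az,q.round(2),lampinfo(q))
E
```

```text
t 5.2167 q [-1.256, 0.393, 0.397, 1.601, -0.161, 1.18, -1.929] tcp [400.6, 507.3, 119.5] w 1.002 F [-0.0, -0.4, -0.4]
tool x [ 0.45  -0.893 -0.   ] z [0.893 0.45  0.   ]
('el', [70, 165, 687], 'wr', [401, 507, 494], []) fkerr [0.  0.  0.1]
520
0.7 [-1.21  0.13  0.49  1.92 -0.07  1.1  -1.99] ('el', [36, 52, 719], 'wr', [397, 335, 489], [('nearF', [389, 329, 494])])
0.5 [-1.1   0.14  0.59  1.92 -0.08  1.11 -1.98] ('el', [43, 49, 718], 'wr', [456, 249, 489], [('nearF', [354, 200, 546]), ('farF', [442, 242, 497])])
0.3 [-0.98  0.14  0.69  1.93 -0.1   1.11 -1.97] ('el', [50, 47, 718], 'wr', [497, 153, 489], [('nearF', [331, 114, 574]), ('farF', [414, 134, 531]), ('stripF', [455, 143, 510])])
600
0.7 [-1.15  0.31  0.49  1.73 -0.16  1.14 -1.93] ('el', [72, 123, 701], 'wr', [459, 386, 489], [('nearF', [393, 342, 525])])
0.5 [-1.02  0.32  0.57  1.73 -0.19  1.14 -1.9 ] ('el', [90, 117, 699], 'wr', [526, 287, 489], [('nearF', [361, 223, 569]), ('farF', [446, 256, 528]), ('stripF', [488, 272, 508])])
0.3 [-0.89  0.33  0.66  1.73 -0.22  1.15 -1.88] ('el', [109, 109, 697], 'wr', [573, 177, 489], [('nearF', [339, 143, 594]), ('farF', [420, 155, 558]), ('stripF', [459, 160, 540])])
650
0.7 [-1.11  0.41  0.48  1.6  -0.2   1.18 -1.9 ] ('el', [97, 162, 683], 'wr', [497, 418, 489], [('nearF', [396, 354, 538]), ('farF', [485, 411, 495])])
0.5 [-0.97  0.43  0.55  1.6  -0.24  1.18 -1.87] ('el', [122, 151, 681], 'wr', [570, 311, 489], [('nearF', [365, 238, 577]), ('farF', [449, 268, 541]), ('stripF', [491, 283, 523])])
0.3 [-0.83  0.44  0.63  1.6  -0.27  1.19 -1.85] ('el', [147, 136, 678], 'wr', [621, 192, 489], [('nearF', [343, 159, 600]), ('farF', [423, 169, 568]), ('stripF', [462, 173, 552])])
```

```bash
cat > pl.py <<'E'
from st import *
import math
def plan(p,turn=0.0,via=None,vmax=.040,q=None):
    "rows from current pose: straight in world"
    d=(np.asarray(p,float)-s['tool_pos'])/1000; n=max(1,math.ceil(max(np.linalg.norm(d)/vmax,abs(turn)/.12)))
    Rr=Rt.copy(); rows=[]
    for k in range(n):
        rows.append((Rr.T@(d/n)).round(4).tolist()); Rr=Rr@R.from_rotvec([0,turn/n,0]).as_matrix()
    print(n,'rows turn',round(turn/n,4)); print(rows)
    log=[]
    qq=s['q']
    return rows
E
python3 - <<'E'
from pl import *
plan([491,269,105],turn=.40)
E
```

```text
t 5.2167 q [-1.256, 0.393, 0.397, 1.601, -0.161, 1.18, -1.929] tcp [400.6, 507.3, 119.5] w 1.002 F [-0.0, -0.4, -0.4]
tool x [ 0.45  -0.893 -0.   ] z [0.893 0.45  0.   ]
('el', [70, 165, 687], 'wr', [401, 507, 494], []) fkerr [0.  0.  0.1]
7 rows turn 0.0571
[[0.0362, 0.0021, -0.0038], [0.0364, 0.0021, -0.0017], [0.0364, 0.0021, 0.0004], [0.0363, 0.0021, 0.0025], [0.0361, 0.0021, 0.0045], [0.0358, 0.0021, 0.0066], [0.0354, 0.0021, 0.0086]]
```

>>> {"op": "drive_tool", "data": {"slide": [[0.0362,0.0021,-0.0038],[0.0364,0.0021,-0.0017],[0.0364,0.0021,0.0004],[0.0363,0.0021,0.0025],[0.0361,0.0021,0.0045],[0.0358,0.0021,0.0066],[0.0354,0.0021,0.0086],[0,0,0],[0,0,0]], "turn": [0.057,0.057,0.057,0.057,0.057,0.057,0.057,0,0], "hand": [0,0,0,0,0,0,0,0,0]}}

```text
time_s: 5.97
tool_pos: [492.4, 265.1, 105.0]
ee_rot: [-1.237, 1.164, -1.164]
wrist_force: [0.5, 1.2, -0.2]
gripper_width: 1.003
```

Run:
```python
from st import *
for n in ('top','scene'): cv2.imwrite(f'pics/{n}3.png',vision.snapshot(n)[:,:,::-1])
_,el,wr,tc,_=fk2(s['q'],P)
for n in('top','scene'):
  m=cam(n); print(n,[np.round(proj(m,p)) for p in (el,(el+wr)/2,wr,tc)])
```

```text
t 5.9667 q [-1.053, 0.24, 0.581, 1.842, -0.147, 1.102, -1.928] tcp [492.4, 265.1, 105.0] w 1.003 F [0.5, 1.2, -0.2]
tool x [ 0.061 -0.998 -0.   ] z [0.998 0.061 0.001]
('el', [69, 89, 709], 'wr', [492, 265, 479], [('nearF', [357, 209, 553]), ('farF', [443, 244, 506]), ('stripF', [485, 262, 483])]) fkerr [ 0. -0.  0.]
top [array([-31., 468.]), array([-32., 287.]), array([-32., 167.]), array([ 49., 200.])]
scene [array([-140.,  -83.]), array([  3., -39.]), array([ 82., -14.]), array([115., 116.])]
```

View pics/top3.png

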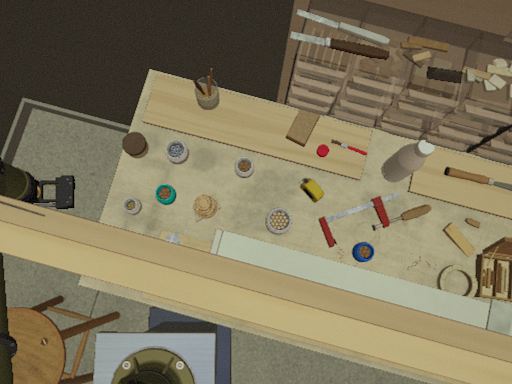

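View pics/scene3.png

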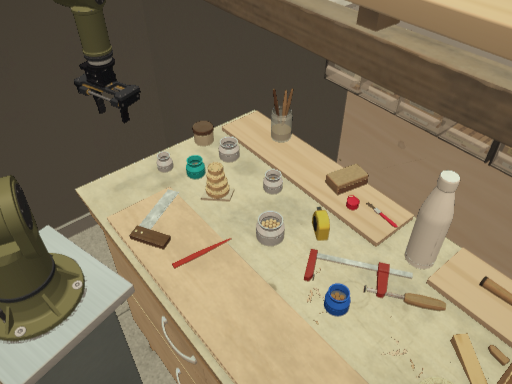

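Run:
```python
from pl import *
plan([470,-30,110],turn=.1)
q=s['q']
for k in range(1,6):
    p=s['tool_pos']+(np.array([470,-30,110])-s['tool_pos'])*k/5
    q=goto(q,np.arctan2(p[1],p[0]),np.hypot(p[0],p[1]),p[2],yaw=-.02); print(q.round(2),lampinfo(q))
```

```text
t 6.0667 q [-1.055, 0.241, 0.578, 1.841, -0.148, 1.102, -1.928] tcp [490.9, 268.8, 104.8] w 0.999 F [-0.0, 0.6, -0.6]
tool x [ 0.067 -0.998 -0.001] z [0.998 0.067 0.   ]
('el', [68, 89, 709], 'wr', [491, 268, 479], [('nearF', [358, 212, 552]), ('farF', [444, 248, 505]), ('stripF', [486, 266, 481])]) fkerr [ 0. -0.  0.]
8 rows turn 0.0125
[[0.0371, -0.0007, -0.0051], [0.0372, -0.0007, -0.0046], [0.0372, -0.0007, -0.0042], [0.0373, -0.0007, -0.0037], [0.0373, -0.0007, -0.0032], [0.0373, -0.0007, -0.0028], [0.0374, -0.0007, -0.0023], [0.0374, -0.0007, -0.0018]]
[-1.02  0.17  0.62  1.91 -0.11  1.09 -1.88] ('el', [56, 60, 716], 'wr', [487, 209, 480], [('nearF', [343, 159, 558]), ('farF', [428, 189, 512]), ('stripF', [470, 203, 489])])
[-0.97  0.11  0.66  1.97 -0.08  1.08 -1.82] ('el', [43, 35, 720], 'wr', [482, 149, 481], [('nearF', [330, 109, 564]), ('farF', [414, 131, 518]), ('stripF', [454, 142, 496])])
[-0.91  0.06  0.7   2.01 -0.05  1.08 -1.75] ('el', [31, 14, 722], 'wr', [478, 89, 482], [('nearF', [317, 62, 568]), ('farF', [399, 76, 524]), ('stripF', [439, 83, 503])])
[-0.85  0.03  0.76  2.03 -0.03  1.08 -1.67] ('el', [21, 0, 722], 'wr', [474, 29, 483], [('nearF', [305, 19, 572]), ('farF', [386, 24, 530]), ('stripF', [425, 26, 509])])
[-0.79  0.02  0.81  2.04 -0.01  1.09 -1.57] ('el', [16, -6, 723], 'wr', [470, -31, 484], [('nearF', [294, -21, 576]), ('farF', [374, -25, 535]), ('stripF', [411, -27, 515])])
```

>>> {"op": "drive_tool", "data": {"slide": [[0.0371,-0.0007,-0.0051],[0.0372,-0.0007,-0.0046],[0.0372,-0.0007,-0.0042],[0.0373,-0.0007,-0.0037],[0.0373,-0.0007,-0.0032],[0.0373,-0.0007,-0.0028],[0.0374,-0.0007,-0.0023],[0.0374,-0.0007,-0.0018],[0,0,0],[0,0,0]], "turn": [0.0125,0.0125,0.0125,0.0125,0.0125,0.0125,0.0125,0.0125,0,0], "hand": [0,0,0,0,0,0,0,0,0,0]}}

```text
time_s: 6.9
tool_pos: [470.0, -31.7, 110.7]
ee_rot: [-1.19, 1.236, -1.236]
wrist_force: [-0.1, 1.1, 0.5]
gripper_width: 1.001
```

Run:
```python
from st import *
for n in ('top','scene','wrist'): cv2.imwrite(f'pics/{n}4.png',vision.snapshot(n)[:,:,::-1])
a=cv2.imread('pics/top4.png');b=cv2.imread('pics/scene4.png');cv2.imwrite('pics/ts4.png',np.hstack([a[:,:400],b[:,:400]]))
```

```text
t 6.9 q [-0.791, 0.013, 0.818, 2.044, -0.012, 1.087, -1.575] tcp [470.0, -31.7, 110.7] w 1.001 F [-0.1, 1.1, 0.5]
tool x [-0.037 -0.999 -0.001] z [ 0.999 -0.037  0.001]
('el', [15, -6, 723], 'wr', [470, -32, 485], [('nearF', [294, -22, 577]), ('farF', [373, -27, 535]), ('stripF', [411, -29, 516])]) fkerr [ 0. -0. -0.]
```

View pics/ts4.png

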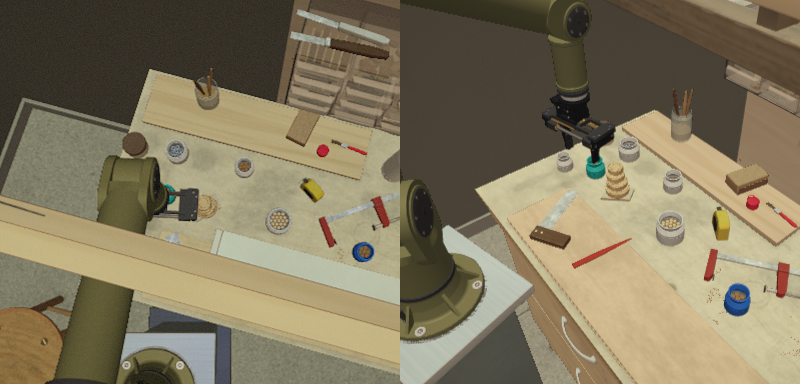

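View pics/wrist4.png

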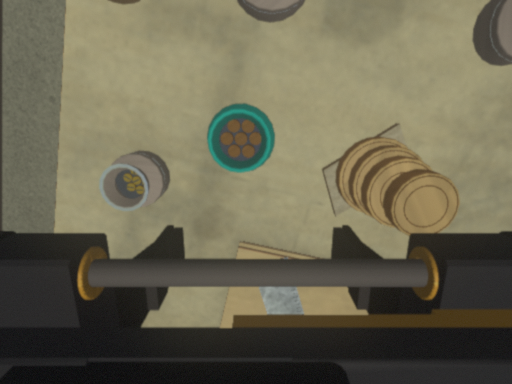

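Run:
```python
from st import *
c=cam('scene'); _,el,wr,tc,_=fk2(s['q'],P)
for dz in (-30,0,30): print(dz,np.round(proj(c,wr+[0,0,dz])))
a=cv2.imread('pics/wrist4.png')
A=cv2.resize(a[130:230,80:190],None,fx=5,fy=5,interpolation=cv2.INTER_CUBIC);B=cv2.resize(a[110:250,310:480],None,fx=4,fy=4,interpolation=cv2.INTER_CUBIC)
B=B[:500];cv2.imwrite('pics/w4A.png',A);cv2.imwrite('pics/w4B.png',B)
b=cv2.imread('pics/scene4.png')[:110,100:260];cv2.imwrite('pics/s4w.png',cv2.resize(b,None,fx=4,fy=4,interpolation=cv2.INTER_CUBIC))
```

```text
t 7.05 q [-0.793, 0.015, 0.815, 2.044, -0.012, 1.087, -1.576] tcp [469.9, -29.1, 110.2] w 1.005 F [-0.9, -0.3, -0.4]
tool x [-0.032 -0.999 -0.   ] z [ 0.999 -0.032  0.   ]
('el', [16, -6, 723], 'wr', [470, -29, 484], [('nearF', [294, -20, 576]), ('farF', [374, -24, 535]), ('stripF', [411, -26, 515])]) fkerr [ 0. -0. -0.]
-30 [164.  27.]
0 [162.  13.]
30 [160.  -1.]
```

View pics/s4w.png

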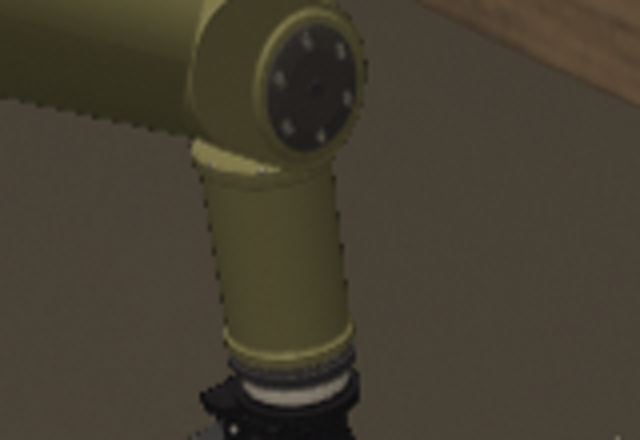

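View pics/w4A.png

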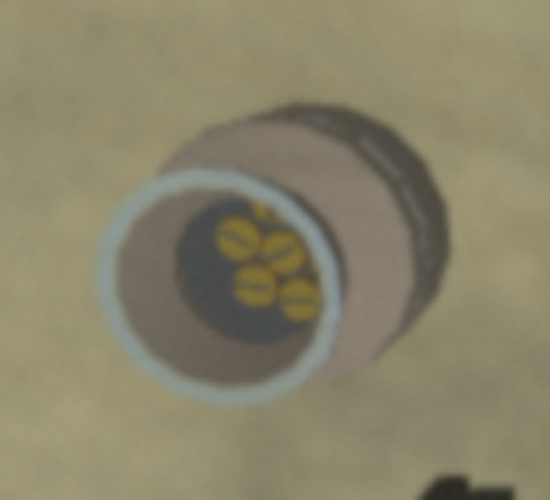

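View pics/w4B.png

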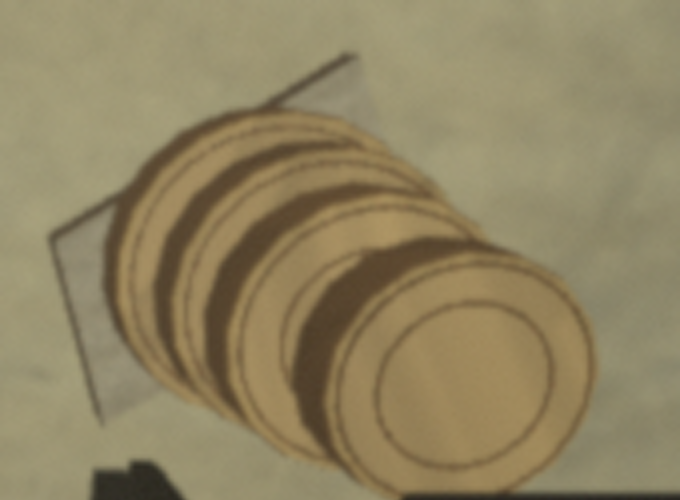

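Run:
```python
from st import *
m=cam('wrist'); print(m['eye'].round(1),m['f'])
# pic taken within 0.15s; pose now ~ same
def ell(cx,cy,z): return cast(m,cx,cy,z).round(1)
print('c41 centre',ell(124.4,187.4,48),'L',ell(80+97/5,130+287/5,48),'R',ell(80+342/5,130+287/5,48))
print('lid41',ell(425.5,203.75,104),'L',ell(310+330/4,110+375/4,104),'R',ell(310+597/4,110+375/4,104),'inner',ell(310+464/4,110+384/4,104))
print('lid49 C',ell(310+375/4,110+330/4,80))
```

```text
t 7.05 q [-0.793, 0.015, 0.815, 2.044, -0.012, 1.087, -1.576] tcp [469.9, -29.1, 110.2] w 1.005 F [-0.9, -0.3, -0.4]
tool x [-0.032 -0.999 -0.   ] z [ 0.999 -0.032  0.   ]
('el', [16, -6, 723], 'wr', [470, -29, 484], [('nearF', [294, -20, 576]), ('farF', [374, -24, 535]), ('stripF', [411, -26, 515])]) fkerr [ 0. -0. -0.]
[544.  -29.9 272.2] 299.80886357771453
c41 centre [490.1  74.7  48. ] L [490.7  94.   48. ] R [489.5  56.2  48. ]
lid41 [ 488.2 -126.8  104. ] L [ 488.8 -107.4  104. ] R [ 487.5 -146.6  104. ] inner [ 486.7 -127.2  104. ]
lid49 C [ 488.5 -125.2   80. ]
```

Run:
```python
from st import *
c=cam('scene');t=cam('top');m=cam('wrist')
for p in ([490.1,74.7,48],[488,65,48],[488.2,-126.8,104],[491,-136,104]):
    print(p,'scene',np.round(proj(c,p),1),'top',np.round(proj(t,p),1),'wrist',np.round(proj(m,p),1))
print('tcp in scene',np.round(proj(c,s['tool_pos']),1),'top',np.round(proj(t,s['tool_pos']),1))
print(m['R'].round(3), Rt.round(3))
b=cv2.imread('pics/scene4.png')[80:200,100:260];cv2.imwrite('pics/s4g.png',cv2.resize(b,None,fx=5,fy=5,interpolation=cv2.INTER_CUBIC))
b=cv2.imread('pics/top4.png')[140:240,80:240];cv2.imwrite('pics/t4g.png',cv2.resize(b,None,fx=5,fy=5,interpolation=cv2.INTER_CUBIC))
```

```text
t 7.05 q [-0.793, 0.015, 0.815, 2.044, -0.012, 1.087, -1.576] tcp [469.9, -29.1, 110.2] w 1.005 F [-0.9, -0.3, -0.4]
tool x [-0.032 -0.999 -0.   ] z [ 0.999 -0.032  0.   ]
('el', [16, -6, 723], 'wr', [470, -29, 484], [('nearF', [294, -20, 576]), ('farF', [374, -24, 535]), ('stripF', [411, -26, 515])]) fkerr [ 0. -0. -0.]
[490.1, 74.7, 48] scene [162.4 154.1] top [128.4 204.2] wrist [124.4 187.4]
[488, 65, 48] scene [164.3 155.7] top [132. 205.] wrist [137.3 189.6]
[488.2, -126.8, 104] scene [214.4 165.5] top [201.3 202.2] wrist [425.6 203.7]
[491, -136, 104] scene [217.8 166.2] top [204.8 201.1] wrist [441.9 198.6]
tcp in scene [181.7 153.5] top [162.8 208.6]
[[-0.031 -0.962 -0.273]
 [-1.     0.03   0.009]
 [-0.     0.273 -0.962]] [[-0.032  0.     0.999]
 [-0.999  0.    -0.032]
 [-0.    -1.     0.   ]]
```

View pics/s4g.png

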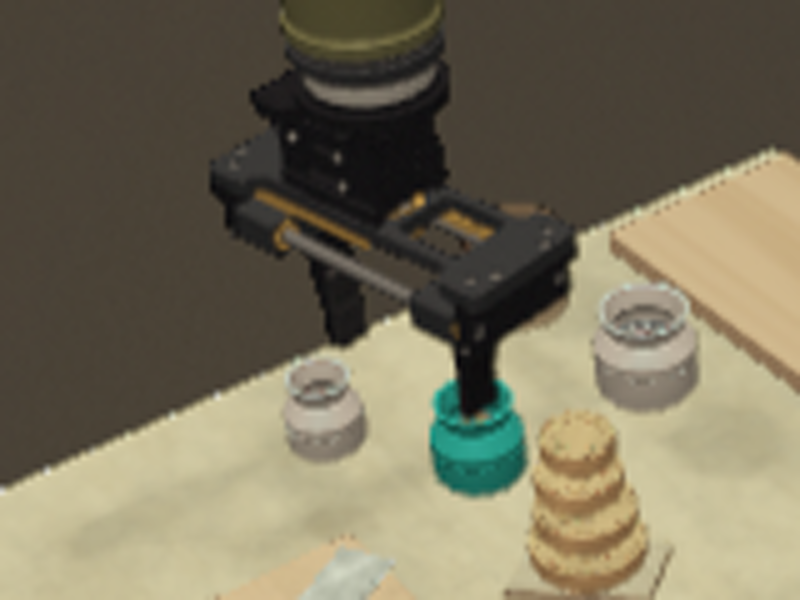

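View pics/t4g.png

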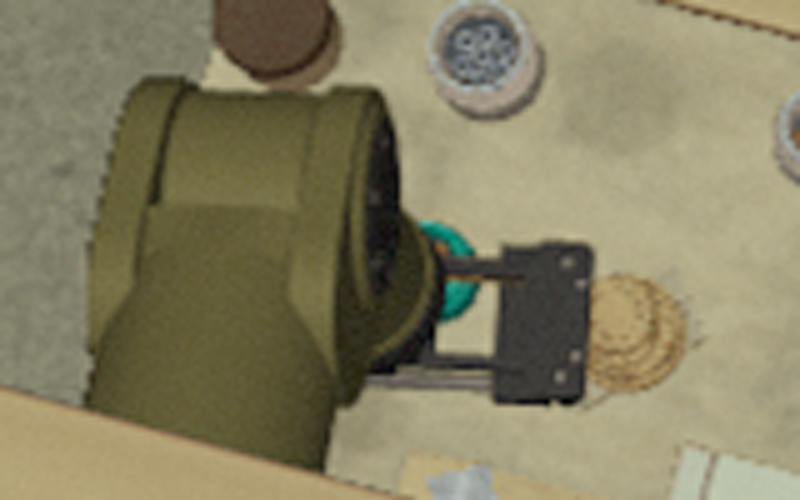

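Run:
```python
from st import *
m=cam('wrist'); im=vision.snapshot('wrist')[:,:,::-1]; cv2.imwrite('pics/w5.png',im)
a=cv2.imread('pics/wrist4.png'); sh=cv2.phaseCorrelate(np.float32(cv2.cvtColor(a[:220],6)),np.float32(cv2.cvtColor(np.ascontiguousarray(im[:220]),6))); print(sh, m['eye'],m['cx'])
```

```text
t 7.05 q [-0.793, 0.015, 0.815, 2.044, -0.012, 1.087, -1.576] tcp [469.9, -29.1, 110.2] w 1.005 F [-0.9, -0.3, -0.4]
tool x [-0.032 -0.999 -0.   ] z [ 0.999 -0.032  0.   ]
('el', [16, -6, 723], 'wr', [470, -29, 484], [('nearF', [294, -20, 576]), ('farF', [374, -24, 535]), ('stripF', [411, -26, 515])]) fkerr [ 0. -0. -0.]
((0.29687827443237325, 0.3706544261799536), 0.9850325828128391) [544.01501142 -29.8735238  272.18191791] 257.5592774788762
```

Run:
```python
from st import *
c=cam('scene'); im=vision.snapshot('scene')[:,:,::-1]; cv2.imwrite('pics/s6.png',im)
print(robot.sense()['tool_pos'])
b=im[135:175,150:215];cv2.imwrite('pics/s6g.png',cv2.resize(b,None,fx=12,fy=12,interpolation=cv2.INTER_NEAREST))
for off in (43.5,58.5):
  for sg in (1,-1): print(off*sg,np.round(proj(c,s['tool_pos']+Rt[:,0]*off*sg),1))
```

```text
t 7.1 q [-0.793, 0.015, 0.815, 2.044, -0.012, 1.087, -1.576] tcp [469.8, -29.2, 110.1] w 0.995 F [1.3, 0.8, 0.2]
tool x [-0.032 -0.999 -0.   ] z [ 0.999 -0.032  0.   ]
('el', [16, -6, 723], 'wr', [470, -29, 484], [('nearF', [294, -20, 576]), ('farF', [374, -24, 535]), ('stripF', [411, -26, 515])]) fkerr [ 0. -0. -0.]
[469.73401566 -29.45855887 110.07880769]
43.5 [193.5 159.8]
-43.5 [170.2 147.6]
58.5 [197.7 162. ]
-58.5 [166.3 145.5]
```

View pics/s6g.png

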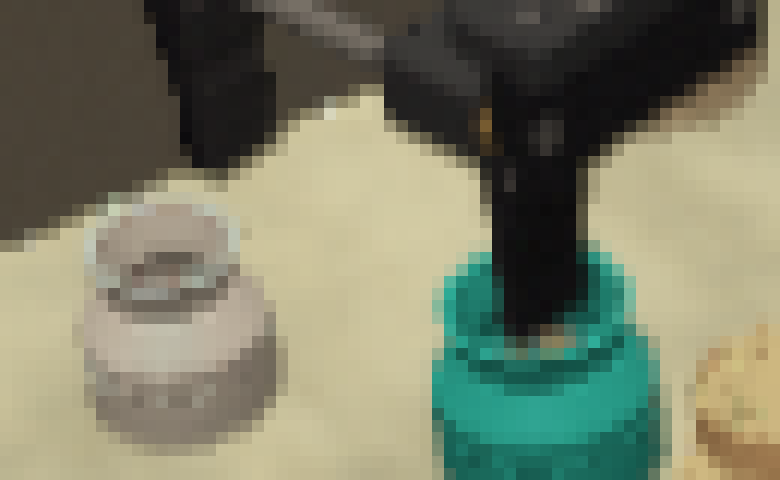

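Run:
```python
from st import *
m=cam('wrist'); 
for z in (0,-10,-19,-40,-60): print(z, np.round(proj(m,s['tool_pos']+[0,0,z])), np.round(proj(m,s['tool_pos']+[0,0,z]+Rt[:,2]*25)))
c=cam('scene'); print(cast(c,164.2,154,48),cast(c,163.5,155.8,48))
```

```text
t 7.15 q [-0.793, 0.015, 0.815, 2.044, -0.012, 1.087, -1.576] tcp [469.7, -29.5, 110.1] w 0.999 F [-0.4, -0.7, 0.6]
tool x [-0.032 -0.999  0.   ] z [ 0.999 -0.032 -0.   ]
('el', [16, -6, 723], 'wr', [470, -29, 484], [('nearF', [294, -20, 576]), ('farF', [374, -24, 535]), ('stripF', [411, -26, 515])]) fkerr [-0. -0. -0.]
0 [260. 242.] [260. 201.]
-10 [260. 235.] [260. 196.]
-19 [260. 229.] [260. 192.]
-40 [260. 218.] [260. 184.]
-60 [260. 209.] [260. 178.]
[493.59230821  70.89461793  48.        ] [486.36391762  66.55203182  48.        ]
```

View pics/w5.png

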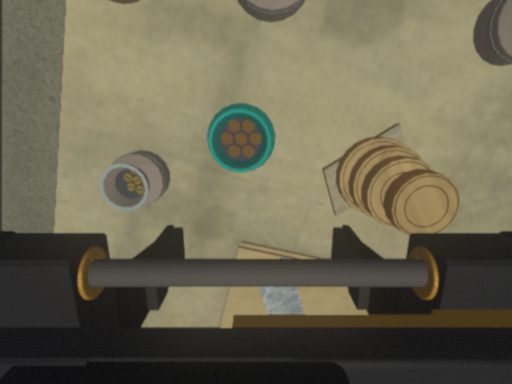

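Run:
```python
from pl import *
plan([487.5,-127,114],turn=0)
```

```text
t 7.15 q [-0.793, 0.015, 0.815, 2.044, -0.012, 1.087, -1.576] tcp [469.7, -29.5, 110.1] w 0.999 F [-0.4, -0.7, 0.6]
tool x [-0.032 -0.999  0.   ] z [ 0.999 -0.032 -0.   ]
('el', [16, -6, 723], 'wr', [470, -29, 484], [('nearF', [294, -20, 576]), ('farF', [374, -24, 535]), ('stripF', [411, -26, 515])]) fkerr [-0. -0. -0.]
3 rows turn 0.0
[[0.0323, -0.0013, 0.007], [0.0323, -0.0013, 0.007], [0.0323, -0.0013, 0.007]]
```

>>> {"op": "drive_tool", "data": {"slide": [[0.0323,-0.0013,0.007],[0.0323,-0.0013,0.007],[0.0323,-0.0013,0.007],[0,0,0],[0,0,0],[0,0,0]], "turn": [0,0,0,0,0,0], "hand": [0,0,0,0,0,0]}}

```text
time_s: 7.65
tool_pos: [487.0, -127.7, 113.7]
ee_rot: [-1.193, 1.235, -1.234]
wrist_force: [0.0, 0.3, -0.1]
gripper_width: 1.003
```

Run:
```python
from st import *
m=cam('wrist'); im=vision.snapshot('wrist')[:,:,::-1]; cv2.imwrite('pics/w7.png',im)
print('pred lid centre',np.round(proj(m,[488,-127,104]),1),np.round(proj(m,[488,-127+20.5,104]),1),np.round(proj(m,[488+20.5,-127,104]),1))
```

```text
t 7.65 q [-0.654, 0.122, 0.918, 1.969, -0.108, 1.101, -1.295] tcp [487.0, -127.7, 113.7] w 1.003 F [0.0, 0.3, -0.1]
tool x [-0.035 -0.999 -0.   ] z [ 0.999 -0.035 -0.001]
('el', [54, 22, 719], 'wr', [487, -128, 488], [('nearF', [284, -57, 596]), ('farF', [359, -83, 557]), ('stripF', [394, -95, 538])]) fkerr [-0. -0.  0.]
pred lid centre [258.9 233.5] [225.8 234.5] [257.8 201.8]
```

View pics/w7.png

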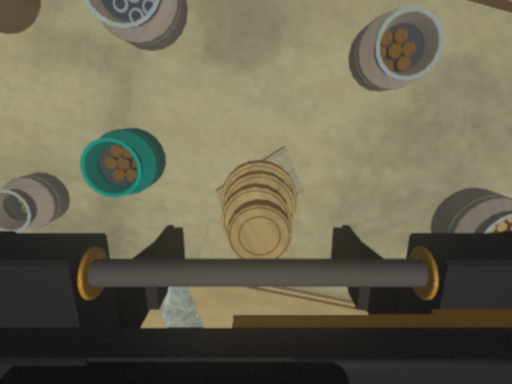

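Run:
```python
from st import *
m=cam('wrist')
a=cv2.imread('pics/w7.png')
cv2.imwrite('pics/w7c.png',np.hstack([cv2.resize(a[0:100,340:460],None,fx=4,fy=4),cv2.resize(a[190:240,440:512],None,fx=4,fy=4).copy() if 0 else np.zeros((400,1,3),np.uint8)]))
print('c49',cast(m,408,45,52),'L',cast(m,375,45,52),'R',cast(m,441,45,52),'c41',cast(m,12,209,48))
```

```text
t 7.7 q [-0.655, 0.121, 0.918, 1.97, -0.108, 1.101, -1.295] tcp [487.0, -127.2, 113.6] w 1.0 F [0.0, -0.2, -0.4]
tool x [-0.033 -0.999 -0.001] z [ 0.999 -0.033 -0.001]
('el', [54, 22, 719], 'wr', [487, -127, 488], [('nearF', [284, -57, 596]), ('farF', [359, -83, 556]), ('stripF', [394, -95, 538])]) fkerr [-0. -0.  0.]
c49 [ 600.27449299 -231.37760497   52.        ] L [ 601.01713333 -209.01789145   52.        ] R [ 599.53195963 -253.73409735   52.        ] c41 [491.64790528  70.82080749  48.        ]
```

>>> {"op": "drive_tool", "data": {"slide": [[0,0.014,0],[0,0.0135,0],[0,0,0],[0,0,0],[0,0,0],[0,0,0],[0,0,0],[0,0,0]], "turn": [0,0,0,0,0,0,0,0], "hand": [0,0,0,1,1,1,1,1], "newtons": 15}}

```text
time_s: 8.37
tool_pos: [487.4, -129.1, 87.1]
ee_rot: [-1.191, 1.235, -1.236]
wrist_force: [0.5, -0.9, 0.5]
gripper_width: 0.712
```

View pics/w7c.png

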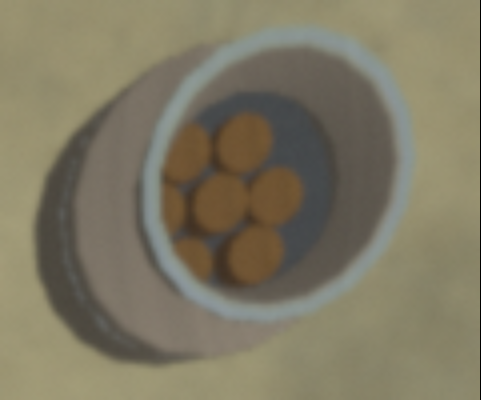

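>>> {"op": "drive_tool", "data": {"slide": [[0,0,0],[0,0,0],[0,0,0],[0,0,0],[0,0,0],[0,0,0]], "turn": [0,0,0,0,0,0], "hand": [1,1,1,1,1,1]}}

```text
time_s: 8.87
tool_pos: [487.0, -129.2, 86.6]
ee_rot: [-1.192, 1.236, -1.236]
wrist_force: [-0.2, -0.6, 0.5]
gripper_width: 0.456
```

Run:
```python
from pl import *
plan([430,74,92],turn=0)
q=s['q']
for p in ([470,-127,95],[450,-50,92],[430,74,92],[490,74,70]):
    q=goto(q,np.arctan2(p[1],p[0]),np.hypot(p[0],p[1]),p[2],yaw=0);print(p,q.round(2),lampinfo(q))
```

```text
t 8.8667 q [-0.633, 0.169, 0.914, 1.996, -0.155, 1.047, -1.256] tcp [487.0, -129.2, 86.6] w 0.456 F [-0.2, -0.6, 0.5]
tool x [-0.036 -0.999 -0.   ] z [ 0.999 -0.036  0.   ]
('el', [73, 34, 716], 'wr', [487, -129, 461], [('nearF', [286, -50, 584]), ('farF', [360, -79, 539]), ('stripF', [394, -93, 518])]) fkerr [-0. -0.  0.]
6 rows turn 0.0
[[-0.0335, -0.0009, -0.0107], [-0.0335, -0.0009, -0.0107], [-0.0335, -0.0009, -0.0107], [-0.0335, -0.0009, -0.0107], [-0.0335, -0.0009, -0.0107], [-0.0335, -0.0009, -0.0107]]
[470, -127, 95] [-0.66  0.1   0.92  2.03 -0.09  1.06 -1.31] ('el', [46, 16, 720], 'wr', [470, -127, 469], [('nearF', [283, -64, 580]), ('farF', [357, -89, 536]), ('stripF', [392, -101, 515])])
[450, -50, 92] [-0.78 -0.01  0.84  2.1   0.01  1.05 -1.55] ('el', [7, -15, 723], 'wr', [450, -50, 466], [('nearF', [290, -38, 559]), ('farF', [369, -44, 513]), ('stripF', [406, -47, 491])])
[430, 74, 92] [-0.92 -0.05  0.68  2.13  0.04  1.05 -1.87] ('el', [-3, -29, 722], 'wr', [430, 74, 466], [('nearF', [313, 46, 535]), ('farF', [397, 66, 485])])
[490, 74, 70] [-0.87  0.15  0.72  2.03 -0.12  1.01 -1.7 ] ('el', [57, 43, 717], 'wr', [490, 74, 444], [('nearF', [317, 62, 553]), ('farF', [397, 67, 502]), ('stripF', [436, 70, 478])])
```

>>> {"op": "drive_tool", "data": {"slide": [[0,-0.006,0],[0,-0.008,0],[-0.034,-0.0,-0.008],[-0.034,0,-0.008],[-0.034,0,-0.0094],[-0.034,0.002,-0.0093],[-0.034,0.002,-0.0093],[-0.034,0.002,-0.0093],[0,0,0],[0,0,0]], "turn": [0,0,0,0,0,0,0,0,0,0], "hand": [1,1,1,1,1,1,1,1,1,1]}}

```text
time_s: 9.7
tool_pos: [440.9, 78.5, 95.1]
ee_rot: [-1.193, 1.232, -1.232]
wrist_force: [0.3, -0.3, -0.3]
gripper_width: 0.463
```

Run:
```python
from st import *
m=cam('wrist'); im=vision.snapshot('wrist')[:,:,::-1]; cv2.imwrite('pics/w8.png',im)
print('pred c41',np.round(proj(m,[490,74.7,48]),1))
```

```text
t 9.7 q [-0.946, -0.027, 0.711, 2.108, 0.02, 1.054, -1.848] tcp [440.9, 78.5, 95.1] w 0.463 F [0.3, -0.3, -0.3]
tool x [-0.031 -1.    -0.   ] z [ 1.    -0.031  0.001]
('el', [5, -19, 722], 'wr', [441, 78, 469], [('nearF', [314, 50, 543]), ('farF', [398, 69, 494]), ('stripF', [438, 78, 471])]) fkerr [ 0. -0. -0.]
pred c41 [263.3 147.7]
```

View pics/w8.png

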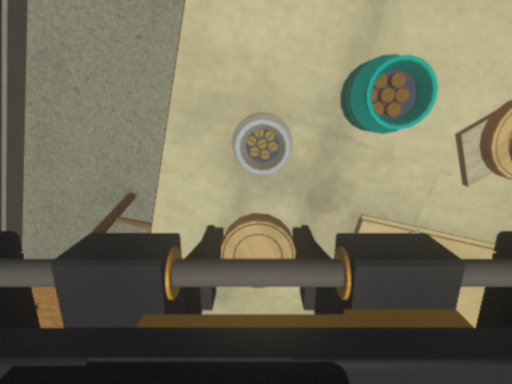

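Run:
```python
from st import *
m=cam('wrist'); a=cv2.imread('pics/w8.png')
cv2.imwrite('pics/w8c.png',cv2.resize(a[100:270,200:320],None,fx=5,fy=3.5*5/3.5,interpolation=cv2.INTER_CUBIC)[:600*2:1][:850])
t=s['tool_pos']
for h in (18,):
  for dz in (0,2,4): print(h,dz,'centre',np.round(proj(m,t+[0,0,h]+Rt[:,2]*dz),1),'far top edge',np.round(proj(m,t+[0,0,h]+Rt[:,2]*(dz+20.5)),1),'far bottom edge',np.round(proj(m,t+[0,0,h-14]+Rt[:,2]*(dz+20.5)),1))
```

```text
t 9.75 q [-0.945, -0.027, 0.713, 2.107, 0.021, 1.054, -1.848] tcp [441.4, 76.8, 95.2] w 0.461 F [0.3, -0.9, -0.3]
tool x [-0.035 -0.999 -0.   ] z [ 0.999 -0.035  0.001]
('el', [5, -19, 722], 'wr', [441, 77, 469], [('nearF', [313, 49, 543]), ('farF', [397, 67, 495]), ('stripF', [438, 76, 471])]) fkerr [ 0. -0. -0.]
18 0 centre [260.6 255.8] far top edge [260.7 219.4] far bottom edge [260.5 210.6]
18 2 centre [260.6 252.3] far top edge [260.7 215.7] far bottom edge [260.5 207.1]
18 4 centre [260.6 248.9] far top edge [260.8 211.9] far bottom edge [260.5 203.7]
```

View pics/w8c.png

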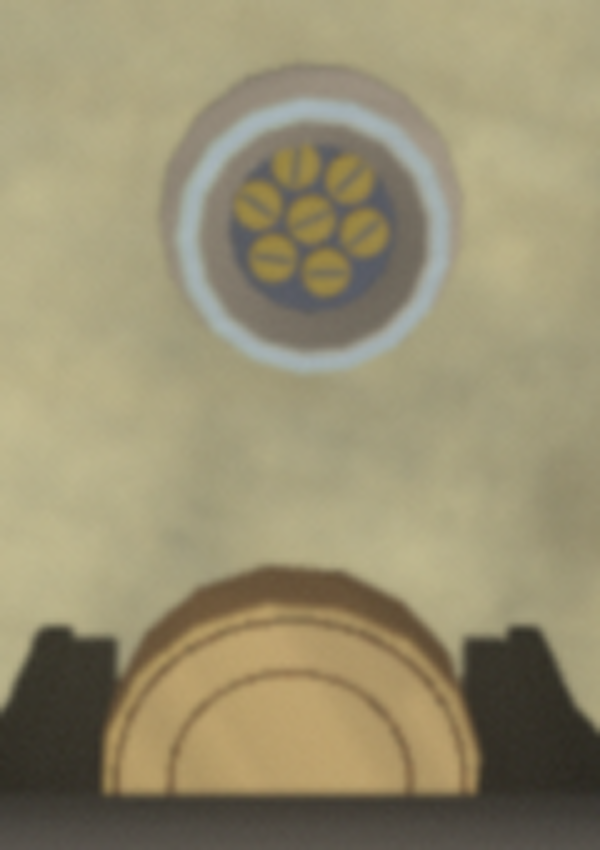

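```bash
cat > tgt.py <<'E'
from pl import *
def target(can_px,z_rim,lid_px,h,off,turn=0.0,m=None):
    "can_px: rim ellipse centre; lid_px: (col centre, row of far top edge) of held lid; h: top above TCP; off: disc radius"
    m=m or cam('wrist'); t=s['tool_pos']
    cm=cast(m,*can_px,z_rim)
    # cast lid far top edge at its height
    lm=cast(m,lid_px[0],lid_px[1],t[2]+h)-Rt[:,2]*off
    b=lm-t; b[2]=0
    print('can meas',cm.round(1),'lid-TCP bias (tool x,z)',(Rt.T@b).round(1)[[0,2]]); 
    p=cm-b; print('target TCP xy',p[:2].round(1)); return p
E
python3 - <<'E'
from tgt import *
p=target((262.6,147.2),48,(258.2,221),18,20.5)
plan([p[0],p[1],64])
E
```

```text
t 9.75 q [-0.945, -0.027, 0.713, 2.107, 0.021, 1.054, -1.848] tcp [441.4, 76.8, 95.2] w 0.461 F [0.3, -0.9, -0.3]
tool x [-0.035 -0.999 -0.   ] z [ 0.999 -0.035  0.001]
('el', [5, -19, 722], 'wr', [441, 77, 469], [('nearF', [313, 49, 543]), ('farF', [397, 67, 495]), ('stripF', [438, 76, 471])]) fkerr [ 0. -0. -0.]
can meas [490.8  73.3  48. ] lid-TCP bias (tool x,z) [-1.3 -0.9]
target TCP xy [491.7  72. ]
2 rows turn 0.0
[[0.0016, 0.0156, 0.0252], [0.0016, 0.0156, 0.0252]]
```

>>> {"op": "drive_tool", "data": {"slide": [[0.0016,0.008,0.0252],[0.0016,0.016,0.0252],[0,0.008,0],[0,0,0],[0,0,0],[0,0,0]], "turn": [0,0,0,0,0,0], "hand": [1,1,1,1,1,1]}}

```text
time_s: 10.25
tool_pos: [491.1, 70.9, 63.1]
ee_rot: [-1.191, 1.237, -1.236]
wrist_force: [-0.3, 0.4, -0.3]
gripper_width: 0.459
```

Run:
```python
from st import *
print(delta([491.7,72,44.6]))
m=cam('wrist'); im=vision.snapshot('wrist')[:,:,::-1]; cv2.imwrite('pics/w9.png',cv2.resize(im[120:270,170:350],None,fx=4,fy=4,interpolation=cv2.INTER_CUBIC))
```

```text
t 10.25 q [-0.894, 0.167, 0.754, 2.031, -0.137, 0.993, -1.68] tcp [491.1, 70.9, 63.1] w 0.459 F [-0.3, 0.4, -0.3]
tool x [-0.038 -0.999 -0.001] z [ 0.999 -0.038  0.   ]
('el', [61, 51, 716], 'wr', [491, 71, 437], [('nearF', [317, 63, 550]), ('farF', [397, 66, 498]), ('stripF', [435, 68, 473])]) fkerr [ 0. -0.  0.]
[-0.0011  0.0185  0.0006]
```

View pics/w9.png

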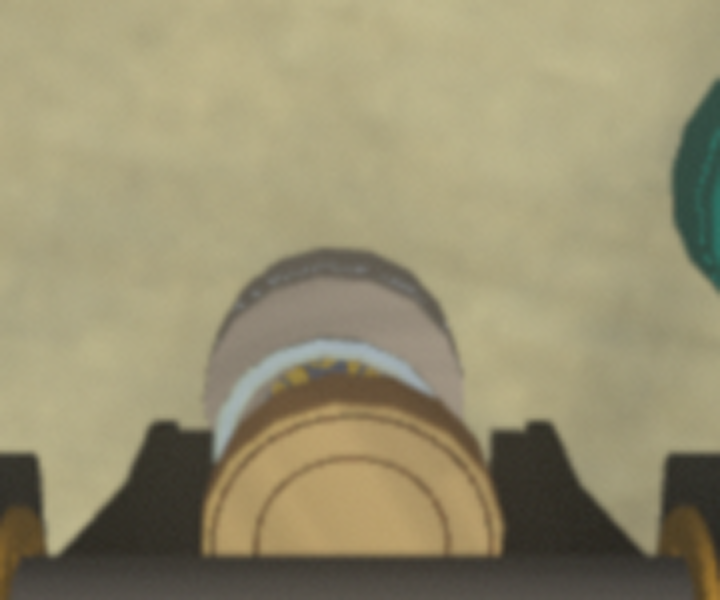

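Run:
```python
from st import *
m=cam('wrist');t=s['tool_pos'].copy()
for dz in (-2,-1,0,1,2):
  p=t+Rt[:,2]*(dz+19.5); p[2]=48; l=t+Rt[:,2]*(dz+20.5); l[2]=t[2]+17.5
  print(dz,'rim far',np.round(proj(m,p),1),'lid far top',np.round(proj(m,l),1))
print('meas rim row',120+338/4,'lid far',120+403/4)
```

```text
t 10.3 q [-0.894, 0.166, 0.754, 2.031, -0.137, 0.993, -1.68] tcp [491.2, 71.4, 63.3] w 0.46 F [0.0, 0.3, -0.4]
tool x [-0.037 -0.999 -0.001] z [ 0.999 -0.037  0.001]
('el', [61, 51, 716], 'wr', [491, 71, 437], [('nearF', [317, 63, 550]), ('farF', [397, 66, 498]), ('stripF', [436, 68, 473])]) fkerr [ 0. -0.  0.]
-2 rim far [260.2 205.2] lid far top [260.6 222.7]
-1 rim far [260.2 203.6] lid far top [260.6 220.9]
0 rim far [260.2 202.1] lid far top [260.6 219.1]
1 rim far [260.2 200.6] lid far top [260.6 217.2]
2 rim far [260.2 199. ] lid far top [260.6 215.4]
meas rim row 204.5 lid far 220.75
```

>>> {"op": "drive_tool", "data": {"slide": [[-0.0026,0,-0.0007],[0,0.006,0],[0,0.005,0],[0,0.004,0],[0,0.0025,0],[0,0.001,0],[0,0,0],[0,0,0]], "turn": [0,0,0,0,0,0,0,0], "hand": [1,1,1,1,1,1,1,1]}}

```text
time_s: 10.97
tool_pos: [490.6, 74.2, 44.1]
ee_rot: [-1.192, 1.236, -1.236]
wrist_force: [-0.7, 0.3, 3.3]
gripper_width: 0.462
```

```bash
cat > look.py <<'E'
import sys
from st import *
im=vision.snapshot('wrist')[:,:,::-1]; x0,y0,x1,y1=map(int,sys.argv[2:6]) if len(sys.argv)>2 else (170,120,350,270)
f=min(780/(x1-x0),590/(y1-y0)); f=int(f) if f>=2 else 1
cv2.imwrite(f'pics/{sys.argv[1]}.png',cv2.resize(im[y0:y1,x0:x1],None,fx=f,fy=f,interpolation=cv2.INTER_CUBIC)); print('scale',f)
E
python3 look.py w10
```

```text
t 10.9667 q [-0.886, 0.201, 0.745, 2.045, -0.166, 0.955, -1.661] tcp [490.6, 74.2, 44.1] w 0.462 F [-0.7, 0.3, 3.3]
tool x [-0.036 -0.999 -0.   ] z [ 0.999 -0.036 -0.   ]
('el', [71, 62, 713], 'wr', [491, 74, 418], [('nearF', [319, 69, 539]), ('farF', [398, 72, 483]), ('stripF', [437, 73, 456])]) fkerr [ 0. -0.  0.]
scale 3
```

View pics/w10.png

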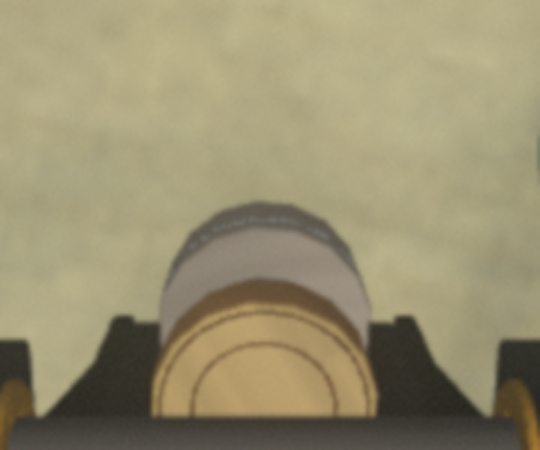

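>>> {"op": "drive_tool", "data": {"slide": [[0,0,0],[0,0,0],[0,0,0],[0,0,0],[0,-0.006,0],[0,-0.02,0],[0,-0.02,0],[0,0,0]], "turn": [0,0,0,0,0,0,0,0], "hand": [0.2,0.2,0.2,0.2,0.2,0.2,0.2,0.2]}}

```text
time_s: 11.68
tool_pos: [493.5, 74.6, 93.7]
ee_rot: [-1.185, 1.233, -1.237]
wrist_force: [0.9, 0.1, 0.6]
gripper_width: 0.794
```

```bash
python3 look.py w11 0 0 512 384;  python3 - <<'E'
from pl import *
print('lid41 pred at c41',np.round(proj(cam('wrist'),[491,74.5,62]),1))
plan([480,-127,92])
E
```

```text
t 11.6833 q [-0.916, 0.118, 0.761, 2.002, -0.095, 1.05, -1.719] tcp [493.5, 74.6, 93.7] w 0.794 F [0.9, 0.1, 0.6]
tool x [-0.037 -0.999 -0.003] z [ 0.999 -0.037  0.006]
('el', [46, 34, 719], 'wr', [491, 74, 468], [('nearF', [316, 58, 567]), ('farF', [397, 65, 521]), ('stripF', [436, 69, 499])]) fkerr [ 0. -0.  0.]
scale 1
t 11.7333 q [-0.916, 0.119, 0.76, 2.004, -0.096, 1.048, -1.718] tcp [492.5, 74.7, 92.1] w 0.799 F [-1.0, 0.0, -1.2]
tool x [-0.036 -0.999 -0.002] z [ 0.999 -0.036  0.004]
('el', [46, 35, 719], 'wr', [491, 74, 466], [('nearF', [316, 58, 566]), ('farF', [397, 66, 520]), ('stripF', [436, 69, 498])]) fkerr [ 0. -0.  0.]
lid41 pred at c41 [260.4 225.2]
6 rows turn 0.0
[[0.0337, -0.0001, -0.0009], [0.0337, -0.0001, -0.0009], [0.0337, -0.0001, -0.0009], [0.0337, -0.0001, -0.0009], [0.0337, -0.0001, -0.0009], [0.0337, -0.0001, -0.0009]]
```

View pics/w11.png

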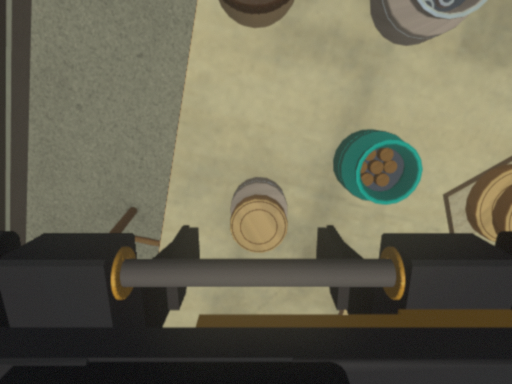

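>>> {"op": "drive_tool", "data": {"slide": [[0.0337,0,0.0005],[0.0337,0,0.0005],[0.0337,0,0.0005],[0.0337,0,0.0005],[0.0337,0,0.0005],[0.0337,0,0.0005],[0,0,0],[0,0,0],[0,0,0]], "turn": [0,0,0,0,0,0,0,0,0], "hand": [0.2,0.2,0.2,0.2,0.2,0.2,0.2,0.2,0.2]}}

```text
time_s: 12.48
tool_pos: [486.0, -127.3, 89.4]
ee_rot: [-1.192, 1.237, -1.235]
wrist_force: [-0.4, -0.4, 0.0]
gripper_width: 0.799
```

```bash
python3 look.py w12 160 100 360 270;  python3 - <<'E'
from st import *
m=cam('wrist');t=s['tool_pos']
for dz in (-2,0,2,4):
  l=t+Rt[:,2]*dz; l[2]=80; l2=t+Rt[:,2]*(dz+24.5); l2[2]=80
  print(dz,np.round(proj(m,l),1),np.round(proj(m,l2),1))
E
```

```text
t 12.4833 q [-0.64, 0.161, 0.915, 1.996, -0.147, 1.053, -1.265] tcp [486.0, -127.3, 89.4] w 0.799 F [-0.4, -0.4, 0.0]
tool x [-0.036 -0.999 -0.   ] z [ 0.999 -0.036 -0.001]
('el', [69, 32, 717], 'wr', [486, -128, 464], [('nearF', [286, -51, 585]), ('farF', [360, -79, 540]), ('stripF', [394, -92, 519])]) fkerr [-0. -0.  0.]
scale 3
t 12.5333 q [-0.641, 0.161, 0.914, 1.996, -0.147, 1.053, -1.265] tcp [486.2, -126.6, 89.5] w 0.801 F [0.3, 1.1, -0.2]
tool x [-0.035 -0.999 -0.001] z [ 0.999 -0.035 -0.001]
('el', [69, 32, 717], 'wr', [487, -127, 464], [('nearF', [286, -50, 585]), ('farF', [360, -79, 540]), ('stripF', [394, -92, 519])]) fkerr [-0. -0.  0.]
-2 [260.1 238. ] [260.2 200.2]
0 [260.1 235. ] [260.3 196.9]
2 [260.2 232. ] [260.3 193.7]
4 [260.2 229. ] [260.3 190.4]
```

View pics/w12.png

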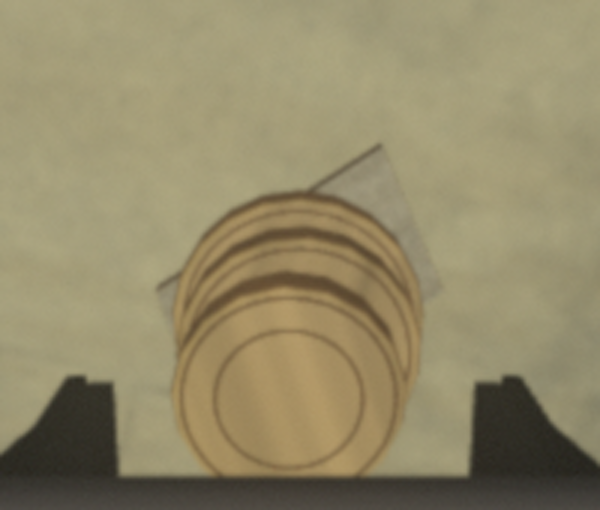

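>>> {"op": "drive_tool", "data": {"slide": [[-0.0005,0.014,0.0005],[0,0.013,0],[0,0,0],[0,0,0],[0,0,0],[0,0,0],[0,0,0],[0,0,0],[0,0,0],[0,0,0]], "turn": [0,0,0,0,0,0,0,0,0,0], "hand": [0.2,0.2,0.2,1,1,1,1,1,1,1], "newtons": 15}}

```text
time_s: 13.37
tool_pos: [487.5, -127.2, 63.6]
ee_rot: [-1.191, 1.235, -1.236]
wrist_force: [-0.2, 1.9, 4.1]
gripper_width: 0.554
```

Run:
```python
from pl import *
q=s['q']
for p in ([487,-127,85],[540,-228,85],[600,-231,70]):
    q=goto(q,np.arctan2(p[1],p[0]),np.hypot(p[0],p[1]),p[2],yaw=0);print(p,q.round(2),lampinfo(q))
plan([540,-229,85])
```

```text
t 13.3667 q [-0.617, 0.211, 0.903, 2.017, -0.197, 1.001, -1.225] tcp [487.5, -127.2, 63.6] w 0.554 F [-0.2, 1.9, 4.1]
tool x [-0.036 -0.999 -0.001] z [ 0.999 -0.036  0.001]
('el', [89, 44, 712], 'wr', [487, -128, 438], [('nearF', [289, -42, 575]), ('farF', [361, -73, 525]), ('stripF', [395, -88, 501])]) fkerr [ 0.  -0.1  0. ]
[487, -127, 85] [-0.64  0.17  0.91  2.   -0.16  1.04 -1.26] ('el', [73, 35, 716], 'wr', [486, -127, 459], [('nearF', [287, -49, 583]), ('farF', [360, -78, 538]), ('stripF', [395, -91, 516])])
[540, -228, 85] [-0.37  0.4   0.89  1.8  -0.34  1.1  -0.97] ('el', [174, 52, 686], 'wr', [539, -228, 459], [('nearF', [290, -37, 614]), ('farF', [357, -89, 572]), ('stripF', [389, -113, 552])])
[600, -231, 70] [-0.3   0.53  0.83  1.67 -0.43  1.13 -0.96] ('el', [232, 56, 657], 'wr', [600, -231, 444], [('nearF', [301, 3, 617]), ('farF', [367, -49, 579]), ('stripF', [399, -74, 560])])
3 rows turn 0.0
[[0.0333, -0.0071, 0.0187], [0.0333, -0.0071, 0.0187], [0.0333, -0.0071, 0.0187]]
```

Run:
```python
from h import *
c=cam('scene');t=cam('top')
for nm,pts in dict(Sfar=[(217,233),(400,276),(480,297)],Snear=[(212,254),(400,306),(480,328)],AB=[(252,290),(512,362)],Bnear=[(252,323),(470,380)]).items():
  for z in (0,200,400,550,600,650,680,700,720,740,760,800):
    print(nm,z,[np.round(proj(c,cast(t,*p,z))).tolist() for p in pts])
```

```text
Sfar 0 [[210.0, 215.0], [368.0, 356.0], [471.0, 454.0]]
Sfar 200 [[203.0, 161.0], [353.0, 280.0], [450.0, 362.0]]
Sfar 400 [[193.0, 88.0], [334.0, 180.0], [423.0, 242.0]]
Sfar 550 [[183.0, 15.0], [314.0, 82.0], [396.0, 126.0]]
Sfar 600 [[179.0, -15.0], [307.0, 43.0], [386.0, 80.0]]
Sfar 650 [[175.0, -47.0], [298.0, -0.0], [375.0, 30.0]]
Sfar 680 [[172.0, -69.0], [293.0, -28.0], [367.0, -2.0]]
Sfar 700 [[170.0, -84.0], [289.0, -48.0], [362.0, -25.0]]
Sfar 720 [[168.0, -100.0], [285.0, -68.0], [357.0, -48.0]]
Sfar 740 [[165.0, -116.0], [281.0, -90.0], [351.0, -73.0]]
Sfar 760 [[163.0, -133.0], [277.0, -112.0], [345.0, -98.0]]
Sfar 800 [[158.0, -171.0], [268.0, -160.0], [333.0, -152.0]]
Snear 0 [[192.0, 226.0], [347.0, 388.0], [452.0, 498.0]]
Snear 200 [[185.0, 170.0], [332.0, 307.0], [431.0, 398.0]]
Snear 400 [[175.0, 95.0], [313.0, 201.0], [403.0, 270.0]]
Snear 550 [[166.0, 20.0], [294.0, 96.0], [376.0, 145.0]]
Snear 600 [[162.0, -10.0], [286.0, 55.0], [365.0, 96.0]]
Snear 650 [[158.0, -44.0], [278.0, 10.0], [354.0, 43.0]]
Snear 680 [[155.0, -65.0], [272.0, -20.0], [346.0, 9.0]]
Snear
[... 582 characters left out ...]
0, -69.0], [357.0, 7.0]]
AB 720 [[154.0, -87.0], [351.0, -21.0]]
AB 740 [[151.0, -105.0], [345.0, -50.0]]
AB 760 [[149.0, -125.0], [338.0, -80.0]]
AB 800 [[143.0, -166.0], [324.0, -143.0]]
Bnear 0 [[173.0, 298.0], [397.0, 570.0]]
Bnear 200 [[165.0, 231.0], [375.0, 458.0]]
Bnear 400 [[155.0, 142.0], [348.0, 314.0]]
Bnear 550 [[145.0, 54.0], [322.0, 175.0]]
Bnear 600 [[141.0, 19.0], [312.0, 122.0]]
Bnear 650 [[137.0, -20.0], [301.0, 64.0]]
Bnear 680 [[134.0, -45.0], [294.0, 26.0]]
Bnear 700 [[132.0, -63.0], [289.0, 0.0]]
Bnear 720 [[130.0, -81.0], [284.0, -27.0]]
Bnear 740 [[127.0, -101.0], [278.0, -55.0]]
Bnear 760 [[125.0, -121.0], [273.0, -84.0]]
Bnear 800 [[120.0, -164.0], [261.0, -145.0]]
```

Run:
```python
from fk import *
from h import cam,proj
c=cam('scene')
q=[-0.792,0.014,0.816,2.044,-0.012,1.087,-1.576]
_,el,wr,tc,_=fk2(q,P); qq=[s*x for s,x in zip((-1,1,-1,1,-1,1,-1),q)]
M=rz(qq[0])@ry(qq[1])@rz(qq[2])@ry(qq[3])@rz(qq[4]); ax=M[:,1]; print(wr,ax)
s=least_squares(lambda x:np.array(proj(c,wr+[0,0,x[0]]+ax*x[1]))-[179,21.75],[0,-50]); print(s.x)
# fingertip bias correction: scene offset (-.7,+1.8)
s=least_squares(lambda x:np.array(proj(c,wr+[0,0,x[0]]+ax*x[1]))-[179.7,19.95],[0,-50]); print(s.x)
# elbow-wrist geometry: use top view of wrist cap?
```

```text
[469.7001888  -30.58468799 484.50617702] [2.95177833e-02 9.99564162e-01 4.30908235e-04]
[ -6.0880147  -48.40864991]
[ -1.67275523 -51.13980352]
```

```bash
cat > sw2.py <<'E'
from fk import *
def nearz(q):
    o=lampinfo(q)[-1]; d=dict(o); return max([v[2] for k,v in d.items() if k[:4]=='near'] or [0])
def worst(q,bot=660,rad=43):
    "min clearance (mm) of forearm/upper arm axis capsule to lamp box (n 290..400, z>=bot) "
    sh,el,wr,tc,_=fk2(q,P); m=1e9
    for a,b in ((sh,el),(el,wr)):
        for f in np.linspace(0,1,81):
            p=a+(b-a)*f; n=.9646*p[0]-.2637*p[1]
            dn=max(290-n,0,n-400); dz=max(bot-p[2],0,p[2]-720); m=min(m,np.hypot(dn,dz)-rad)
    return m
E
python3 - <<'E'
from sw2 import *
for n,t in dict(c49=(600,-231,62),c57=(637,-45,66),c65=(448,-322,72),stack=(488,-128,62)).items():
    t=np.array(t,float); x0=[.5,.6,1.7,-.3,1.1]
    for q1 in np.arange(0.2,-1.4,-.1):
        def f(x):
            _,_,_,tc,Rr=fk2(np.r_[q1,x,0],P); return np.r_[(tc-t)/100,Rr[:2,2]*5]
        s=least_squares(f,x0)
        if s.cost<1e-6 and s.x[1]<1.25 and s.x[1]>.5: x0=s.x; qq=np.r_[q1,s.x,0]; print(n,qq.round(2),nearz(qq),'clear',worst(qq).round(), 'el',fk2(qq,P)[1].round())
E
```

```text
c49 [-0.1   0.47  0.54  1.66 -0.27  1.09  0.  ] 625 clear -12.0 el [211.   6. 673.]
c49 [-0.2   0.5   0.68  1.67 -0.34  1.1   0.  ] 622 clear -9.0 el [222.  29. 666.]
c49 [-0.3   0.54  0.82  1.67 -0.44  1.12  0.  ] 616 clear -3.0 el [236.  57. 655.]
c49 [-0.4   0.61  0.98  1.67 -0.55  1.16  0.  ] 605 clear 7.0 el [254.  91. 637.]
c49 [-0.5   0.73  1.17  1.68 -0.72  1.23  0.  ] 580 clear 31.0 el [283. 137. 602.]
c57 [-0.4   0.45  0.54  1.67 -0.26  1.09  0.  ] 614 clear -2.0 el [194.  65. 676.]
c57 [-0.5   0.48  0.68  1.68 -0.33  1.1   0.  ] 608 clear 4.0 el [198.  91. 669.]
c57 [-0.6   0.53  0.82  1.68 -0.42  1.12  0.  ] 600 clear 12.0 el [203. 120. 659.]
c57 [-0.7   0.6   0.98  1.68 -0.53  1.16  0.  ] 587 clear 25.0 el [211. 157. 642.]
c57 [-0.8   0.71  1.17  1.69 -0.69  1.22  0.  ] 563 clear 49.0 el [224. 208. 609.]
c65 [ 0.1   0.26  0.54  1.89 -0.15  1.03  0.  ] 596 clear 11.0 el [118. -27. 707.]
c65 [ 0.    0.28  0.66  1.89 -0.2   1.04  0.  ] 597 clear 10.0 el [128. -16. 705.]
c65 [-0.1   0.3   0.78  1.89 -0.24  1.04  0.  ] 598 clear 9.0 el [139.  -2. 702.]
c65 [-0.2   0.33  0.9   1.9  -0.3   1.05  0.  ] 599 clear 8.0 el [153.  15. 697.]
c65 [-0.3   0.39  1.04  1.9  -0.38  1.07  0.  ] 599 clear 8.0 el [173.  37. 688.]
c65 [-0.4   0.47  1.19  1.9  -0.5   1.11  0.  ] 597 clear 10.0 el [203.  69. 671.]
stack [-0.3   0.17  0.55  2.01 -0.1   0.99  0.  ] 576 clear 28.0 el [ 80.   9. 716.]
stack [-0.4   0.18  0.66  2.01 -0.13  0.99  0.  ] 576 clear 28.0 el [ 83.  18. 715.]
stack [-0.5   0.19  0.77  2.01 -0.16  1.    0.  ] 575 clear 28.0 el [ 86.  29. 714.]
stack [-0.6   0.21  0.89  2.02 -0.2   1.    0.  ] 575 clear 29.0 el [ 91.  43. 712.]
stack [-0.7   0.24  1.01  2.02 -0.24  1.01  0.  ] 573 clear 31.0 el [ 96.  61. 709.]
stack [-0.8   0.29  1.13  2.02 -0.31  1.02  0.  ] 571 clear 33.0 el [105.  86. 703.]
```

Run:
```python
from sw2 import *
from h import robot
q0=robot.sense()['q']
def seq(q,W):
    mc=1e9;out=[]
    for (x,y,z,turn) in W:
        log=[];q=goto(q,np.arctan2(y,x),np.hypot(x,y),z,yaw=-turn,log=log)
        mc=min(mc,min(worst(l) for l in log)); L=np.array(log); lim=(L>LO+.03).all() and (L<HI-.03).all()
        out.append((q.round(2)[[0,2,6]].tolist(),round(worst(q)),round(min(worst(l) for l in log)),lim))
    return q,out
for name,W in dict(
 plain=[(487,-127,78,0),(560,-180,72,0),(600,-231,66,0)],
 spinstack=[(487,-127,78,0),(487,-127,78,1.2),(560,-180,72,0),(600,-231,66,0)],
 spinmid=[(487,-127,78,0),(560,-100,72,0),(560,-100,72,1.2),(600,-231,66,0)],
 spinleft=[(487,-127,78,0),(620,50,72,0),(620,50,72,1.2),(620,-50,70,0),(600,-231,66,0)],
 spinleftfar=[(487,-127,78,0),(600,60,72,0),(740,60,66,0),(740,60,66,1.2),(620,-50,66,0),(600,-231,66,0)],
 far=[(487,-127,78,0),(720,-100,66,0),(720,-100,66,1.2),(600,-231,66,0)],
).items():
    q,o=seq(q0,W); print(name); [print('   ',w,x) for w,x in zip(W,o)]
```

```text
plain
    (487, -127, 78, 0) ([-0.63, 0.91, -1.25], 26, 26, np.True_)
    (560, -180, 72, 0) ([-0.44, 0.86, -1.06], 2, 2, np.True_)
    (600, -231, 66, 0) ([-0.3, 0.82, -0.96], -4, -4, np.True_)
spinstack
    (487, -127, 78, 0) ([-0.63, 0.91, -1.25], 26, 26, np.True_)
    (487, -127, 78, 1.2) ([-0.8, 1.12, -2.38], 28, 26, np.True_)
    (560, -180, 72, 0) ([-0.54, 1.0, -2.19], 8, 8, np.True_)
    (600, -231, 66, 0) ([-0.37, 0.94, -2.11], 3, 3, np.True_)
spinmid
    (487, -127, 78, 0) ([-0.63, 0.91, -1.25], 26, 26, np.True_)
    (560, -100, 72, 0) ([-0.58, 0.85, -1.22], 11, 11, np.True_)
    (560, -100, 72, 1.2) ([-0.77, 1.1, -2.29], 22, 11, np.True_)
    (600, -231, 66, 0) ([-0.42, 1.01, -2.07], 8, 8, np.True_)
spinleft
    (487, -127, 78, 0) ([-0.63, 0.91, -1.25], 26, 26, np.True_)
    (620, 50, 72, 0) ([-0.73, 0.77, -1.46], 18, 14, np.True_)
    (620, 50, 72, 1.2) ([-0.9, 1.02, -2.53], 37, 18, np.True_)
    (620, -50, 70, 0) ([-0.74, 1.02, -2.37], 25, 25, np.True_)
    (600, -231, 66, 0) ([-0.41, 1.0, -2.07], 8, 8, np.True_)
spinleftfar
    (487, -127, 78, 0) ([-0.63, 0.91, -1.25], 26, 26, np.True_)
    (600, 60, 72, 0) ([-0.77, 0.77, -1.49], 21, 17, np.True_)
    (740, 60, 66, 0) ([-0.57, 0.7, -1.44], 28, 18, np.True_)
    (740, 60, 66, 1.2) ([-0.7, 0.93, -2.53], 56, 29, np.True_)
    (620, -50, 66, 0) ([-0.75, 1.04, -2.35], 28, 28, np.True_)
    (600, -231, 66, 0) ([-0.42, 1.02, -2.06], 9, 9, np.True_)
far
    (487, -127, 78, 0) ([-0.63, 0.91, -1.25], 26, 26, np.True_)
    (720, -100, 66, 0) ([-0.39, 0.75, -1.2], 14, 2, np.True_)
    (720, -100, 66, 1.2) ([-0.52, 0.98, -2.29], 43, 15, np.True_)
    (600, -231, 66, 0) ([-0.44, 1.06, -2.04], 13, 13, np.True_)
```

```bash
cat >> sw2.py <<'E'
def seq(q,W):
    for (x,y,z,turn) in W:
        log=[];q=goto(q,np.arctan2(y,x),np.hypot(x,y),z,yaw=-turn,log=log)
        L=np.array(log); lim=(L>LO+.03).all() and (L<HI-.03).all()
        print('   ',(x,y,z,turn),q.round(2).tolist(),'clear',round(worst(q)),'min',round(min(worst(l) for l in log)),lim)
    return q
E
python3 - <<'E'
from sw2 import *
from h import robot
q0=robot.sense()['q']
q=seq(q0,[(487,-127,78,0),(560,-100,72,0),(560,-100,72,1.2),(600,-178,70,0),(600,-178,70,.5),(600,-231,64,0),(600,-231,75,0),(600,-180,80,0),(520,-110,88,0),(488,-128,66,0)])
q=seq(q0,[(487,-127,78,0),(560,-100,72,0),(560,-100,72,1.4),(600,-178,70,.3),(600,-231,64,0),(600,-231,75,0)])
E
```

```text
(487, -127, 78, 0) [-0.63, 0.18, 0.91, 2.01, -0.17, 1.03, -1.25] clear 26 min 26 True
    (560, -100, 72, 0) [-0.58, 0.36, 0.85, 1.85, -0.31, 1.06, -1.22] clear 11 min 11 True
    (560, -100, 72, 1.2) [-0.77, 0.47, 1.1, 1.86, -0.47, 1.1, -2.29] clear 22 min 11 True
    (600, -178, 70, 0) [-0.53, 0.58, 1.03, 1.72, -0.54, 1.16, -2.15] clear 12 min 12 True
    (600, -178, 70, 0.5) [-0.59, 0.65, 1.13, 1.72, -0.63, 1.19, -2.59] clear 23 min 13 True
    (600, -231, 64, 0) [-0.47, 0.68, 1.1, 1.68, -0.65, 1.2, -2.51] clear 20 min 20 True
    (600, -231, 75, 0) [-0.47, 0.67, 1.12, 1.67, -0.64, 1.21, -2.52] clear 18 min 18 True
    (600, -180, 80, 0) [-0.59, 0.64, 1.14, 1.71, -0.62, 1.21, -2.59] clear 21 min 18 True
    (520, -110, 88, 0) [-0.93, 0.46, 1.33, 1.94, -0.5, 1.14, -2.71] clear 32 min 21 False
    (488, -128, 66, 0) [-0.94, 0.43, 1.35, 2.02, -0.49, 1.08, -2.67] clear 42 min 35 False
    (487, -127, 78, 0) [-0.63, 0.18, 0.91, 2.01, -0.17, 1.03, -1.25] clear 26 min 26 True
    (560, -100, 72, 0) [-0.58, 0.36, 0.85, 1.85, -0.31, 1.06, -1.22] clear 11 min 11 True
    (560, -100, 72, 1.4) [-0.79, 0.5, 1.15, 1.86, -0.5, 1.12, -2.46] clear 26 min 11 True
    (600, -178, 70, 0.3) [-0.58, 0.64, 1.13, 1.72, -0.62, 1.19, -2.6] clear 22 min 22 True
    (600, -231, 64, 0) [-0.46, 0.68, 1.1, 1.68, -0.64, 1.19, -2.51] clear 19 min 19 True
    (600, -231, 75, 0) [-0.47, 0.67, 1.11, 1.67, -0.63, 1.21, -2.52] clear 17 min 17 True
```

>>> {"op": "drive_tool", "data": {"slide": [[0,-0.007,0],[0,-0.008,0],[-0.0148,0.003,0.036],[-0.0148,0.003,0.036],[0,0,0],[0,0,0],[0,0,0],[0,0,0],[0,0,0],[0,0,0]], "turn": [0,0,0,0,0.117,0.117,0.117,0.117,0.117,0.117], "hand": [1,1,1,1,1,1,1,1,1,1]}}

```text
time_s: 14.2
tool_pos: [560.0, -100.5, 72.6]
ee_rot: [-0.76, 1.732, -1.733]
wrist_force: [-1.0, -0.0, -0.2]
gripper_width: 0.556
```

>>> {"op": "drive_tool", "data": {"slide": [[0,0,0],[0,0,0],[0,0,0],[0,0,0],[0,0,0],[0,0,0],[0,0,0],[0,0,0]], "turn": [0.117,0.117,0.117,0.117,0.117,0.117,0,0], "hand": [1,1,1,1,1,1,1,1]}}

```text
time_s: 14.87
tool_pos: [560.0, -100.4, 72.4]
ee_rot: [-0.145, 2.152, -2.152]
wrist_force: [-0.2, -0.5, -0.3]
gripper_width: 0.554
```

Run:
```python
from pl import *
from sw2 import worst
print(worst(s['q']))
plan([600,-178,71],turn=.3)
```

```text
t 14.8667 q [-0.79, 0.496, 1.146, 1.858, -0.503, 1.118, -2.465] tcp [560.0, -100.4, 72.4] w 0.554 F [-0.2, -0.5, -0.3]
tool x [-0.991 -0.134  0.   ] z [ 0.134 -0.991  0.   ]
('el', [168, 147, 666], 'wr', [560, -100, 447], [('nearF', [315, 55, 584]), ('farF', [383, 11, 546]), ('stripF', [416, -9, 527])]) fkerr [ 0.  -0.1  0.2]
25.57345563200944
3 rows turn 0.1
[[-0.0098, 0.0005, 0.0274], [-0.0124, 0.0005, 0.0263], [-0.015, 0.0005, 0.0249]]
```

>>> {"op": "drive_tool", "data": {"slide": [[-0.0098,0.0005,0.0274],[-0.0124,0.0005,0.0263],[-0.015,0.0005,0.0249],[0,0,0],[0,0,0],[0,0,0]], "turn": [0.1,0.1,0.1,0,0,0], "hand": [1,1,1,1,1,1]}}

```text
time_s: 15.37
tool_pos: [599.4, -177.8, 70.4]
ee_rot: [-0.178, -2.135, 2.133]
wrist_force: [0.0, 0.3, -0.1]
gripper_width: 0.554
```

```bash
python3 look.py w13 0 0 512 384
python3 - <<'E'
from st import *
print('pred',np.round(proj(cam('wrist'),[600,-231,52])))
E
```

```text
t 15.3667 q [-0.583, 0.644, 1.127, 1.716, -0.624, 1.192, -2.596] tcp [599.4, -177.8, 70.4] w 0.554 F [0.0, 0.3, -0.1]
tool x [-0.986  0.166  0.001] z [-0.166 -0.986 -0.001]
('el', [243, 142, 629], 'wr', [600, -178, 445], [('nearF', [320, 73, 589]), ('farF', [384, 15, 556]), ('stripF', [415, -13, 540])]) fkerr [ 0.  -0.1  0.2]
scale 1
t 15.4167 q [-0.584, 0.643, 1.127, 1.717, -0.624, 1.192, -2.597] tcp [599.5, -176.9, 70.4] w 0.554 F [-0.0, -0.2, -0.6]
tool x [-0.986  0.166  0.001] z [-0.166 -0.986 -0.001]
('el', [243, 142, 629], 'wr', [600, -178, 445], [('nearF', [320, 73, 589]), ('farF', [384, 15, 556]), ('stripF', [415, -12, 540])]) fkerr [ 0.  -0.1  0.2]
pred [240. 145.]
```

View pics/w13.png

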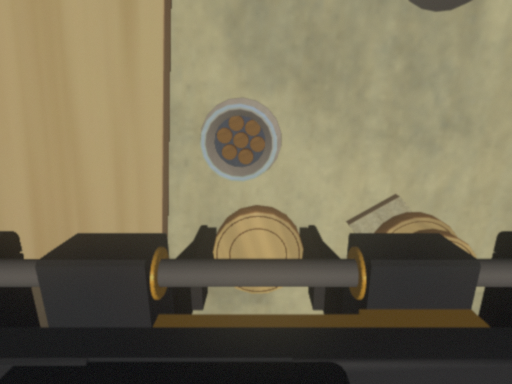

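Run:
```python
import cv2
a=cv2.imread('pics/w13.png'); cv2.imwrite('pics/w13c.png',cv2.resize(a[85:265,180:320],None,fx=4,fy=3.3*4/3.3,interpolation=cv2.INTER_CUBIC)[:720])
```

```text
(no output)
```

View pics/w13c.png

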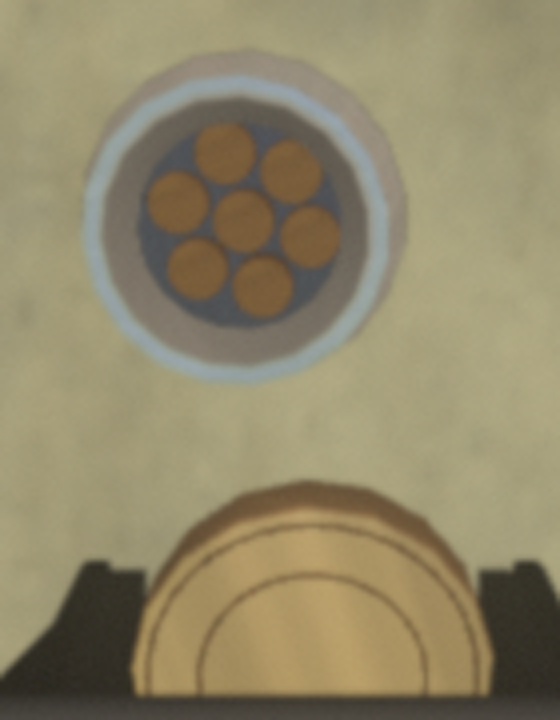

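Run:
```python
from tgt import *
p=target((239,142.25),52,(258.0,211.25),17,24.5)
cm=cast(cam('wrist'),239,142.25,52)
bz=(Rt.T@(cm-p))[2]; p2=cm-Rt[:,2]*bz
print('use',p2.round(1)); plan([p2[0],p2[1],66])
print('total',delta([p2[0],p2[1],66]))
from sw2 import seq
seq(s['q'],[(p2[0],p2[1],66,0),(p2[0],p2[1],49,0),(p2[0],p2[1],76,0)])
```

```text
t 15.4167 q [-0.584, 0.643, 1.127, 1.717, -0.624, 1.192, -2.597] tcp [599.5, -176.9, 70.4] w 0.554 F [-0.0, -0.2, -0.6]
tool x [-0.986  0.166  0.001] z [-0.166 -0.986 -0.001]
('el', [243, 142, 629], 'wr', [600, -178, 445], [('nearF', [320, 73, 589]), ('farF', [384, 15, 556]), ('stripF', [415, -12, 540])]) fkerr [ 0.  -0.1  0.2]
can meas [ 600.5 -232.7   52. ] lid-TCP bias (tool x,z) [ 1.  -0.8]
target TCP xy [ 601.4 -233.7]
use [ 600.4 -233.6   52. ]
2 rows turn 0.0
[[-0.0051, 0.0022, 0.0279], [-0.0051, 0.0022, 0.0279]]
total [-0.0102  0.0043  0.0557]
    (np.float64(600.3515688583661), np.float64(-233.55460389719693), 66, 0) [-0.46, 0.68, 1.1, 1.67, -0.64, 1.2, -2.51] clear 18 min 18 True
    (np.float64(600.3515688583661), np.float64(-233.55460389719693), 49, 0) [-0.45, 0.7, 1.08, 1.68, -0.66, 1.18, -2.5] clear 21 min 19 True
    (np.float64(600.3515688583661), np.float64(-233.55460389719693), 76, 0) [-0.46, 0.67, 1.11, 1.66, -0.63, 1.22, -2.52] clear 16 min 16 True
```

>>> {"op": "drive_tool", "data": {"slide": [[-0.0051,0.002,0.0279],[-0.0051,0.002,0.0279],[0,0,0],[0,0,0],[0,0,0]], "turn": [0,0,0,0,0], "hand": [1,1,1,1,1]}}

```text
time_s: 15.83
tool_pos: [600.5, -233.1, 66.5]
ee_rot: [-0.179, -2.136, 2.132]
wrist_force: [1.3, -0.1, -0.9]
gripper_width: 0.552
```

```bash
python3 look.py w14
python3 - <<'E'
from st import *
m=cam('wrist');t=s['tool_pos'].copy()
for dz in (-2,-1,0,1,2):
  p=t+Rt[:,2]*(dz+23.5); p[2]=52; l=t+Rt[:,2]*(dz+24.5); l[2]=t[2]+17; b=t+Rt[:,2]*(dz+27.5); b[2]=30
  print(dz,'rim far',np.round(proj(m,p),1),'lid far top',np.round(proj(m,l),1))
E
```

```text
t 15.8333 q [-0.458, 0.677, 1.098, 1.669, -0.643, 1.204, -2.514] tcp [600.5, -233.1, 66.5] w 0.552 F [1.3, -0.1, -0.9]
tool x [-0.986  0.167  0.   ] z [-0.167 -0.986 -0.002]
('el', [270, 116, 619], 'wr', [600, -234, 441], [('nearF', [318, 65, 594]), ('farF', [380, -1, 560]), ('stripF', [410, -32, 544])]) fkerr [ 0.  -0.1  0.3]
scale 3
t 15.8833 q [-0.459, 0.677, 1.098, 1.669, -0.643, 1.204, -2.514] tcp [600.8, -232.5, 66.4] w 0.559 F [0.1, 0.4, -1.5]
tool x [-0.986  0.166  0.   ] z [-0.166 -0.986 -0.002]
('el', [270, 116, 619], 'wr', [601, -233, 441], [('nearF', [318, 65, 593]), ('farF', [380, 0, 560]), ('stripF', [410, -32, 544])]) fkerr [ 0.  -0.1  0.3]
-2 rim far [256.2 197.9] lid far top [256.  213.4]
-1 rim far [256.2 196.3] lid far top [256.  211.6]
0 rim far [256.2 194.8] lid far top [256.  209.7]
1 rim far [256.2 193.2] lid far top [256.  207.8]
2 rim far [256.2 191.6] lid far top [256. 206.]
```

View pics/w14.png

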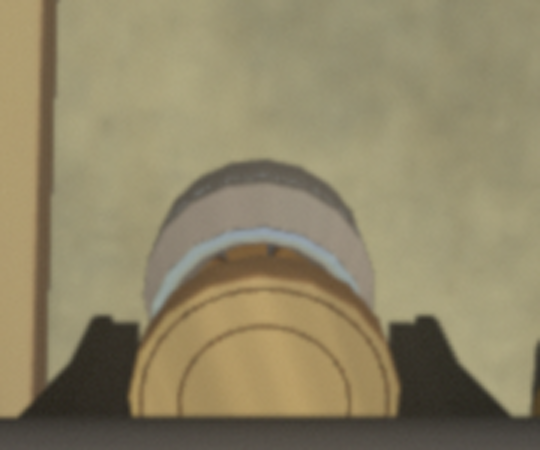

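>>> {"op": "drive_tool", "data": {"slide": [[-0.001,0,0.0002],[0,0.006,0],[0,0.005,0],[0,0.0035,0],[0,0.0015,0],[0,0.001,0],[0,0,0],[0,0,0]], "turn": [0,0,0,0,0,0,0,0], "hand": [1,1,1,1,1,1,1,1]}}

```text
time_s: 16.55
tool_pos: [601.3, -235.5, 49.5]
ee_rot: [-0.182, -2.133, 2.133]
wrist_force: [0.6, -0.1, -0.2]
gripper_width: 0.556
```

```bash
python3 look.py w15
```

```text
t 16.55 q [-0.444, 0.697, 1.081, 1.678, -0.66, 1.179, -2.504] tcp [601.3, -235.5, 49.5] w 0.556 F [0.6, -0.1, -0.2]
tool x [-0.986  0.169 -0.   ] z [-0.169 -0.986  0.   ]
('el', [278, 115, 614], 'wr', [601, -235, 424], [('nearF', [319, 70, 589]), ('farF', [381, 3, 553]), ('stripF', [411, -29, 536])]) fkerr [ 0.  -0.1  0.3]
scale 3
```

View pics/w15.png

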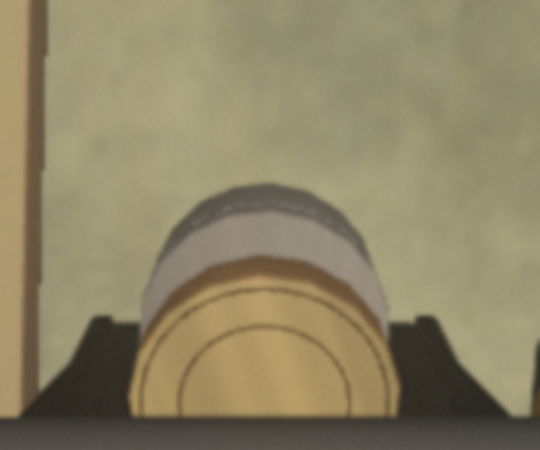

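>>> {"op": "drive_tool", "data": {"slide": [[0,0.0008,0],[0,0.0005,0],[0,0,0]], "turn": [0,0,0], "hand": [1,1,1]}}

```text
time_s: 16.85
tool_pos: [601.4, -235.5, 49.2]
ee_rot: [-0.182, -2.133, 2.133]
wrist_force: [-2.4, 2.1, 4.0]
gripper_width: 0.553
```

>>> {"op": "drive_tool", "data": {"slide": [[0,0,0],[0,0,0],[0,0,0],[0,0,0],[0,-0.005,0],[0,-0.011,0],[0,-0.011,0],[0,0,0]], "turn": [0,0,0,0,0,0,0,0], "hand": [0.1,0.1,0.1,0.1,0.1,0.1,0.1,0.1]}}

```text
time_s: 17.52
tool_pos: [602.8, -236.4, 78.5]
ee_rot: [-0.186, -2.133, 2.136]
wrist_force: [0.3, -1.1, -0.1]
gripper_width: 0.895
```

```bash
python3 look.py w16 100 60 400 285
python3 - <<'E'
from sw2 import *
from h import robot
q0=robot.sense()['q']
for t in (-.6,-1.0,-1.4):
    print(t);q=seq(q0,[(545,-180,76,t),(488,-128,72,0),(488,-128,40,0),(488,-128,58,0),(600,-80,72,0),(637,-45,68,0),(637,-45,80,0),(600,-80,75,0),(488,-128,50,0),(488,-128,15,0),(488,-128,70,0),(450,-200,80,0),(448,-322,75,0)])
E
```

```text
t 17.5167 q [-0.46, 0.669, 1.109, 1.655, -0.634, 1.218, -2.52] tcp [602.8, -236.4, 78.5] w 0.895 F [0.3, -1.1, -0.1]
tool x [-0.986  0.169 -0.005] z [-0.169 -0.986  0.001]
('el', [267, 115, 622], 'wr', [601, -236, 453], [('nearF', [317, 62, 597]), ('farF', [379, -3, 565]), ('stripF', [409, -34, 550])]) fkerr [ 0.  -0.1  0.3]
scale 2
-0.6
    (545, -180, 76, -0.6) [-0.6, 0.46, 1.07, 1.84, -0.45, 1.11, -2.07] clear 11 min 10 True
    (488, -128, 72, 0) [-0.85, 0.29, 1.19, 2.01, -0.32, 1.04, -2.22] clear 31 min 14 True
    (488, -128, 40, 0) [-0.78, 0.35, 1.13, 2.04, -0.38, 0.98, -2.17] clear 40 min 34 True
    (488, -128, 58, 0) [-0.82, 0.32, 1.17, 2.03, -0.35, 1.01, -2.2] clear 35 min 35 True
    (600, -80, 72, 0) [-0.71, 0.52, 1.02, 1.77, -0.5, 1.13, -2.24] clear 19 min 19 True
    (637, -45, 68, 0) [-0.7, 0.59, 0.98, 1.68, -0.54, 1.16, -2.29] clear 24 min 20 True
    (637, -45, 80, 0) [-0.71, 0.58, 0.99, 1.67, -0.52, 1.18, -2.29] clear 20 min 20 True
    (600, -80, 75, 0) [-0.71, 0.52, 1.03, 1.77, -0.49, 1.13, -2.24] clear 18 min 18 True
    (488, -128, 50, 0) [-0.8, 0.33, 1.15, 2.0
[... 2014 characters left out ...]
  (637, -45, 68, 0) [-0.58, 0.52, 0.8, 1.68, -0.41, 1.12, -1.58] clear 9 min 8 True
    (637, -45, 80, 0) [-0.59, 0.5, 0.81, 1.67, -0.4, 1.14, -1.58] clear 6 min 6 True
    (600, -80, 75, 0) [-0.58, 0.44, 0.83, 1.76, -0.37, 1.1, -1.53] clear 7 min 6 True
    (488, -128, 50, 0) [-0.62, 0.25, 0.92, 2.03, -0.24, 0.98, -1.49] clear 32 min 8 True
    (488, -128, 15, 0) [-0.58, 0.31, 0.88, 2.05, -0.31, 0.91, -1.44] clear 38 min 34 True
    (488, -128, 70, 0) [-0.64, 0.21, 0.93, 2.01, -0.2, 1.02, -1.52] clear 28 min 28 True
    (450, -200, 80, 0) [-0.55, 0.16, 0.99, 2.03, -0.16, 1.03, -1.39] clear 29 min 27 True
    (448, -322, 75, 0) [-0.25, 0.35, 0.97, 1.89, -0.34, 1.07, -1.05] clear 7 min 7 True
```

View pics/w16.png

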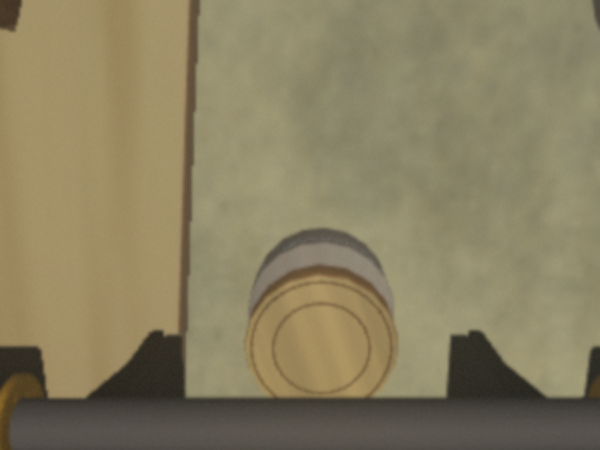

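Run:
```python
from pl import *
plan([488,-128,72],turn=-.8)
```

```text
t 17.5667 q [-0.46, 0.67, 1.108, 1.657, -0.634, 1.217, -2.519] tcp [602.4, -236.0, 77.4] w 0.899 F [-0.4, 0.6, 0.6]
tool x [-0.986  0.169 -0.003] z [-0.169 -0.986  0.001]
('el', [267, 115, 622], 'wr', [601, -236, 452], [('nearF', [317, 62, 596]), ('farF', [379, -3, 565]), ('stripF', [409, -34, 549])]) fkerr [ 0.  -0.1  0.3]
7 rows turn -0.1143
[[0.0187, 0.0007, -0.0125], [0.0172, 0.0007, -0.0145], [0.0154, 0.0007, -0.0164], [0.0134, 0.0007, -0.018], [0.0113, 0.0007, -0.0194], [0.009, 0.0007, -0.0206], [0.0066, 0.0007, -0.0215]]
```

>>> {"op": "drive_tool", "data": {"slide": [[0.0187,0.0007,-0.0125],[0.0172,0.0007,-0.0145],[0.0154,0.0007,-0.0164],[0.0134,0.0007,-0.018],[0.0113,0.0007,-0.0194],[0.009,0.0007,-0.0206],[0.0066,0.0007,-0.0215],[0,0,0],[0,0,0],[0,0,0]], "turn": [-0.1143,-0.1143,-0.1143,-0.1143,-0.1143,-0.1143,-0.1143,0,0,0], "hand": [0.05,0.05,0.05,0.05,0.05,0.05,0.05,0.05,0.05,0.05]}}

```text
time_s: 18.4
tool_pos: [487.7, -127.4, 70.8]
ee_rot: [-0.604, 1.86, -1.86]
wrist_force: [-0.3, -1.0, 0.4]
gripper_width: 0.95
```

```bash
python3 look.py w17 130 100 390 285;  python3 - <<'E'
from st import *
m=cam('wrist');t=s['tool_pos']
for dz in (-2,0,2,4):
  l=t+Rt[:,2]*dz; l[2]=56; l2=t+Rt[:,2]*(dz+28.5); l2[2]=56
  print(dz,np.round(proj(m,l),1),np.round(proj(m,l2),1))
E
```

```text
t 18.4 q [-0.814, 0.269, 1.143, 2.015, -0.287, 1.03, -2.047] tcp [487.7, -127.4, 70.8] w 0.95 F [-0.3, -1.0, 0.4]
tool x [-0.808 -0.589 -0.001] z [ 0.589 -0.808  0.001]
('el', [97, 80, 706], 'wr', [487, -127, 445], [('nearF', [293, -25, 574]), ('farF', [364, -62, 527]), ('stripF', [398, -80, 505])]) fkerr [ 0.  -0.1  0.1]
scale 3
t 18.45 q [-0.814, 0.27, 1.143, 2.014, -0.287, 1.03, -2.047] tcp [487.8, -127.9, 70.8] w 0.951 F [0.6, 0.4, -0.0]
tool x [-0.809 -0.588 -0.001] z [ 0.588 -0.809  0.001]
('el', [97, 80, 706], 'wr', [487, -128, 445], [('nearF', [293, -24, 574]), ('farF', [364, -62, 527]), ('stripF', [398, -80, 505])]) fkerr [ 0.  -0.1  0.1]
-2 [258.4 233.1] [258.4 189.7]
0 [258.4 230.2] [258.5 186.6]
2 [258.4 227.3] [258.5 183.3]
4 [258.4 224.3] [258.5 180.1]
```

View pics/w17.png

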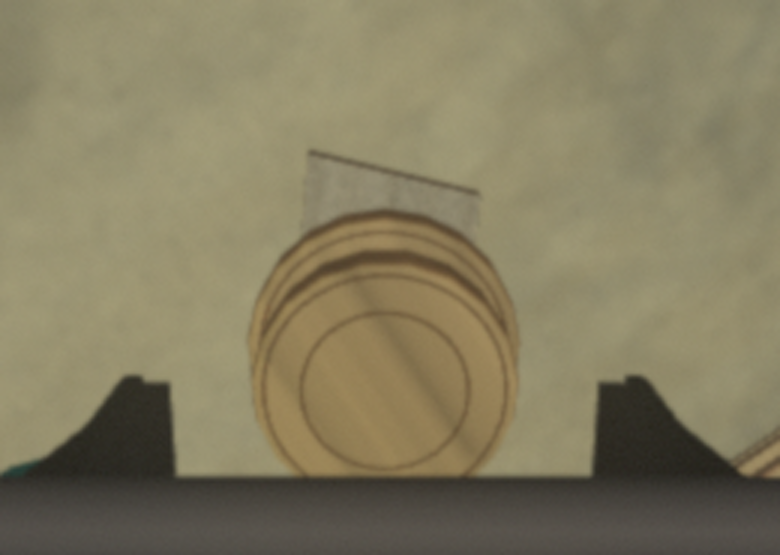

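>>> {"op": "drive_tool", "data": {"slide": [[0,0.0155,-0.0005],[0,0.0155,-0.0005],[0,0,0],[0,0,0],[0,0,0],[0,0,0],[0,0,0],[0,0,0],[0,0,0],[0,0,0]], "turn": [0,0,0,0,0,0,0,0,0,0], "hand": [0.05,0.05,0.05,1,1,1,1,1,1,1]}}

```text
time_s: 19.28
tool_pos: [486.8, -126.4, 39.9]
ee_rot: [-0.606, 1.859, -1.86]
wrist_force: [-0.5, -0.6, 3.6]
gripper_width: 0.644
```

>>> {"op": "drive_tool", "data": {"slide": [[0,0,0],[0,0,0]], "turn": [0,0], "hand": [1,1]}}

```text
time_s: 19.45
tool_pos: [486.8, -126.4, 39.8]
ee_rot: [-0.606, 1.859, -1.86]
wrist_force: [-0.5, -0.1, 5.9]
gripper_width: 0.645
```

Run:
```python
from pl import *
from sw2 import seq
# pre-look: TCP 55mm behind c57 along tool z
print('pre', (np.array([637,-45,0])-Rt[:,2]*55).round(1))
p=np.array([637,-45,0])-Rt[:,2]*60
seq(s['q'],[(488,-128,56,0),(p[0],p[1],74,0),(637,-45,68,0),(637,-45,82,0)])
```

```text
t 19.45 q [-0.762, 0.326, 1.095, 2.041, -0.352, 0.976, -1.997] tcp [486.8, -126.4, 39.8] w 0.645 F [-0.5, -0.1, 5.9]
tool x [-0.808 -0.59  -0.001] z [ 0.59  -0.808  0.   ]
('el', [119, 92, 698], 'wr', [486, -127, 414], [('nearF', [296, -13, 561]), ('farF', [366, -55, 507]), ('stripF', [399, -74, 482])]) fkerr [ 0.  -0.1  0.1]
pre [ 6.046e+02 -6.000e-01 -0.000e+00]
    (488, -128, 56, 0) [-0.78, 0.3, 1.12, 2.03, -0.32, 1.01, -2.02] clear 34 min 34 True
    (np.float64(601.6108133447328), np.float64(3.452087106264912), 74, 0) [-0.83, 0.5, 0.99, 1.77, -0.46, 1.12, -2.2] clear 26 min 25 True
    (637, -45, 68, 0) [-0.68, 0.58, 0.95, 1.68, -0.51, 1.15, -2.11] clear 21 min 21 True
    (637, -45, 82, 0) [-0.69, 0.56, 0.96, 1.67, -0.5, 1.17, -2.11] clear 17 min 17 True
```

>>> {"op": "drive_tool", "data": {"slide": [[0,-0.008,0],[0,-0.014,0],[0,-0.013,0],[-0.0339,0,-0.0074],[-0.0339,0,-0.0074],[-0.0339,0,-0.0074],[-0.0339,0,-0.0074],[-0.0339,0,-0.0074],[0,0,0],[0,0,0]], "turn": [0,0,0,0,0,0,0,0,0,0], "hand": [1,1,1,1,1,1,1,1,1,1]}}

```text
time_s: 20.28
tool_pos: [602.0, 5.9, 73.9]
ee_rot: [-0.612, 1.857, -1.858]
wrist_force: [-0.7, -0.5, -1.1]
gripper_width: 0.642
```

>>> {"op": "drive_tool", "data": {"slide": [[0,0,0],[0,0,0]], "turn": [0,0], "hand": [1,1]}}

```text
time_s: 20.45
tool_pos: [600.4, 1.9, 74.4]
ee_rot: [-0.606, 1.861, -1.862]
wrist_force: [0.3, -0.5, -0.4]
gripper_width: 0.645
```

```bash
python3 look.py w18 0 0 512 384
```

```text
t 20.45 q [-0.827, 0.493, 0.986, 1.775, -0.453, 1.122, -2.205] tcp [600.4, 1.9, 74.4] w 0.645 F [0.3, -0.5, -0.4]
tool x [-0.809 -0.588  0.001] z [ 0.588 -0.809 -0.   ]
('el', [161, 152, 667], 'wr', [601, 2, 449], [('nearF', [326, 96, 585]), ('farF', [398, 71, 549]), ('stripF', [433, 59, 532])]) fkerr [ 0.  -0.1  0.2]
scale 1
```

View pics/w18.png

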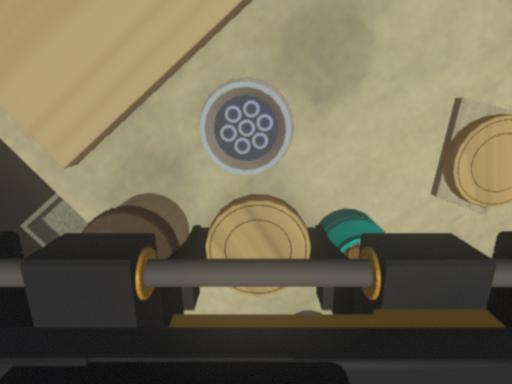

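Run:
```python
import cv2
a=cv2.imread('pics/w18.png'); cv2.imwrite('pics/w18c.png',cv2.resize(a[70:260,190:330],None,fx=4,fy=4,interpolation=cv2.INTER_CUBIC))
```

```text
(no output)
```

View pics/w18c.png

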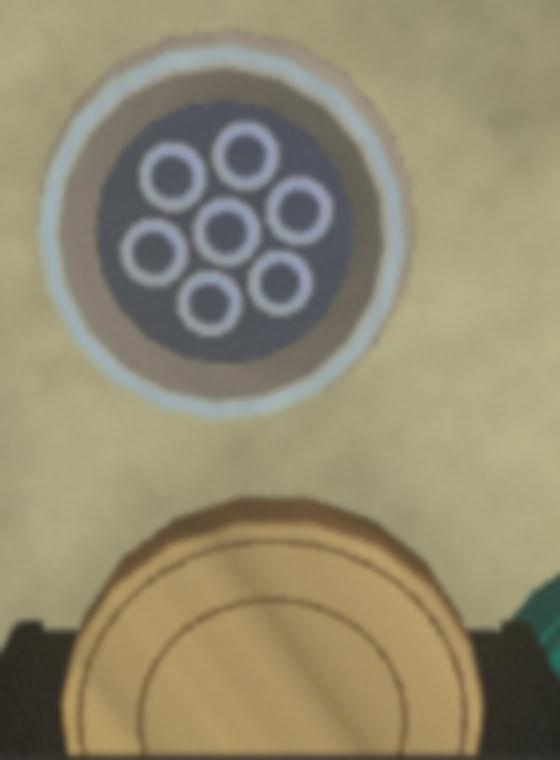

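Run:
```python
from tgt import *
m=cam('wrist')
p=target((245.6,127.9),56,(258.25,200.5),16.2,28.5)
cm=cast(m,245.6,127.9,56); print('diam',np.linalg.norm(cast(m,200,127.9,56)-cast(m,291.25,127.9,56)))
bz=(Rt.T@(cm-p))[2]; p2=cm-Rt[:,2]*bz
print('use',p2.round(1)); plan([p2[0],p2[1],70])
```

```text
t 20.5 q [-0.827, 0.492, 0.986, 1.775, -0.453, 1.122, -2.205] tcp [600.5, 1.9, 74.5] w 0.642 F [0.4, -0.1, -0.5]
tool x [-0.809 -0.588  0.   ] z [ 0.588 -0.809 -0.   ]
('el', [161, 152, 667], 'wr', [601, 2, 449], [('nearF', [326, 96, 585]), ('farF', [398, 71, 549]), ('stripF', [433, 59, 532])]) fkerr [ 0.  -0.1  0.2]
can meas [643.7 -44.7  56. ] lid-TCP bias (tool x,z) [-0.2  0.5]
target TCP xy [643.2 -44.4]
diam 53.6467403137564
use [643.4 -44.3  56. ]
2 rows turn 0.0
[[-0.0038, 0.0022, 0.0313], [-0.0038, 0.0022, 0.0313]]
```

>>> {"op": "drive_tool", "data": {"slide": [[-0.0038,0.0022,0.0313],[-0.0038,0.0022,0.0313],[0,0,0],[0,0,0],[0,0,0]], "turn": [0,0,0,0,0], "hand": [1,1,1,1,1]}}

```text
time_s: 20.92
tool_pos: [643.6, -43.4, 69.9]
ee_rot: [-0.606, 1.862, -1.861]
wrist_force: [0.5, -0.2, -1.1]
gripper_width: 0.644
```

```bash
python3 look.py w19
python3 - <<'E'
from st import *
m=cam('wrist');t=s['tool_pos'].copy()
for dz in (-2,-1,0,1,2):
  p=t+Rt[:,2]*(dz+27.5); p[2]=56; l=t+Rt[:,2]*(dz+28.5); l[2]=t[2]+16.2
  print(dz,'rim far',np.round(proj(m,p),1),'lid far top',np.round(proj(m,l),1))
E
```

```text
t 20.9167 q [-0.673, 0.587, 0.942, 1.661, -0.511, 1.161, -2.113] tcp [643.6, -43.4, 69.9] w 0.644 F [0.5, -0.2, -1.1]
tool x [-0.809 -0.588  0.   ] z [ 0.588 -0.809 -0.001]
('el', [212, 149, 644], 'wr', [644, -44, 444], [('nearF', [327, 98, 591]), ('farF', [397, 67, 559]), ('stripF', [431, 51, 543])]) fkerr [ 0.  -0.   0.2]
scale 3
t 20.9667 q [-0.674, 0.587, 0.941, 1.661, -0.511, 1.161, -2.113] tcp [643.6, -42.4, 69.9] w 0.639 F [-0.1, 0.2, -1.0]
tool x [-0.808 -0.589 -0.   ] z [ 0.589 -0.808 -0.001]
('el', [212, 149, 644], 'wr', [644, -43, 444], [('nearF', [327, 98, 591]), ('farF', [397, 67, 559]), ('stripF', [431, 52, 543])]) fkerr [ 0.  -0.   0.2]
-2 rim far [258.4 191.6] lid far top [258.6 205.2]
-1 rim far [258.4 190.1] lid far top [258.6 203.4]
0 rim far [258.4 188.5] lid far top [258.6 201.5]
1 rim far [258.4 186.9] lid far top [258.6 199.6]
2 rim far [258.4 185.3] lid far top [258.6 197.7]
```

View pics/w19.png

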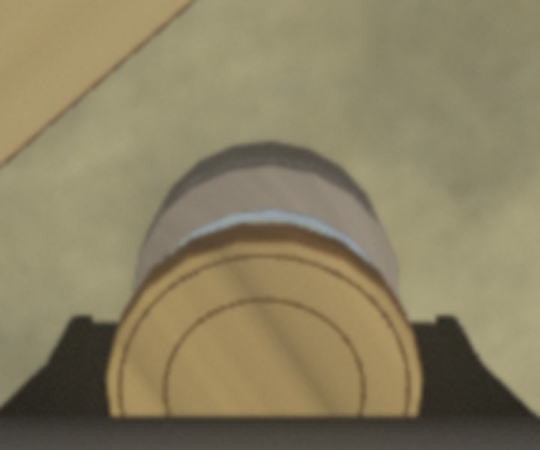

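>>> {"op": "drive_tool", "data": {"slide": [[0.0004,0,-0.0015],[0,0.006,0],[0,0.005,0],[0,0.003,0],[0,0.0015,0],[0,0.0008,0],[0,0,0],[0,0,0]], "turn": [0,0,0,0,0,0,0,0], "hand": [1,1,1,1,1,1,1,1]}}

```text
time_s: 21.63
tool_pos: [643.1, -40.7, 55.5]
ee_rot: [-0.607, 1.862, -1.857]
wrist_force: [-5.5, 2.8, 14.0]
gripper_width: 0.644
```

```bash
python3 look.py w20
```

```text
t 21.6333 q [-0.668, 0.601, 0.93, 1.673, -0.525, 1.138, -2.104] tcp [643.1, -40.7, 55.5] w 0.644 F [-5.5, 2.8, 14.0]
tool x [-0.807 -0.59  -0.001] z [ 0.59  -0.807 -0.002]
('el', [217, 152, 641], 'wr', [643, -42, 430], [('nearF', [328, 102, 586]), ('farF', [398, 70, 551]), ('stripF', [432, 54, 534])]) fkerr [ 0.  -0.   0.2]
scale 3
```

View pics/w20.png

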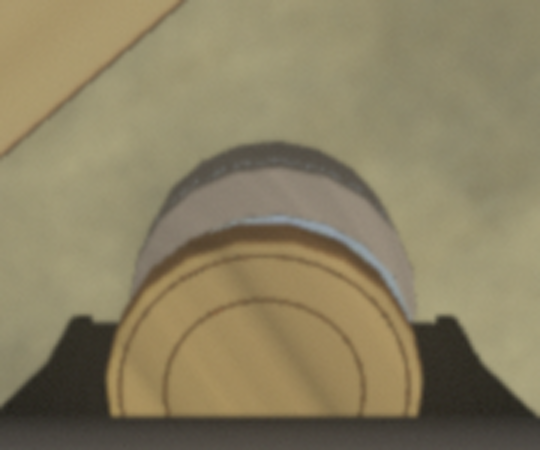

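>>> {"op": "drive_tool", "data": {"slide": [[0,-0.002,0],[0.0016,0,0.0012],[0,0,0],[0,0,0]], "turn": [0,0,0,0], "hand": [1,1,1,1]}}

```text
time_s: 22.02
tool_pos: [642.4, -43.7, 55.1]
ee_rot: [-0.607, 1.86, -1.86]
wrist_force: [0.3, -0.2, -0.4]
gripper_width: 0.64
```

```bash
python3 look.py w21
```

```text
t 22.0167 q [-0.666, 0.601, 0.931, 1.676, -0.523, 1.135, -2.102] tcp [642.4, -43.7, 55.1] w 0.64 F [0.3, -0.2, -0.4]
tool x [-0.808 -0.59   0.   ] z [ 0.59  -0.808  0.   ]
('el', [217, 151, 641], 'wr', [643, -44, 429], [('nearF', [327, 101, 586]), ('farF', [398, 69, 551]), ('stripF', [432, 53, 534])]) fkerr [ 0.  -0.1  0.2]
scale 3
```

View pics/w21.png

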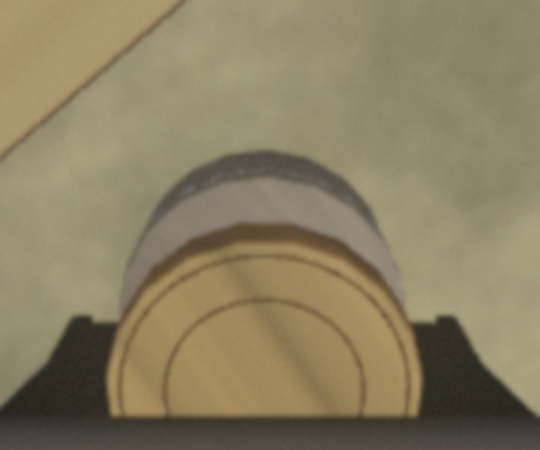

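>>> {"op": "drive_tool", "data": {"slide": [[-0.0003,0.001,0],[0,0.0008,0],[0,0,0],[0,0,0]], "turn": [0,0,0,0], "hand": [1,1,1,1]}}

```text
time_s: 22.4
tool_pos: [642.7, -43.5, 53.5]
ee_rot: [-0.607, 1.86, -1.86]
wrist_force: [0.1, 0.1, -1.5]
gripper_width: 0.645
```

>>> {"op": "drive_tool", "data": {"slide": [[0,0.0006,0],[0,0,0],[0,0,0]], "turn": [0,0,0], "hand": [1,1,1]}}

```text
time_s: 22.65
tool_pos: [642.8, -43.5, 53.4]
ee_rot: [-0.607, 1.86, -1.86]
wrist_force: [-1.5, 0.3, 2.5]
gripper_width: 0.645
```

>>> {"op": "drive_tool", "data": {"slide": [[0,0,0],[0,0,0],[0,0,0],[0,0,0],[0,-0.005,0],[0,-0.011,0],[0,-0.011,0],[0,0,0],[0,0,0]], "turn": [0,0,0,0,0,0,0,0,0], "hand": [0,0,0,0,0,0,0,0,0]}}

```text
time_s: 23.4
tool_pos: [643.8, -43.5, 81.8]
ee_rot: [-0.604, 1.858, -1.859]
wrist_force: [-0.5, -0.1, -0.5]
gripper_width: 0.999
```

```bash
python3 look.py w22 130 60 390 285
python3 - <<'E'
from pl import *
from sw2 import seq
plan([486.5,-127,78],turn=0)
seq(s['q'],[(487,-127,78,0),(487,-127,16,0),(487,-127,80,0),(450,-200,80,0),(445,-260,80,0),(448,-322,75,0)])
print(); seq(s['q'],[(487,-127,78,0),(487,-127,16,0),(487,-127,80,-.5),(445,-260,80,0),(448,-322,75,0)])
E
```

```text
t 23.4 q [-0.681, 0.573, 0.952, 1.654, -0.5, 1.175, -2.117] tcp [643.8, -43.5, 81.8] w 0.999 F [-0.5, -0.1, -0.5]
tool x [-0.808 -0.59  -0.002] z [ 0.59  -0.808  0.001]
('el', [207, 148, 648], 'wr', [643, -44, 456], [('nearF', [326, 95, 596]), ('farF', [397, 64, 564]), ('stripF', [431, 49, 549])]) fkerr [ 0.  -0.1  0.2]
scale 2
t 23.45 q [-0.68, 0.574, 0.951, 1.655, -0.5, 1.175, -2.117] tcp [643.3, -43.3, 81.0] w 1.002 F [-0.8, 0.5, 0.3]
tool x [-0.808 -0.59  -0.001] z [ 0.59  -0.808  0.   ]
('el', [207, 148, 648], 'wr', [643, -44, 455], [('nearF', [326, 96, 595]), ('farF', [397, 65, 564]), ('stripF', [431, 50, 549])]) fkerr [ 0.  -0.   0.2]
5 rows turn 0.0
[[0.0352, 0.0005, -0.005], [0.0352, 0.0005, -0.005], [0.0352, 0.0005, -0.005], [0.0352, 0.0005, -0.005], [0.0352, 0.0005, -0.005]]
    (487, -127, 78, 0) [-0.82, 0.25, 1.15, 2.01, -0.27, 1.04, -2.06] clear 29 min 15 True
    (487, -127, 16, 0) [-0.71, 0.37, 1.05, 2.06, -0.4, 0.94, -1.96] clear 43 min 32 True
    (487, -127, 80, 0) [-0.83, 0.25, 1.15, 2.01, -0.26, 1.05, -2.06] clear 28 min 28 True
    (450, -200, 80, 0) [-0.72, 0.22, 1.19, 2.03, -0.24, 1.04, -1.92] clear 29 min 28 True
    (445, -260, 80, 0) [-0.53, 0.3, 1.15, 1.98, -0.32, 1.06, -1.75] clear 20 min 20 True
    (448, -322, 75, 0) [-0.33, 0.4, 1.09, 1.9, -0.41, 1.09, -1.59] clear 8 min 8 True

    (487, -127, 78, 0) [-0.82, 0.25, 1.15, 2.01, -0.27, 1.04, -2.06] clear 29 min 15 True
    (487, -127, 16, 0) [-0.71, 0.37, 1.05, 2.06, -0.4, 0.94, -1.96] clear 43 min 32 True
    (487, -127, 80, -0.5) [-0.73, 0.21, 1.03, 2.0, -0.21, 1.04, -1.62] clear 26 min 26 True
    (445, -260, 80, 0) [-0.47, 0.26, 1.07, 1.98, -0.27, 1.05, -1.29] clear 19 min 19 True
    (448, -322, 75, 0) [-0.29, 0.37, 1.02, 1.9, -0.36, 1.07, -1.13] clear 7 min 7 True
```

View pics/w22.png

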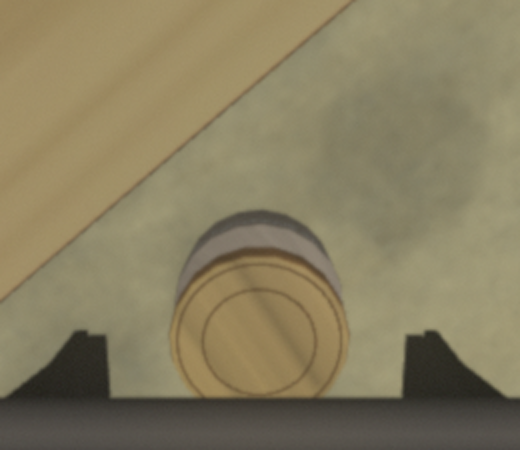

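>>> {"op": "drive_tool", "data": {"slide": [[0.0352,0.0005,-0.005],[0.0352,0.0005,-0.005],[0.0352,0.0005,-0.005],[0.0352,0.0005,-0.005],[0.0352,0.0005,-0.005],[0,0.015,0],[0,0.01,0],[0,0,0],[0,0,0],[0,0,0]], "turn": [0,0,0,0,0,0,0,0,0,0], "hand": [0,0,0,0,0,0,0,0,0,0]}}

```text
time_s: 24.28
tool_pos: [486.9, -126.8, 52.8]
ee_rot: [-0.609, 1.858, -1.861]
wrist_force: [0.4, -0.4, 0.3]
gripper_width: 1.0
```

```bash
python3 look.py w23 130 100 390 285;  python3 - <<'E'
from st import *
m=cam('wrist');t=s['tool_pos']
for dz in (-2,0,2,4):
  l=t+Rt[:,2]*dz; l[2]=32; l2=t+Rt[:,2]*(dz+32.5); l2[2]=32
  print(dz,np.round(proj(m,l),1),np.round(proj(m,l2),1))
E
```

```text
t 24.2833 q [-0.781, 0.3, 1.11, 2.03, -0.319, 0.998, -2.022] tcp [486.9, -126.8, 52.8] w 1.0 F [0.4, -0.4, 0.3]
tool x [-0.807 -0.591  0.001] z [ 0.591 -0.807  0.001]
('el', [109, 86, 702], 'wr', [487, -126, 427], [('nearF', [295, -18, 567]), ('farF', [365, -58, 516]), ('stripF', [398, -76, 491])]) fkerr [ 0.  -0.1  0.1]
scale 3
t 24.3333 q [-0.781, 0.3, 1.11, 2.03, -0.319, 0.998, -2.022] tcp [487.0, -126.9, 52.9] w 1.003 F [0.3, -0.1, 0.4]
tool x [-0.807 -0.591  0.001] z [ 0.591 -0.807  0.001]
('el', [109, 86, 702], 'wr', [487, -126, 427], [('nearF', [295, -18, 567]), ('farF', [365, -58, 516]), ('stripF', [398, -76, 491])]) fkerr [ 0.  -0.1  0.1]
-2 [258.3 229.5] [258.4 181.1]
0 [258.3 226.6] [258.4 177.9]
2 [258.3 223.7] [258.4 174.8]
4 [258.3 220.9] [258.4 171.6]
```

View pics/w23.png

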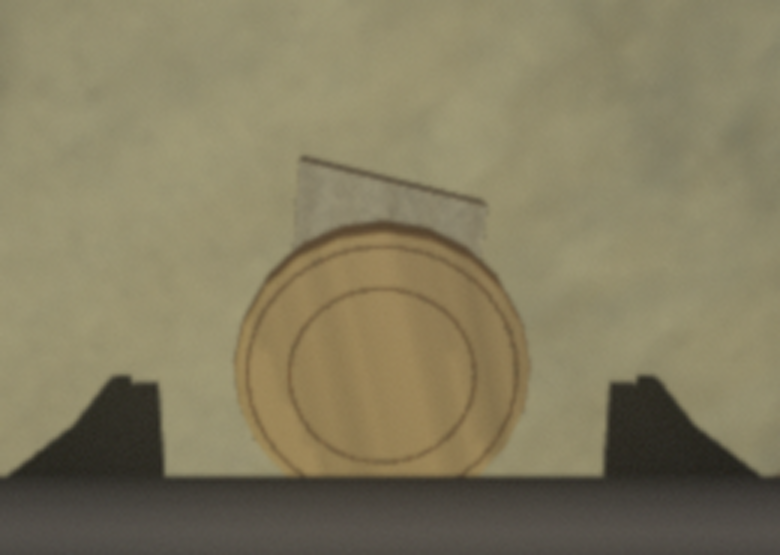

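>>> {"op": "drive_tool", "data": {"slide": [[-0.0005,0.016,0.0005],[0,0.014,0],[0,0.0078,0],[0,0,0],[0,0,0],[0,0,0],[0,0,0],[0,0,0],[0,0,0],[0,0,0]], "turn": [0,0,0,0,0,0,0,0,0,0], "hand": [0,0,0,0,1,1,1,1,1,1]}}

```text
time_s: 25.17
tool_pos: [487.2, -127.1, 15.5]
ee_rot: [-0.606, 1.859, -1.86]
wrist_force: [-0.8, 0.1, 2.5]
gripper_width: 0.735
```

>>> {"op": "drive_tool", "data": {"slide": [[0,0,0],[0,0,0]], "turn": [0,0], "hand": [1,1]}}

```text
time_s: 25.33
tool_pos: [487.2, -127.1, 15.5]
ee_rot: [-0.606, 1.86, -1.86]
wrist_force: [-0.7, 0.1, 5.5]
gripper_width: 0.741
```

Run:
```python
from pl import *
c=np.array([446,-322,0]); p=c-Rt[:,2]*60; print(p)
from sw2 import seq
seq(s['q'],[(487,-127,60,0),(430,-200,76,0),(p[0],p[1],78,0),(446,-322,75,0)])
print(); seq(s['q'],[(487,-127,60,0),(p[0],p[1],78,-.5),(446,-322,75,0)])
```

```text
t 25.3333 q [-0.712, 0.371, 1.048, 2.055, -0.402, 0.934, -1.959] tcp [487.2, -127.1, 15.5] w 0.741 F [-0.7, 0.1, 5.5]
tool x [-0.808 -0.59  -0.001] z [ 0.59  -0.808  0.   ]
('el', [138, 99, 691], 'wr', [487, -127, 390], [('nearF', [299, -5, 552]), ('farF', [367, -50, 493]), ('stripF', [400, -71, 465])]) fkerr [ 0.  -0.1  0.1]
[ 4.10613462e+02 -2.73545975e+02 -1.87357670e-02]
    (487, -127, 60, 0) [-0.79, 0.29, 1.12, 2.02, -0.31, 1.01, -2.03] clear 34 min 34 True
    (430, -200, 76, 0) [-0.77, 0.15, 1.23, 2.08, -0.17, 1.02, -1.96] clear 38 min 34 False
    (np.float64(410.61346177263766), np.float64(-273.54597476726565), 78, 0) [-0.56, 0.23, 1.21, 2.03, -0.26, 1.04, -1.74] clear 30 min 30 False
    (446, -322, 75, 0) [-0.34, 0.4, 1.09, 1.9, -0.41, 1.08, -1.59] clear 8 min 8 True

    (487, -127, 60, 0) [-0.79, 0.29, 1.12, 2.02, -0.31, 1.01, -2.03] clear 34 min 34 True
    (np.float64(410.61346177263766), np.float64(-273.54597476726565), 78, -0.5) [-0.48, 0.2, 1.11, 2.03, -0.2, 1.03, -1.28] clear 31 min 29 True
    (446, -322, 75, 0) [-0.29, 0.37, 1.03, 1.9, -0.36, 1.07, -1.13] clear 8 min 8 True
```

Run:
```python
from pl import *
plan([390,-295,15.5],turn=-.5,vmax=.039)
from sw2 import seq
seq(s['q'],[(487,-127,75,0),(390,-295,75,-.5),(446,-321,72,0),(446,-321,58,0),(446,-321,86,0)])
```

```text
t 25.3333 q [-0.712, 0.371, 1.048, 2.055, -0.402, 0.934, -1.959] tcp [487.2, -127.1, 15.5] w 0.741 F [-0.7, 0.1, 5.5]
tool x [-0.808 -0.59  -0.001] z [ 0.59  -0.808  0.   ]
('el', [138, 99, 691], 'wr', [487, -127, 390], [('nearF', [299, -5, 552]), ('farF', [367, -50, 493]), ('stripF', [400, -71, 465])]) fkerr [ 0.  -0.1  0.1]
5 rows turn -0.1
[[0.0355, -0.0, 0.0157], [0.0369, -0.0, 0.012], [0.0379, -0.0, 0.0083], [0.0385, -0.0, 0.0045], [0.0388, -0.0, 0.0006]]
    (487, -127, 75, 0) [-0.82, 0.26, 1.15, 2.01, -0.27, 1.04, -2.06] clear 29 min 29 True
    (390, -295, 75, -0.5) [-0.44, 0.19, 1.13, 2.04, -0.2, 1.02, -1.22] clear 35 min 28 True
    (446, -321, 72, 0) [-0.29, 0.38, 1.03, 1.9, -0.37, 1.07, -1.12] clear 9 min 9 True
    (446, -321, 58, 0) [-0.28, 0.4, 1.01, 1.92, -0.39, 1.04, -1.11] clear 10 min 10 True
    (446, -321, 86, 0) [-0.31, 0.35, 1.05, 1.89, -0.35, 1.09, -1.14] clear 6 min 6 True
```

Run:
```python
from sw2 import *
print(worst(np.array([-0.654, 0.122, 0.918, 1.969, -0.108, 1.101, -1.295])), worst(np.array([-0.681, 0.573, 0.952, 1.654, -0.5, 1.175, -2.117])))
```

```text
14.032077014770266 16.97078843183632
```

>>> {"op": "drive_tool", "data": {"slide": [[0,-0.01,0],[0,-0.017,0],[0,-0.017,0],[0,-0.015,0],[0.0355,0,0.0157],[0.0369,0,0.012],[0.0379,0,0.0083],[0.0385,0,0.0045],[0.0388,0,0.0006],[0,0,0]], "turn": [0,0,0,0,-0.1,-0.1,-0.1,-0.1,-0.1,0], "hand": [1,1,1,1,1,1,1,1,1,1]}}

```text
time_s: 26.17
tool_pos: [384.5, -301.8, 74.8]
ee_rot: [-0.964, 1.531, -1.535]
wrist_force: [0.1, -1.0, -0.6]
gripper_width: 0.737
```

>>> {"op": "drive_tool", "data": {"slide": [[0,0,0],[0,0,0],[0,0,0]], "turn": [0,0,0], "hand": [1,1,1]}}

```text
time_s: 26.42
tool_pos: [390.9, -292.8, 73.9]
ee_rot: [-0.967, 1.527, -1.526]
wrist_force: [0.7, 0.6, 0.5]
gripper_width: 0.736
```

```bash
python3 look.py w24 0 0 512 384
```

```text
t 26.4167 q [-0.445, 0.194, 1.129, 2.046, -0.206, 1.022, -1.227] tcp [390.9, -292.8, 73.9] w 0.736 F [0.7, 0.6, 0.5]
tool x [-0.427 -0.904 -0.001] z [ 0.904 -0.427 -0.   ]
('el', [88, 25, 714], 'wr', [391, -293, 448], [('nearF', [258, -154, 564]), ('farF', [323, -222, 507]), ('stripF', [353, -253, 481])]) fkerr [-0.  -0.1  0.1]
scale 1
```

View pics/w24.png

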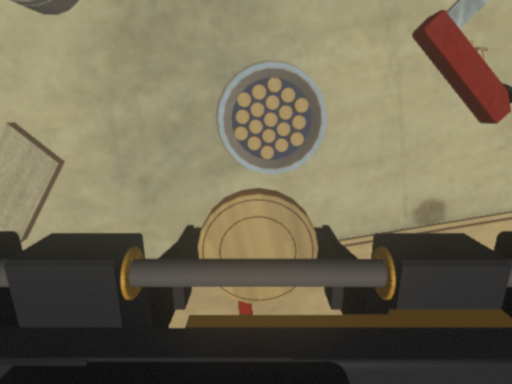

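Run:
```python
import cv2
a=cv2.imread('pics/w24.png'); cv2.imwrite('pics/w24c.png',cv2.resize(a[50:250,180:350],None,fx=3,fy=3,interpolation=cv2.INTER_CUBIC))
```

```text
(no output)
```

View pics/w24c.png

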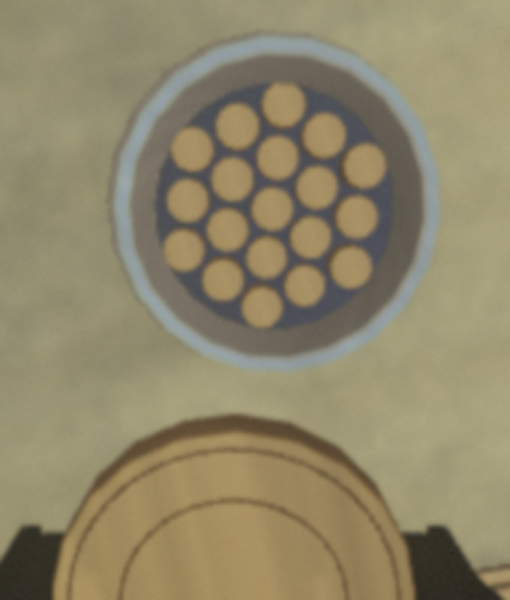

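Run:
```python
from tgt import *
m=cam('wrist')
p=target((271.8,117.8),60,(257.7,194),16.5,32.5)
cm=cast(m,271.8,117.8,60); print('diam',np.linalg.norm(cast(m,217.7,117.8,60)-cast(m,326,117.8,60)))
bz=(Rt.T@(cm-p))[2]; p2=cm-Rt[:,2]*bz
print('use',p2.round(1)); plan([p2[0],p2[1],73.5],vmax=.03)
```

```text
t 26.4667 q [-0.445, 0.194, 1.128, 2.046, -0.206, 1.022, -1.226] tcp [391.0, -292.6, 73.8] w 0.731 F [-0.3, 0.3, -0.5]
tool x [-0.426 -0.905 -0.   ] z [ 0.905 -0.426 -0.   ]
('el', [88, 25, 714], 'wr', [391, -293, 448], [('nearF', [258, -154, 565]), ('farF', [323, -222, 508]), ('stripF', [353, -253, 481])]) fkerr [-0.  -0.1  0.1]
can meas [ 450.9 -328.4   60. ] lid-TCP bias (tool x,z) [-1.1  0.5]
target TCP xy [ 450.  -329.2]
diam 61.477578098591685
use [ 450.5 -328.2   60. ]
3 rows turn 0.0
[[0.0023, 0.0001, 0.023], [0.0023, 0.0001, 0.023], [0.0023, 0.0001, 0.023]]
```

>>> {"op": "drive_tool", "data": {"slide": [[0.0023,0,0.023],[0.0023,0,0.023],[0.0023,0,0.023],[0,0,0],[0,0,0],[0,0,0]], "turn": [0,0,0,0,0,0], "hand": [1,1,1,1,1,1]}}

```text
time_s: 26.97
tool_pos: [449.1, -328.8, 73.4]
ee_rot: [-0.968, 1.528, -1.526]
wrist_force: [-0.6, -0.5, -0.7]
gripper_width: 0.737
```

```bash
python3 look.py w25
python3 - <<'E'
from st import *
m=cam('wrist');t=s['tool_pos'].copy()
for dz in (-2,-1,0,1,2):
  p=t+Rt[:,2]*(dz+31.5); p[2]=60; l=t+Rt[:,2]*(dz+32.5); l[2]=t[2]+16.5
  print(dz,'rim far',np.round(proj(m,p),1),'lid far top',np.round(proj(m,l),1))
E
```

```text
t 26.9667 q [-0.278, 0.395, 1.031, 1.884, -0.383, 1.08, -1.107] tcp [449.1, -328.8, 73.4] w 0.737 F [-0.6, -0.5, -0.7]
tool x [-0.427 -0.904  0.   ] z [ 0.904 -0.427 -0.002]
('el', [177, 35, 687], 'wr', [450, -329, 448], [('nearF', [274, -95, 602]), ('farF', [335, -176, 548]), ('stripF', [363, -214, 524])]) fkerr [-0.  -0.1  0.1]
scale 3
t 27.0167 q [-0.278, 0.395, 1.032, 1.885, -0.384, 1.08, -1.107] tcp [448.8, -328.8, 73.5] w 0.737 F [0.1, 0.3, -0.4]
tool x [-0.428 -0.904 -0.   ] z [ 0.904 -0.428 -0.001]
('el', [177, 35, 687], 'wr', [449, -329, 448], [('nearF', [274, -95, 602]), ('farF', [335, -176, 548]), ('stripF', [363, -214, 523])]) fkerr [-0.  -0.1  0.1]
-2 rim far [259.7 186.2] lid far top [260.  198.8]
-1 rim far [259.7 184.6] lid far top [260.  196.9]
0 rim far [259.7 182.9] lid far top [260. 195.]
1 rim far [259.7 181.3] lid far top [260.1 193.1]
2 rim far [259.7 179.7] lid far top [260.1 191.2]
```

View pics/w25.png

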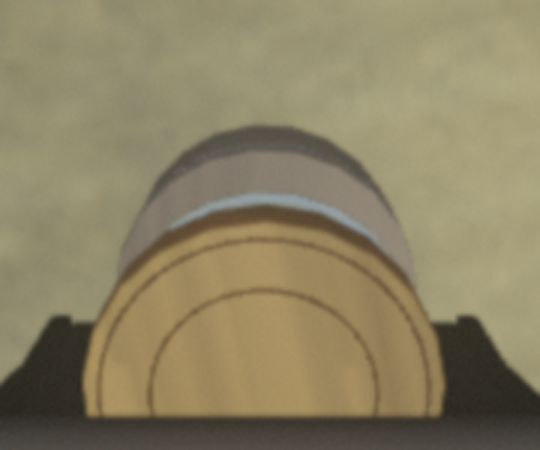

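>>> {"op": "drive_tool", "data": {"slide": [[0.001,0,-0.0003],[0,0.006,0],[0,0.004,0],[0,0.002,0],[0,0.001,0],[0,0,0],[0,0,0]], "turn": [0,0,0,0,0,0,0], "hand": [1,1,1,1,1,1,1]}}

```text
time_s: 27.6
tool_pos: [448.7, -330.7, 60.9]
ee_rot: [-0.966, 1.527, -1.527]
wrist_force: [-0.1, 0.5, -0.4]
gripper_width: 0.735
```

```bash
python3 look.py w26
```

```text
t 27.6 q [-0.26, 0.414, 1.017, 1.894, -0.403, 1.058, -1.091] tcp [448.7, -330.7, 60.9] w 0.735 F [-0.1, 0.5, -0.4]
tool x [-0.429 -0.904 -0.   ] z [ 0.904 -0.429  0.   ]
('el', [186, 33, 683], 'wr', [449, -331, 435], [('nearF', [275, -91, 599]), ('farF', [335, -174, 542]), ('stripF', [363, -213, 516])]) fkerr [-0.  -0.1  0.1]
scale 3
```

View pics/w26.png

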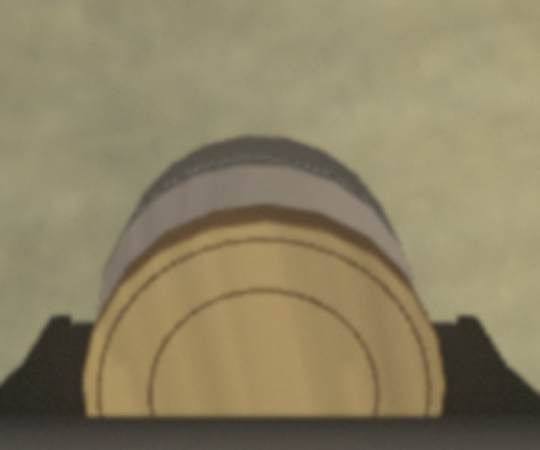

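>>> {"op": "drive_tool", "data": {"slide": [[-0.0008,0.001,0],[0,0.0015,0],[0,0.001,0],[0,0,0],[0,0,0]], "turn": [0,0,0,0,0], "hand": [1,1,1,1,1]}}

```text
time_s: 28.07
tool_pos: [449.1, -329.9, 57.3]
ee_rot: [-0.966, 1.528, -1.527]
wrist_force: [-0.7, 0.2, 0.3]
gripper_width: 0.738
```

>>> {"op": "drive_tool", "data": {"slide": [[0,0.0008,0],[0,0,0],[0,0,0]], "turn": [0,0,0], "hand": [1,1,1]}}

```text
time_s: 28.32
tool_pos: [449.2, -330.1, 57.0]
ee_rot: [-0.966, 1.527, -1.527]
wrist_force: [-1.3, 1.6, 3.7]
gripper_width: 0.736
```

>>> {"op": "drive_tool", "data": {"slide": [[0,0,0],[0,0,0],[0,0,0],[0,0,0],[0,0,0],[0,-0.003,-0.01],[0,-0.003,-0.025],[0,-0.003,-0.03],[0,-0.006,0],[0,0,0]], "turn": [0,0,0,0,0,0,0,0,0,0], "hand": [0,0,0,0,0,0,0,0,0,0]}}

```text
time_s: 29.15
tool_pos: [390.0, -301.4, 72.0]
ee_rot: [-0.963, 1.528, -1.526]
wrist_force: [0.1, -0.2, 0.8]
gripper_width: 1.001
```

```bash
python3 look.py w27 0 0 512 384
python3 - <<'E'
from st import *
for n in('top','scene'): cv2.imwrite(f'pics/{n}9.png',vision.snapshot(n)[:,:,::-1])
E
```

```text
t 29.15 q [-0.424, 0.219, 1.136, 2.038, -0.237, 1.023, -1.187] tcp [390.0, -301.4, 72.0] w 1.001 F [0.1, -0.2, 0.8]
tool x [-0.429 -0.903 -0.003] z [ 0.903 -0.429  0.001]
('el', [99, 28, 711], 'wr', [389, -302, 446], [('nearF', [258, -153, 566]), ('farF', [322, -226, 507]), ('stripF', [351, -259, 481])]) fkerr [-0.  -0.1  0.1]
scale 1
t 29.2 q [-0.423, 0.221, 1.134, 2.036, -0.238, 1.022, -1.186] tcp [391.3, -301.9, 72.2] w 0.999 F [0.3, 0.1, 0.2]
tool x [-0.428 -0.904 -0.002] z [ 0.904 -0.428  0.002]
('el', [100, 28, 711], 'wr', [390, -302, 446], [('nearF', [259, -152, 566]), ('farF', [322, -225, 508]), ('stripF', [352, -258, 481])]) fkerr [-0.  -0.1  0.1]
```

View pics/w27.png

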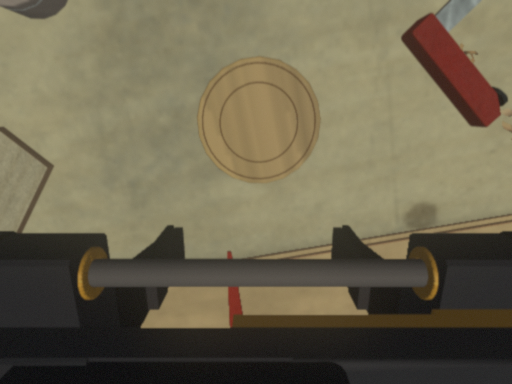

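View pics/scene9.png

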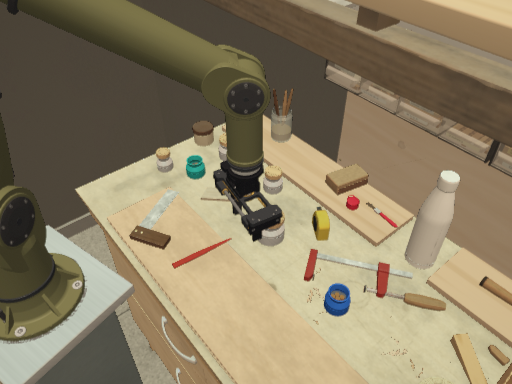

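Run:
```python
from pl import *
plan([440,-110,100],turn=-.3)
from sw2 import seq
seq(s['q'],[(440,-110,100,-.3)])
```

```text
t 29.3 q [-0.422, 0.224, 1.132, 2.035, -0.238, 1.022, -1.186] tcp [391.6, -302.4, 72.0] w 1.001 F [0.0, -0.3, 0.4]
tool x [-0.428 -0.904  0.   ] z [ 0.904 -0.428  0.002]
('el', [101, 28, 711], 'wr', [391, -302, 446], [('nearF', [259, -151, 567]), ('farF', [323, -224, 509]), ('stripF', [352, -258, 482])]) fkerr [-0.  -0.1  0.1]
6 rows turn -0.05
[[-0.0324, -0.0047, -0.0064], [-0.0327, -0.0047, -0.0048], [-0.0329, -0.0047, -0.0031], [-0.033, -0.0047, -0.0015], [-0.0331, -0.0047, 0.0002], [-0.033, -0.0047, 0.0018]]
    (440, -110, 100, -0.3) [-0.8, -0.04, 0.98, 2.1, 0.04, 1.06, -1.55] clear 41 min 33 True
```

>>> {"op": "drive_tool", "data": {"slide": [[-0.0324,-0.0047,-0.0064],[-0.0327,-0.0047,-0.0048],[-0.0329,-0.0047,-0.0031],[-0.033,-0.0047,-0.0015],[-0.0331,-0.0047,0.0002],[-0.033,-0.0047,0.0018],[0,0,0],[0,0,0]], "turn": [-0.05,-0.05,-0.05,-0.05,-0.05,-0.05,0,0], "hand": [0,0,0,0,0,0,0,0]}}

```text
time_s: 29.97
tool_pos: [440.4, -108.3, 100.2]
ee_rot: [-1.14, 1.309, -1.312]
wrist_force: [-0.1, 0.0, 0.5]
gripper_width: 0.998
```

Run:
```python
from st import *
for n in('top','scene','wrist'): cv2.imwrite(f'pics/{n}10.png',vision.snapshot(n)[:,:,::-1])
a=cv2.imread('pics/scene10.png')[110:260,130:345]; cv2.imwrite('pics/sc10.png',cv2.resize(a,None,fx=3.7,fy=3.7,interpolation=cv2.INTER_CUBIC))
a=cv2.imread('pics/top10.png')[110:270,100:320]; cv2.imwrite('pics/tc10.png',cv2.resize(a,None,fx=3.6,fy=3.6,interpolation=cv2.INTER_CUBIC))
```

```text
t 29.9667 q [-0.812, -0.039, 0.994, 2.096, 0.039, 1.066, -1.546] tcp [440.4, -108.3, 100.2] w 0.998 F [-0.1, 0.0, 0.5]
tool x [-0.138 -0.99   0.001] z [ 0.99  -0.138  0.001]
('el', [-1, -24, 722], 'wr', [440, -108, 474], [('nearF', [279, -77, 565]), ('farF', [356, -92, 521]), ('stripF', [393, -99, 501])]) fkerr [-0. -0. -0.]
```

View pics/sc10.png

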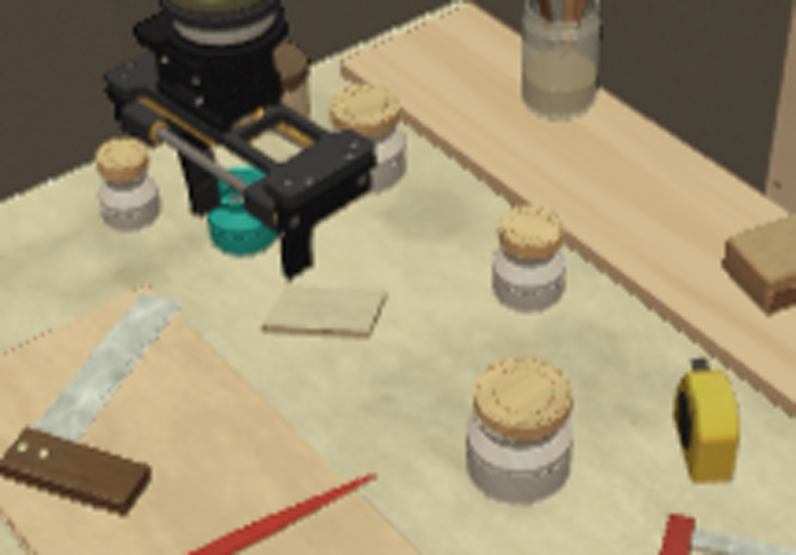

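View pics/tc10.png

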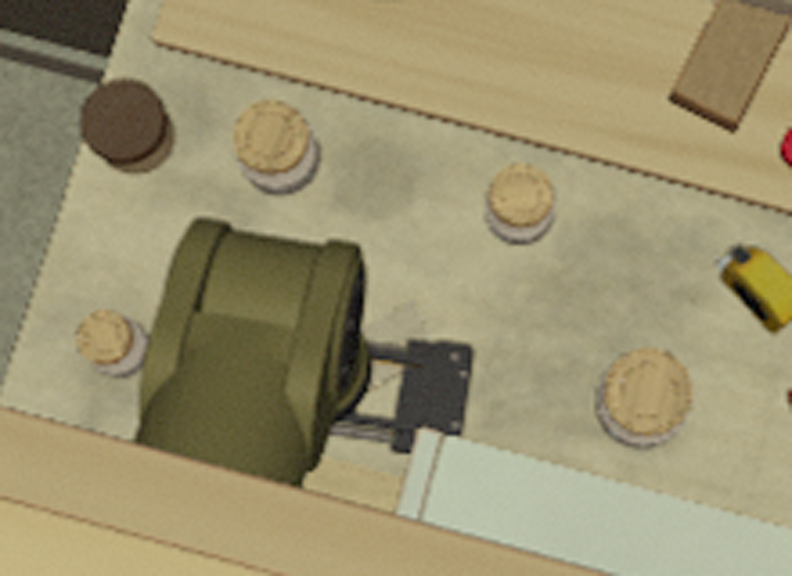

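```bash
python3 -c "
from station import robot
print(robot.sense()['wrist_force']); print(robot.sign_off())"
```

```text
[-0.54528839  0.20714112 -0.01193334]
the job is handed in; nothing more can be done
None
```

I took the lid stack apart from the top down and put each lid on its grey canister: 41, then 49, 57 and 65 mm. I handed the job in at about 30 s; no verdict was reported. The jar, tape measure, turquoise canister and blue canister were not touched.

**Final checks:** The last scene and top pictures show all four lids level on their rims. The canisters appear where they started, and the open gripper touches nothing. Each lid met its rim at the height I expected, with 2.5 to 4 N of contact before I released it.

**What went wrong or disagreed:**
- **57 mm lid:** it caught on the mouth's taper at 14 N on the first try. I raised it about 2 mm, shifted it and seated it cleanly.
- **Cameras:** the top camera put things about 5 to 10 mm away from where the wrist camera did, mostly sideways. I used the wrist camera for every grasp and placement.
- **Lamp clearance:** the lamp's height was hard to measure. I estimated its underside at about 660 mm and kept the forearm low. The smallest clearance I calculated was about 8 to 9 mm, at the 65 mm canister, and the measurement could be off by about as much. I saw no sign of contact.

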